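# Load the tumbling barrel, shut it and pin it

### The job

Load the barrel tumbler for deburring: lower every flanged stub axle standing on the bench through the port in the barrel's sloping wall without touching the rubber rim with anything, letting each go only once its flange is well inside so that it does not drop far. When all are in, swing the cover shut and lock it by pushing one bent pin in from the left, right through the three ears on its left, and the other in from the right, right through the three ears on its right. Leave everything else on the bench where it is.

Things in the scene. Friction and masses are not known exactly. Their poses are not given: they have to be found in the camera images.
- tumbler: Barrel tumbler, immovable: hexagonal steel barrel 220 mm across flats, 240 long. Origin: middle of its base on the bench; x away from the robot, y left along the barrel, z up; may stand turned 0.12 rad. Barrel axis 135 mm up; front wall upright at x -110 mm; top ridge at x 0, z 262. Uprights at y +-143 (z to 152); motor x -35..95, y -340..-160, z to 160 mm. Stub inside: origin within the walls, z < 190.
- port (a point): Centre of the port, in the plane of the wall that slopes at 30 deg down towards the robot, from the ridge to the front edge (x -110, z 199 mm in the tumbler's frame). Axes as the tumbler's. Opening 96 mm up the slope (78 mm in x for a straight descent) x 150 mm in y. Below it is a fixed bed of ceramic chips, 112 mm up under the centre; slick and sloping 22 deg down to the back, so parts slide off.
- port_rim: Black rubber rim round the port, 8 mm wide, 6 mm proud of the wall and 5 mm down through it. Nothing may touch it (1 N); the cover may lie over it. Its origin is the tumbler's origin, so use port for its place.
- cover (a joint): Cover hinge, rad: 0 shut (under 0.04 will do), 2.75 fully open, where it starts, leaning back behind the port on its stop. Growing, it turns up and back. Hinge line along the tumbler's y at x -8, z 269 mm of its frame. Stiff (0.22 N m friction, damped): stays leaning back; pushed forwards past upright, to under about 1.3 rad, it sinks shut by itself in 1 to 4 s, or may be pressed home.
- cover_edge (a point): Middle of the cover's free edge, 118 mm from the hinge; x points to the hinge, y along it, z out of the outer face, which looks to the back when open. Aluminium plate 115 x 200 x 5 mm; bar handle on the outer face, 70 mm along y, 30 high, 35 mm from the hinge; ears on the outer face at the edge at y +-80 (12 mm thick, 45 high, 31 mm past the edge).
- hasp_left (a point): Middle of the left lock, on its hole line; axes as the tumbler's. With the cover shut, its 12 mm thick ear stands between two fixed 6 mm ears (gaps 3 mm): 30 mm in all along y, 15 each way from here. 20 mm holes on one line along y through this point. Ears reach 17 mm from the line all round. The line lies 28 mm before and 28 mm above the front edge of the sloping wall.
- hasp_right (a point): Middle of the right lock, mirror image of the left, 160 mm from it. Each pin goes in from the outer side (left lock: from the left, right lock: from the right); it is through when it passes all three ears and its tip stands 8 mm or more beyond the inner one, and it may be pushed on until its arm meets the outer one.
- pin_a: Bent locking pin, dark steel bar 14 mm thick, 0.14 kg, lying flat between the robot and the stubs. Shank tapered over 7 mm at the tip; at its other end an arm 45 mm long at a right angle. Origin on the shank's centre line, 75 mm from the tip, 30 mm from the arm's centre line. x points to the tip, z up as it lies, arm towards -y. Either pin fits either lock.
- pin_a_tip (a point): Tip of pin_a, on the centre line.
- pin_a_bend (a point): Corner of pin_a where shank and arm centre lines meet.
- pin_b: The other bent pin, lying in front of the motor, to the robot's right; the same, but its arm points to its +y.
- pin_b_tip (a point): Tip of pin_b, on the centre line.
- pin_b_bend (a point): Corner of pin_b where shank and arm centre lines meet.
- stub_1: Flanged stub axle, plain turned steel, 0.38 kg, standing upright on the bench on its flange: flange 54 mm diameter x 10 mm, collar 32 mm x 10 mm, then a shaft of 22 mm diameter up to 75 mm. Origin: centre of the flange's underside; z along the shaft. There are 3 to 5 of them; an absent one reads None.
- stub_2: Another stub axle like stub_1 (or absent: None).
- stub_3: Another stub axle like stub_1 (or absent: None).
- stub_4: Another stub axle like stub_1 (or absent: None).
- stub_5: Another stub axle like stub_1 (or absent: None).
- grease_tin: Grey grease tin, 60 mm diameter, 100 mm tall, standing on the bench; leave it alone. Origin at its foot.
- spanner: Spanner 190 mm long lying on the bench; leave alone.
- screwdriver: Screwdriver 200 mm long; leave alone.
- bearing: Ball-bearing ring 62 mm diameter, 18 mm high; leave alone.
- bush: Brass bush 44 mm diameter, 55 mm high, open at both ends; leave alone.
- small_parts: Open red box 100 x 150 x 50 mm; leave alone.
Not all that is in view belongs to the job. Leave any pink look-alike of the stub_2 alone.

How it is judged:
By the outcome, as a careful person would: the job done as asked, in the order asked, and still so for the second after the job is handed in, with the robot touching nothing.
Of stub_1, stub_2, stub_3, stub_4, stub_5 only 3 to 5 are there at a start; the rules pass over those that are not, and their reading is None.
At some moment in a run one of stub_1, stub_2, stub_3, stub_4, stub_5, pin_a, pin_b may be knocked a few centimetres aside while the robot is not near it.
It also fails if it takes over 210 s, if anything falls off the work surface, if the arm or the gripper's body presses on something with over 40 N, if the wrist force passes 120 N, or if a joint passes its speed limit or range.

### The arm

A 6-joint arm with a two-finger parallel gripper is mounted at the origin on the work surface. World frame = base frame: x ahead of the robot, y to its left, z up, the work surface at z = 0. Lengths are in mm, angles in rad, forces in N, time in s.
With the tool pointing down it reaches from about 350 to 1000 mm from the base axis. Payload 7.1 kg.
Tool frame: the origin (TCP) lies midway between the tips of the shut fingers; the grasp point (between the pads) lies 19 mm behind it (manip.pinch_z is the distance from the TCP to the grasp point, in mm); z points along the fingers, y is the direction in which the jaws open and shut (so a half turn about z gives the same grasp; the last joint's range is limited). The gripper opens to 85 mm and grips with 20 to 120 N. Pads are 22 mm wide; open, the fingers measure 114 mm over their backs; the gripper's body (76 mm by 85 mm) begins 54 mm behind the grasp point. The pads swing forward as they close: fully open they stand 13 mm farther back than shut.
Start: joints at [1.268, 0.423, 1.63, -0, 1.089, -0.019], TCP at [174.972, 599.991, 192.819] pointing down, gripper open.
Joint ranges: [-3, 3], [-0.9, 2.11], [0.09, 2.58], [-1.31, 4.45], [0.11, 2.69], [-2.54, 2.54]. Speed limits (rad/s): [2.39, 2.39, 3.01, 3.14, 3.14, 3.14].

### API

Orientations are given as a 3x3 rotation matrix whose columns are the frame's x, y, z axes.
In Python, from rig import manip, imaging, hand_in gives the robot as it stands. The module is installed in compiled form; this text tells all that it offers.
- The arm moves only by the tool arm_command, never from a script. Its argument "targets" is a list of rows, each a list of 7 numbers: the finger opening in mm, from 0 to 85.4, then the shift along the tool's x, y, z in mm, then the turn, a rotation vector about the tool's x, y, z in rad. In form: [[grip, x, y, z, ax, ay, az], ...]. A call has 1 to 5 rows; each row shifts and turns the commanded pose from where the row before left it, along the tool's axes as they then stand; what a row does not reach is not made up. A row lasts 1/8 s, in which the tool goes at most 62.5 mm and 10.7 degrees, less where a joint would pass 70% of its speed; a pose out of reach is approached as far as the arm can. A call with a gripper value outside its range is refused whole. The fingers move at their own pace and stop on an object; the grip force is fixed at half the most. Time passes only in rows, so rows that do not move let the fingers close. It gives the time, the measured TCP pose, the force and the opening at its end, in the units of the state.
- manip.read_state(): the state, without advancing time (a new reading comes with each control period).
- imaging.capture(name): name is "side" or "top" or "wrist"; returns (picture, depth): 480x640x3 uint8, blue, green, red; 480x640 float32, mm along the optical axis (not along the pixel's ray), 0 where there is no reading.
- imaging.get_calibration(name): a dict with "fx", "fy", "cx", "cy" (pixels), "k1" (the pictures are not rectified: a ray, as slopes to the right and down, at radius r is drawn at 1 + k1 r^2 times it, then the intrinsics apply), "pose" (4x4, takes a point from camera to world coordinates). Camera axes: x right, y down, z forward; pixel columns grow to the right and rows downward; lengths in mm; the calibration is good to about 2 mm. A picture is of the moment at which its call begins: read the wrist's pose just before it. get_calibration takes no time and is no camera call; for the wrist camera it gives the pose at the moment of the call.
- hand_in(): hands the job in, once; it reports no verdict.
The state is a dict: "time_s": time; "q": joint angles; "qd": joint speeds; "tau": joint torques, N m; "tool_pos": TCP position; "eef_rot": TCP orientation; "force": force on the tool from outside, world axes, zero at the start; "torque": the same for the moment, N m; "width": finger opening in mm.
Only numpy, scipy, OpenCV 4.12 (cv2) and the standard library are available. Lean on these libraries where they do the work, as an engineer would, in place of code of your own. Each camera call takes 0.05 s, during which the arm holds its last target.

## Working session

There is one attempt and no reset: what is moved stays moved. The work goes in short steps, Python scripts to look and compute and a tool call to move; the robot and the scene stay as the last step left them, time stands still between calls to the robot, and variables do not carry over. Pictures are saved under pics/ and viewed, and the job is handed in when it is done.

Besides the shell and the picture viewer there is one more tool, called after "Emit:" by a JSON object that holds its "api" and its "payload". arm_command: Moves the arm, as the interface text tells. Its arguments: {"type":"object","properties":{"targets":{"type":"array","items":{"type":"array","items":{"type":"number"}}}},"required":["targets"]}

```bash
mkdir -p pics; ls; cat > h.py <<'E'
import numpy as np, cv2
from rig import manip, imaging
def cap(n,tag):
    c=imaging.get_calibration(n); p,d=imaging.capture(n)
    cv2.imwrite(f'pics/{tag}.png',p); np.savez(f'pics/{tag}.npz',p=p,d=d,pose=c['pose'],K=[c['fx'],c['fy'],c['cx'],c['cy'],c['k1']])
    return p,d,c
def load(tag):
    z=np.load(f'pics/{tag}.npz'); K=z['K']
    return z['p'],z['d'],dict(fx=K[0],fy=K[1],cx=K[2],cy=K[3],k1=K[4],pose=z['pose'])
def slopes(c,uv):
    K=np.array([[c['fx'],0,c['cx']],[0,c['fy'],c['cy']],[0,0,1.]])
    return cv2.undistortPoints(np.array(uv,float).reshape(-1,1,2),K,np.array([c['k1'],0,0,0.])).reshape(-1,2)
def ray(c,uv):
    s=slopes(c,uv); T=np.array(c['pose']); return T[:3,3], np.c_[s,np.ones(len(s))]@T[:3,:3].T
def onz(c,uv,z):
    o,r=ray(c,uv); return o+r*((z-o[2])/r[:,2])[:,None]
def cloud(c,d):
    v,u=np.mgrid[:480,:640]; o,r=ray(c,np.c_[u.ravel(),v.ravel()]); P=o+r*d.ravel()[:,None]; P[d.ravel()==0]=np.nan
    return P.reshape(480,640,3)
def proj(c,P):
    T=np.array(c['pose']); q=(np.atleast_2d(P)-T[:3,3])@T[:3,:3]; s=q[:,:2]/q[:,2:]; r2=(s**2).sum(1,keepdims=True); s=s*(1+c['k1']*r2)
    return s*[c['fx'],c['fy']]+[c['cx'],c['cy']]
E
python3 - <<'E'
from h import *
print(manip.read_state())
for n in('top','side','wrist'):
    p,d,c=cap(n,n+'0'); print(n,c['pose'],c['fx'],c['k1'],(d==0).mean())
E
```

```text
pics
{'time_s': 0.0, 'q': array([ 1.26800226e+00,  4.23838222e-01,  1.63070443e+00, -1.23096212e-05,
        1.08859015e+00, -1.90040017e-02]), 'qd': array([-0.00086068, -0.00147987, -0.00013516,  0.00126587,  0.00164796,
       -0.00068638]), 'tau': array([-2.65931076e-04, -5.57388818e+01, -2.81735587e+01,  6.07921197e-05,
        7.27308347e-03, -2.18215419e-06]), 'tool_pos': array([174.79659121, 599.42279128, 192.04169722]), 'eef_rot': array([[-9.60002729e-01,  2.79990284e-01, -4.48844563e-04],
       [ 2.79990643e-01,  9.60001598e-01, -1.47333505e-03],
       [ 1.83720001e-05, -1.54007794e-03, -9.99998814e-01]]), 'force': array([0.2307633 , 0.53997064, 0.10435136]), 'torque': array([0.00771747, 0.01033341, 0.03293838]), 'width': 85.71021245986336}
top [[-9.92772976e-04 -9.95252359e-01  9.73229493e-02  4.31670519e+02]
 [-9.99916724e-01 -2.64273254e-04 -1.29024952e-02 -3.28697870e+01]
 [ 1.28669586e-02 -9.73276539e-02 -9.95169216e-01  1.48838229e+03]
 [ 0.00000000e+00  0.00000000e+00  0.00000000e+00  1.00000000e+00]] 509.94486225737535 0.003297424343608959 0.00392578125
side [[-9.73499821e-01 -1.78845158e-01  1.42521955e-01  3.37756403e+02]
 [-2.28336896e-01  7.25646984e-01 -6.49075278e-01  9.77284733e+02]
 [ 1.26633434e-02 -6.64417688e-01 -7.47254157e-01  1.33775299e+03]
 [ 0.00000000e+00  0.00000000e+00  0.00000000e+00  1.00000000e+00]] 500.16345499655813 -0.04335659188619568 0.003990885416666667
wrist [[ 2.79825829e-01  9.09985597e-01  3.05979932e-01  9.62248268e+01]
 [ 9.60050209e-01 -2.64884859e-01 -9.02197696e-02  6.21547469e+02]
 [-1.04923960e-03  3.19001920e-01 -9.47753488e-01  3.73665653e+02]
 [ 0.00000000e+00  0.00000000e+00  0.00000000e+00  1.00000000e+00]] 341.5196758523611 -0.03191564269037804 0.003860677083333333
```

View pics/top0.png

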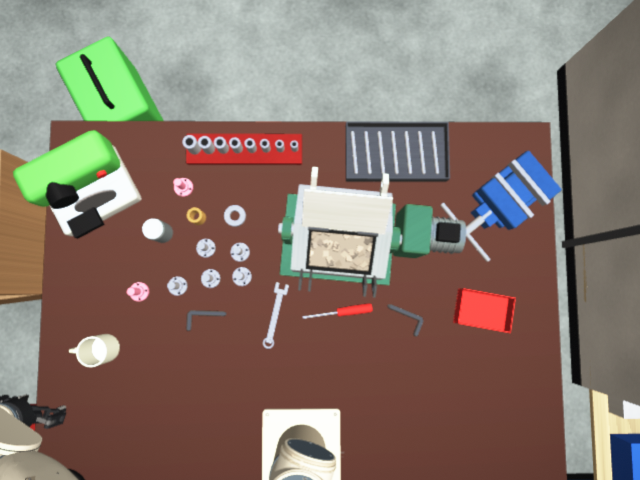

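View pics/side0.png

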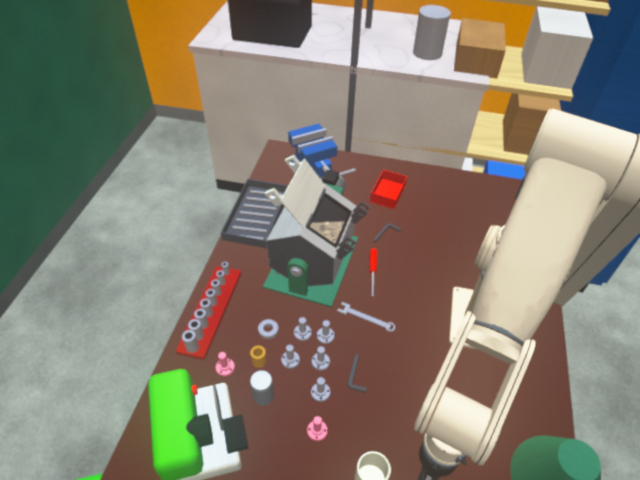

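View pics/wrist0.png

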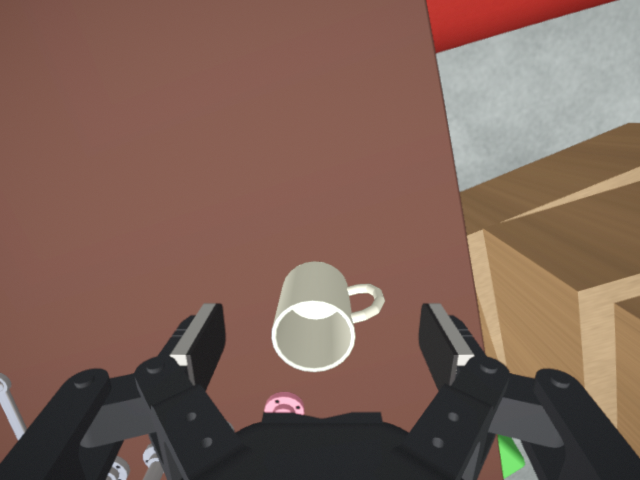

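Top view: five grey stubs at about (206,248), (240,252), (210,278), (241,276) and (177,286). There are pink look-alikes at (183,187) and (138,292). Pin_a is near (205,318), pin_b near (407,315), and the port near (341,251). I'll enlarge it and measure.

```bash
python3 - <<'E'
from h import *
p,d,c=load('top0'); P=cloud(c,d)
a=cv2.resize(p[230:350,120:260],None,fx=5,fy=5,interpolation=cv2.INTER_CUBIC); cv2.imwrite('pics/z1.png',a)
a=cv2.resize(p[160:340,270:440],None,fx=3.3,fy=3.3,interpolation=cv2.INTER_CUBIC); cv2.imwrite('pics/z2.png',a)
ps,ds,cs=load('side0'); Ps=cloud(cs,ds)
a=cv2.resize(ps[130:310,240:420],None,fx=3.3,fy=3.3,interpolation=cv2.INTER_CUBIC); cv2.imwrite('pics/z3.png',a)
print('table z top',np.nanmedian(P[330:345,300:400,2]),'side',np.nanmedian(Ps[300:320,330:360,2]))
for name,Q,im in(('top',P,p),('side',Ps,ps)):
    m=((Q[...,2]>66)&(Q[...,2]<82)&(Q[...,0]>350)&(Q[...,0]<720)&(Q[...,1]>100)&(Q[...,1]<520)).astype(np.uint8)
    n,l,s,ct=cv2.connectedComponentsWithStats(m)
    for i in range(1,n):
        if s[i,4]>8:
            q=Q[l==i]; print(name,ct[i].round(1),s[i,4],q.mean(0).round(1),im[l==i].mean(0).round())
E
```

```text
table z top 0.25321909949093424 side 0.1393307522462237
top [162.2 232.6] 36 [601.2 384.9  74.2] [105. 109. 105.]
top [200.2 245.3] 51 [565.8 278.6  74.5] [223. 212. 207.]
top [236.8 249.4] 51 [554.2 177.   75.4] [228. 217. 211.]
top [238.7 275. ] 47 [483.2 170.8  74.4] [229. 218. 212.]
top [205.3 277.1] 51 [477.6 262.7  74.9] [229. 218. 211.]
top [170.8 284.7] 55 [456.8 357.   74.7] [221. 209. 205.]
top [130.6 290.9] 54 [440.  466.4  74.4] [217. 196. 249.]
side [301.8 320.9] 42 [556.1 184.   72.9] [180. 164. 161.]
side [325.6 324.1] 44 [484.6 178.   72.7] [174. 159. 158.]
side [289.1 348.5] 46 [568.1 283.2  73.2] [181. 164. 162.]
side [320.5 350.4] 50 [479.4 267.5  72.2] [177. 161. 160.]
side [320.3 380.9] 56 [458.7 360.2  73.4] [183. 165. 164.]
side [262.5 392.1] 51 [602.3 428.8  73.6] [92. 92. 92.]
side [317.  420.8] 62 [441.7 471.5  73.2] [178. 148. 237.]
```

View pics/z1.png

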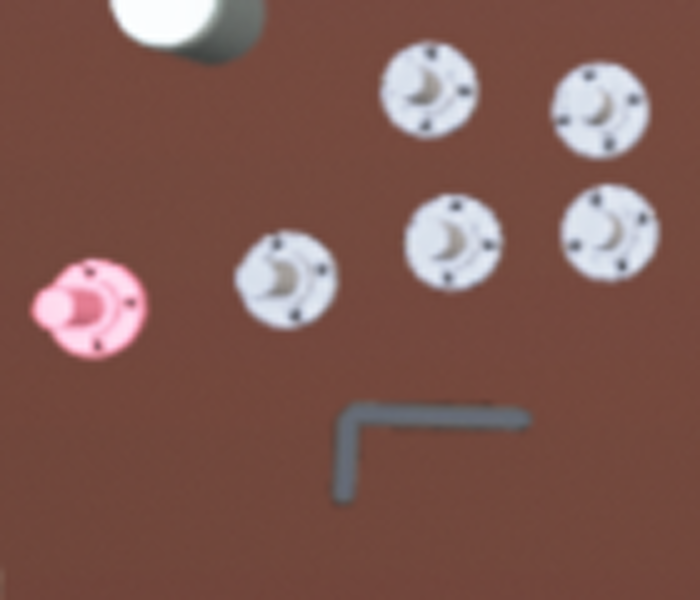

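View pics/z2.png

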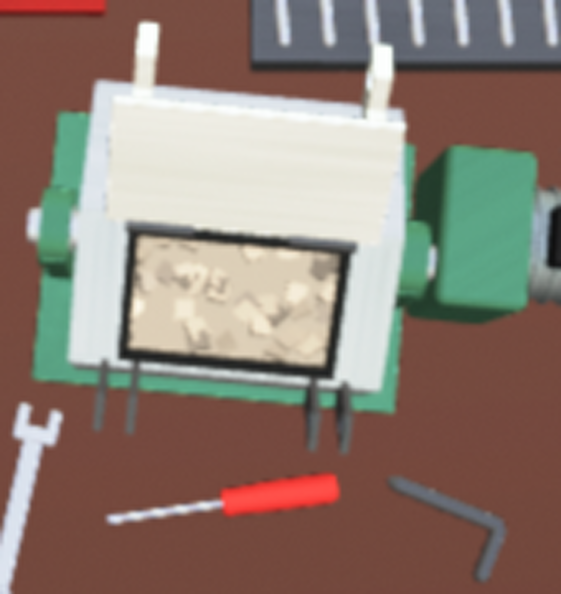

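View pics/z3.png

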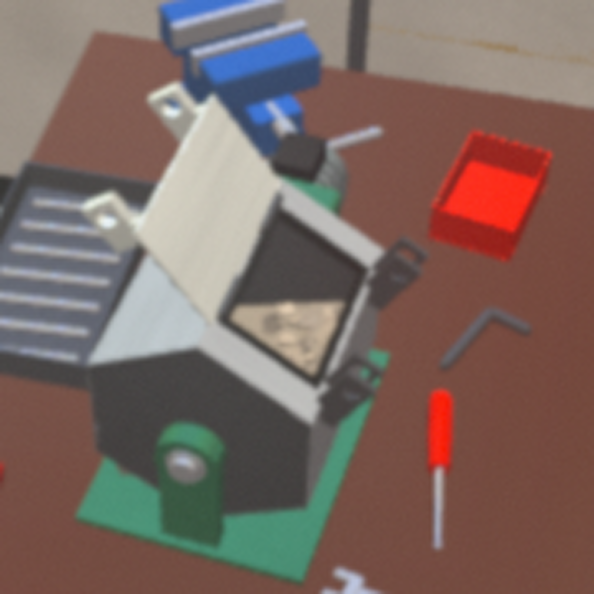

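```bash
cat > stubs.py <<'E'
from h import *
def find(tag):
    p,d,c=load(tag); P=cloud(c,d); hsv=cv2.cvtColor(p,cv2.COLOR_BGR2HSV)
    m=((hsv[...,1]<60)&(hsv[...,2]>110)&(P[...,2]>3)&(P[...,2]<85)&(P[...,0]>380)&(P[...,0]<700)&(P[...,1]>60)&(P[...,1]<500)).astype(np.uint8)
    m=cv2.morphologyEx(m,cv2.MORPH_CLOSE,np.ones((3,3)))
    n,l,s,ct=cv2.connectedComponentsWithStats(m); out=[]
    for i in range(1,n):
        if s[i,4]<60: continue
        mm=(l==i)&(P[...,2]>5)&(P[...,2]<16); q=P[mm]
        t=(l==i)&(P[...,2]>72)
        if t.sum()<5 or mm.sum()<30: continue
        pix=np.argwhere((l==i).astype(np.uint8))[:,::-1]
        o=onz(c,np.argwhere(t)[:,::-1].astype(float),75).mean(0)
        # flange outline: min enclosing circle of flange pts
        ce,r=cv2.minEnclosingCircle(q[:,:2].astype(np.float32))
        out.append((o[:2],np.array(ce),r,s[i,4],ct[i]))
    return out
if __name__=='__main__':
    import sys
    for t in sys.argv[1:]:
        for o in find(t): print(t,'top',o[0].round(1),'flange',o[1].round(1),'r',round(o[2],1),'area',o[3],'px',o[4].round())
E
python3 stubs.py top0 side0
python3 - <<'E'
from h import *
for t in('top0','side0'):
    p,d,c=load(t); P=cloud(c,d)
    g=p.astype(int).max(2)
    X=P
    if t=='top0': box=np.s_[222:285,295:395]
    else: box=np.s_[180:260,300:360]
    # wall plane region
    m=np.zeros((480,640),bool); m[box]=True
    m&=(X[...,2]>195)&(X[...,2]<262)&(g>130)&(p.max(2).astype(int)-p.min(2)<40)
    q=X[m]
    A=np.c_[q[:,:2],np.ones(len(q))]; w=np.ones(len(q),bool)
    for _ in range(6):
        s=np.linalg.lstsq(A[w],q[w,2],rcond=None)[0]; r=q[:,2]-A@s; w=abs(r)<3
    print(t,len(q),w.sum(),'plane',s,'slope',np.degrees(np.arctan(np.hypot(s[0],s[1]))),'yaw',np.arctan2(s[1],s[0]))
    # dark rim
    b=np.zeros((480,640),bool); b[box]=True; b&=(g<60)&(abs(X[...,2]-(X[...,0]*s[0]+X[...,1]*s[1]+s[2]))<12)
    q=X[b]; print('rim',b.sum(), q.min(0).round(1),q.max(0).round(1))
    rect=cv2.minAreaRect(q[:,:2].astype(np.float32)); print(rect)
E
```

```text
top0 top [566.7 278.5] flange [565.6 278.6] r 28.1 area 285 px [205. 248.]
top0 top [554.6 177.8] flange [553.4 176.9] r 27.4 area 274 px [240. 251.]
top0 top [483.2 169.3] flange [481.9 172.4] r 28.7 area 294 px [242. 276.]
top0 top [478.  263.4] flange [476.3 262.5] r 28.4 area 291 px [210. 278.]
top0 top [456.6 357.8] flange [456.4 358.1] r 27.9 area 292 px [177. 285.]
top0 top [439.7 466.4] flange [438.8 466.9] r 24.6 area 165 px [138. 291.]
side0 top [555.5 182.6] flange [557.  168.7] r 41.3 area 270 px [302. 330.]
side0 top [484.9 176.7] flange [484.9 177.4] r 27.4 area 278 px [325. 333.]
side0 top [567.8 283.4] flange [568.6 283.2] r 27.3 area 287 px [290. 358.]
side0 top [480.1 266.7] flange [479.9 267.7] r 27.3 area 290 px [320. 359.]
side0 top [458.8 359.6] flange [458.9 360.8] r 28.1 area 334 px [320. 390.]
top0 1485 992 plane [ 5.64602624e-01 -5.13216643e-02 -7.83742550e+01] slope 29.55021731165425 yaw -0.0906496160607168
rim 282 [ 456.1 -185.4  181.7] [585.6 -19.3 265.2]
((523.086669921875, -105.42504119873047), (172.02061462402344, 117.19066619873047), 84.0966796875)
side0 740 526 plane [ 5.79254590e-01 -5.34347161e-02 -8.87949421e+01] slope 30.187162136784487 yaw -0.0919870420871362
rim 2 [ 547.4 -182.1  237.5] [ 558.2 -178.4  240.4]
((552.7929077148438, -180.2505645751953), (11.367778778076172, 0.0), 160.9296875)
```

```bash
cat > plan.py <<'E'
from h import *
from scipy.spatial.transform import Rotation as Ro, Slerp
YAW=-0.092
def Rt(tilt=0,yaw=YAW):
    # tool z down tilted 'tilt' (rad) so it points away from the robot; tool y = tumbler y
    X=np.array([np.cos(yaw),np.sin(yaw),0]);Y=np.array([-np.sin(yaw),np.cos(yaw),0]);Z=np.array([0,0,1.])
    z=np.sin(tilt)*X-np.cos(tilt)*Z; return np.c_[np.cross(Y,z),Y,z]
def go(way,grip,step=50,ang=0.15,st=None):
    """way: list of (pos,R). prints rows from the measured pose"""
    s=manip.read_state() if st is None else st
    p,R=np.array(s['tool_pos']),np.array(s['eef_rot']); rows=[]
    for tp,tR in way:
        tp=np.array(tp,float); tR=R if tR is None else tR
        dv=Ro.from_matrix(R.T@tR).as_rotvec()
        n=int(max(1,np.ceil(np.linalg.norm(tp-p)/step),np.ceil(np.linalg.norm(dv)/ang)))
        for k in range(n):
            f=1/(n-k); dp=R.T@(tp-p)*f; dv=Ro.from_matrix(R.T@tR).as_rotvec()*f
            dp=dp.round(0 if n-k>1 else 1); dv=dv.round(3); rows.append([grip,*dp,*dv])
            p=p+R@dp; R=R@Ro.from_rotvec(dv).as_matrix()
    print('pos',s['tool_pos'].round(1),'w',round(s['width'],1),'t',round(s['time_s'],2),'F',np.round(s['force'],1))
    for i in range(0,len(rows),5): print('[['+'],['.join(','.join(f'{v:g}' for v in r) for r in rows[i:i+5])+']]')
E
python3 - <<'E'
from plan import *
go([((250,500,290),Rt()),((450,270,290),Rt())],85)
E
```

```text
pos [174.8 599.6 192.2] w 85.4 t 0.15 F [ 0.2 -0.2  0.2]
[[85,-25,-19,-24,-0,-0,-0.048],[85,-24,-20,-25,-0,-0,-0.048],[85,-23,-21,-24,-0.001,-0,-0.048],[85,-22.3,-21.5,-24.7,-0,-0,-0.048],[85,-31,-30,-0,-0,-0,0]]
[[85,-32,-30,-0,-0,-0,0],[85,-31,-30,-0,-0,-0,0],[85,-32,-30,-0,-0,-0,0],[85,-31,-30,-0,-0,-0,0],[85,-32,-30,-0,-0,-0,0]]
[[85,-31.3,-30.7,-0,-0,-0,0]]
```

Emit:
{"api": "arm_command", "payload": {"targets": [[85, -25, -19, -24, 0, 0, -0.048], [85, -24, -20, -25, 0, 0, -0.048], [85, -23, -21, -24, 0, 0, -0.048], [85, -22, -22, -25, 0, 0, -0.048], [85, -31, -30, 0, 0, 0, 0]]}}

```text
time_s: 0.78
tool_pos: [278.8, 467.6, 292.9]
eef_rot: [[-0.996, 0.09, 0.002], [0.09, 0.996, 0.003], [-0.002, 0.004, -1.0]]
force: [0.4, 0.1, -0.1]
width: 85.1
```

Emit:
{"api": "arm_command", "payload": {"targets": [[85, -32, -30, 0, 0, 0, 0], [85, -31, -30, 0, 0, 0, 0], [85, -32, -30, 0, 0, 0, 0], [85, -31, -30, 0, 0, 0, 0], [85, -32, -30, 0, 0, 0, 0]]}}

```text
time_s: 1.4
tool_pos: [422.0, 302.1, 290.7]
eef_rot: [[-0.996, 0.092, -0.0], [0.092, 0.996, -0.0], [0.0, -0.0, -1.0]]
force: [0.3, 0.6, 0.5]
width: 84.6
```

Emit:
{"api": "arm_command", "payload": {"targets": [[85, -31, -31, 0, 0, 0, 0], [85, 0, 0, 0, 0, 0, 0], [85, 0, 0, 0, 0, 0, 0]]}}

```text
time_s: 1.78
tool_pos: [449.1, 269.6, 290.6]
eef_rot: [[-0.996, 0.092, -0.001], [0.092, 0.996, -0.0], [0.001, -0.0, -1.0]]
force: [-0.4, 0.4, 0.2]
width: 85.1
```

```bash
python3 - <<'E'
from plan import *
cap('wrist','w1'); s=manip.read_state(); print(s['tool_pos'],s['eef_rot'].round(3),s['time_s'])
E
python3 stubs.py w1
```

```text
[448.92850615 270.00607065 290.64146913] [[-0.996  0.091 -0.001]
 [ 0.091  0.996  0.   ]
 [ 0.001 -0.    -1.   ]] 1.825
w1 top [456.4 356.4] flange [456.7 356.4] r 27.0 area 1282 px [387. 186.]
w1 top [477.6 262.1] flange [478.1 262.1] r 26.9 area 1173 px [319. 207.]
w1 top [483.2 172. ] flange [483.6 172. ] r 27.0 area 1262 px [254. 218.]
w1 top [554.  178.4] flange [554.5 178. ] r 27.0 area 1209 px [266. 266.]
w1 top [566.  277.4] flange [566.4 277.6] r 27.0 area 1183 px [335. 267.]
w1 top [598.1 383. ] flange [601.  383.7] r 18.5 area 652 px [413. 289.]
```

View pics/w1.png

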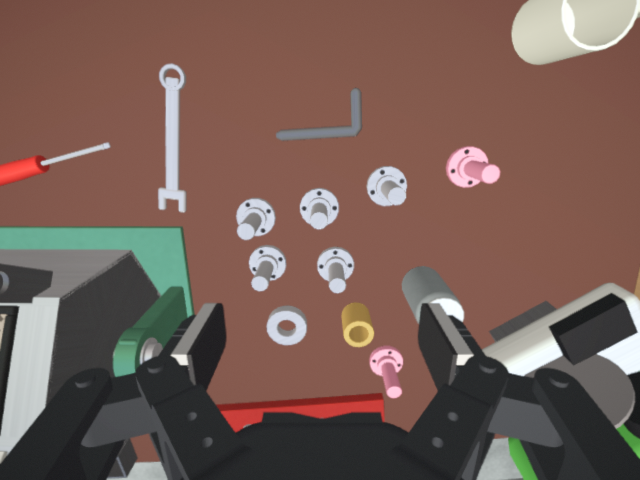

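The wrist view shows all five grey stubs, with flange radii of 27 mm and heights that agree. The pink ones are at (470,165) and (386,360). Next I'll look at the port.

```bash
python3 - <<'E'
from plan import *
go([((430,-95,400),Rt())],85,step=56)
E
```

```text
pos [448.9 270.  290.6] w 85.1 t 1.82 F [-0.5 -1.  -0.7]
[[85,-2,-52,-16,-0,-0,0],[85,-2,-52,-16,-0,-0,0],[85,-2,-52,-15,-0,-0,0],[85,-2,-52,-16,-0,-0,0],[85,-2,-52,-15,-0,-0,0]]
[[85,-2,-53,-16,-0,-0,0],[85,-2.5,-52.2,-15.4,-0,-0.001,0]]
```

Emit:
{"api": "arm_command", "payload": {"targets": [[85, -2, -52, -16, 0, 0, 0], [85, -2, -52, -16, 0, 0, 0], [85, -2, -52, -15, 0, 0, 0], [85, -2, -52, -16, 0, 0, 0], [85, -2, -52, -15, 0, 0, 0]]}}

```text
time_s: 2.45
tool_pos: [435.1, 9.4, 369.5]
eef_rot: [[-0.996, 0.089, 0.001], [0.089, 0.996, 0.0], [-0.001, 0.0, -1.0]]
force: [1.3, -0.3, 0.2]
width: 85.0
```

Emit:
{"api": "arm_command", "payload": {"targets": [[85, -2, -52, -16, 0, 0, 0], [85, -2, -53, -15, 0, 0, 0], [85, 0, 0, 0, 0, 0, 0], [85, 0, 0, 0, 0, 0, 0]]}}

```text
time_s: 2.95
tool_pos: [429.8, -94.1, 399.5]
eef_rot: [[-0.996, 0.091, -0.0], [0.091, 0.996, 0.001], [0.0, 0.001, -1.0]]
force: [0.3, 0.3, -0.2]
width: 84.9
```

```bash
python3 - <<'E'
from plan import *
cap('wrist','w2'); s=manip.read_state(); print(s['tool_pos'],s['time_s'])
E
```

```text
[429.72740961 -93.75745217 399.33553469] 3.0
```

View pics/w2.png

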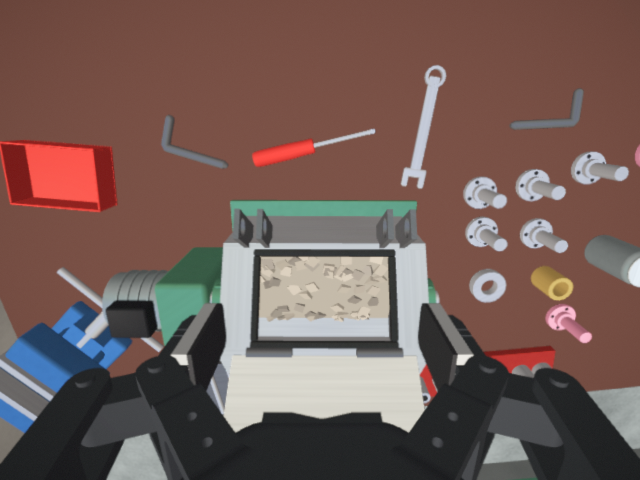

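The port centre is at about (323,302), framed by the black rim. The fixed ears stand at columns 243, 264, 387 and 408, row ~228.

```bash
python3 - <<'E'
from plan import *
p,d,c=load('w2'); P=cloud(c,d); g=p.max(2).astype(int)
a=cv2.resize(p[195:370,215:435],None,fx=3.6,fy=3.4,interpolation=cv2.INTER_CUBIC); cv2.imwrite('pics/z4.png',a)
m=np.zeros((480,640),bool); m[250:335,226:248]=1; m[250:335,402:424]=1; m&=g>120
q=P[m]; A=np.c_[q[:,:2],np.ones(len(q))]; w=np.ones(len(q),bool)
for _ in range(8):
    s=np.linalg.lstsq(A[w],q[w,2],rcond=None)[0]; r=q[:,2]-A@s; w=abs(r)<2
print(w.sum(),s,'slope',np.degrees(np.arctan(np.hypot(s[0],s[1]))),'yaw',np.arctan2(s[1],s[0]),'rms',r[w].std())
n=np.array([-s[0],-s[1],1]);n/=np.linalg.norm(n); off=(P-np.array([0,0,s[2]]))@n
# opening: pixels deep below plane inside the rim
b=np.zeros((480,640),np.uint8); b[240:350,240:410]=(off[240:350,240:410]<-30)
nn,l,st,ct=cv2.connectedComponentsWithStats(b); print(st,ct)
rim=np.zeros((480,640),bool); rim[240:350,240:410]=(g[240:350,240:410]<70)&(abs(off[240:350,240:410])<14)
print('rim off pct',np.nanpercentile(off[rim],[2,10,50,90,98]).round(1))
# rim outer edge in wall coordinates: 
yaw=np.arctan2(s[1],s[0]); yh=np.array([-np.sin(yaw),np.cos(yaw),0]); 
up=np.cross(yh,n); 
top=rim&(off>3)&(off<9)
q=P[top]; U=q@up; Y=q@yh; print('U',np.percentile(U,[.5,2,50,98,99.5]),'Y',np.percentile(Y,[.5,2,50,98,99.5]))
# also centre
for k in (.5,2):
    u0=(np.percentile(U,k)+np.percentile(U,100-k))/2; y0=(np.percentile(Y,k)+np.percentile(Y,100-k))/2
    # point on plane
    p0=np.array([0,0,s[2]]); C=p0+up*(u0-p0@up)+yh*(y0-p0@yh); print('centre',C.round(1))
E
```

```text
** On entry to DLASCL parameter number  4 had an illegal value
 ** On entry to DLASCL parameter number  4 had an illegal valueTraceback (most recent call last):
  File "<stdin>", line 7, in <module>
    x, resids, rank, s = _umath_linalg.lstsq(a, b, rcond,
                         ~~~~~~~~~~~~~~~~~~~^^^^^^^^^^^^^
                                             signature=signature)
                                             ^^^^^^^^^^^^^^^^^^^^
    raise LinAlgError("SVD did not converge in Linear Least Squares")
numpy.linalg.LinAlgError: SVD did not converge in Linear Least Squares
```

View pics/z4.png

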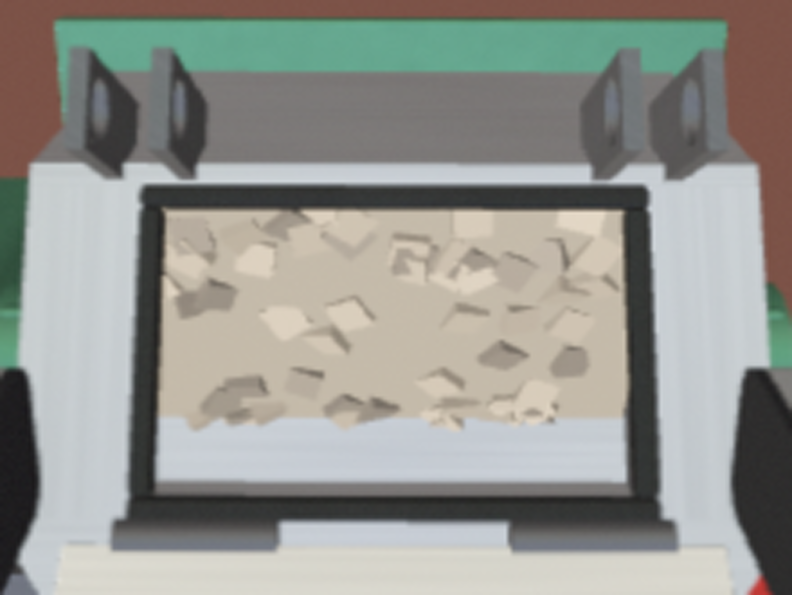

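```bash
cat > port.py <<'E'
from plan import *
p,d,c=load('w2'); P=cloud(c,d); g=p.max(2).astype(int); fin=np.isfinite(P[...,2])
m=np.zeros((480,640),bool); m[250:325,226:248]=1; m[250:325,402:424]=1; m&=(g>120)&fin
q=P[m]; A=np.c_[q[:,:2],np.ones(len(q))]; w=np.ones(len(q),bool)
for _ in range(8):
    s=np.linalg.lstsq(A[w],q[w,2],rcond=None)[0]; r=q[:,2]-A@s; w=abs(r)<max(2,2*np.median(abs(r)))
print(w.sum(),s,'slope',np.degrees(np.arctan(np.hypot(s[0],s[1]))),'yaw',np.arctan2(s[1],s[0]),'rms',r[w].std())
n=np.array([-s[0],-s[1],1]);n/=np.linalg.norm(n); off=(P-np.array([0,0,s[2]]))@n
rim=np.zeros((480,640),bool); rim[240:355,240:410]=(g[240:355,240:410]<70)
rim&=fin
print('rim off pct',np.nanpercentile(off[rim],[2,10,50,90,98]).round(1))
yaw=np.arctan2(s[1],s[0]); yh=np.array([-np.sin(yaw),np.cos(yaw),0]); up=np.cross(yh,n)
top=rim&(off>2)&(off<10)
q=P[top]; U=q@up; Y=q@yh
for k in (.5,2,5):
    u=np.percentile(U,[k,100-k]);y=np.percentile(Y,[k,100-k]); p0=np.array([0,0,s[2]])
    C=p0+up*(u.mean()-p0@up)+yh*(y.mean()-p0@yh); print('ext',np.ptp(u),np.ptp(y),'centre',C.round(1))
E
python3 port.py
```

```text
3098 [ 5.74941959e-01 -5.42999179e-02 -8.40000472e+01] slope 30.006451938310047 yaw -0.09416486174938546 rms 0.8331349052714017
rim off pct [ 1.6  4.1  5.8  7.1 12.7]
ext 109.11274301823687 162.18431228321077 centre [ 538.  -102.   230.9]
ext 108.65387611647384 161.09631586379228 centre [ 538.  -102.1  230.9]
ext 107.30690636976874 159.15132199843663 centre [ 537.8 -102.1  230.8]
```

```bash
sed -i 's/^YAW=.*/YAW=-0.094/' plan.py; cat >> plan.py <<'E'
C=np.array([538,-102,231.]); XT=np.array([np.cos(YAW),np.sin(YAW),0]); YT=np.array([-np.sin(YAW),np.cos(YAW),0]); ZT=np.array([0,0,1.])
O=C+XT*55; O[2]=0
TI=np.radians(20)
def tcp(s,yo): return C+yo*YT+s*(np.sin(TI)*XT-np.cos(TI)*ZT)
def T(x,y,z): return O+XT*x+YT*y+ZT*z
E
python3 - <<'E'
from plan import *
print('haspL',T(-138,80,227),'R',T(-138,-80,227))
p,d,c=load('w2'); print(proj(c,[T(-138,y,227) for y in(-95+3,-68,68,92)]).round(), proj(c,[T(-110,-120,199),T(-110,120,199),T(0,0,262)]).round())
go([((483.4,172,160),Rt()),((483.4,172,43),Rt())],85,step=55)
E
```

```text
haspL [462.87535451 -14.5626645  227.        ] R [ 447.85749363 -173.85630484  227.        ]
[[240. 227.]
 [262. 227.]
 [387. 227.]
 [409. 228.]] [[223. 243.]
 [425. 243.]
 [324. 355.]]
pos [429.7 -93.8 399.3] w 84.8 t 3.0 F [ 0.1 -0.2  0.6]
[[85,-4,38,34,0,-0,0.001],[85,-4,39,34,0,-0,0],[85,-4,38,34,0,-0,0.001],[85,-4,39,34,0,-0,0],[85,-4,38,34,0,-0,0.001]]
[[85,-5,39,35,0,-0,0],[85,-4.2,38.4,34.5,0.001,-0.001,0.001],[85,-0,0,39,-0,0,-0],[85,-0,0,39,-0,0,-0],[85,-0,0.1,39,-0,0,-0]]
```

Emit:
{"api": "arm_command", "payload": {"targets": [[85, -4, 38, 34, 0, 0, 0], [85, -4, 39, 34, 0, 0, 0], [85, -4, 38, 34, 0, 0, 0.001], [85, -4, 39, 34, 0, 0, 0], [85, -4, 38, 34, 0, 0, 0.001]]}}

```text
time_s: 3.62
tool_pos: [466.8, 97.4, 228.5]
eef_rot: [[-0.996, 0.09, -0.0], [0.09, 0.996, 0.0], [0.0, 0.0, -1.0]]
force: [0.8, 0.6, -0.1]
width: 84.9
```

Emit:
{"api": "arm_command", "payload": {"targets": [[85, -5, 39, 35, 0, 0, 0], [85, -4, 38, 34, 0, 0, 0], [85, 0, 0, 0, 0, 0, 0], [85, 0, 0, 0, 0, 0, 0]]}}

```text
time_s: 4.12
tool_pos: [482.9, 171.1, 160.7]
eef_rot: [[-0.996, 0.091, -0.001], [0.091, 0.996, -0.0], [0.001, -0.0, -1.0]]
force: [1.2, 0.4, 0.9]
width: 85.1
```

```bash
python3 - <<'E'
from plan import *
cap('wrist','w3')
go([((483.4,172,43),Rt())],85,step=45)
E
python3 stubs.py w3
```

```text
pos [483.4 170.6 161.3] w 85.0 t 4.17 F [0.1 0.5 1.3]
[[85,0,0,39,0,0,0.001],[85,0,1,40,0,0,0],[85,0.2,0.4,39.3,0,0,0.001]]
w3 top [456.3 355.7] flange [456.8 356.1] r 27.3 area 3303 px [520. 168.]
w3 top [477.6 261.7] flange [477.9 262. ] r 27.2 area 2609 px [417. 198.]
w3 top [483.  171.8] flange [483.6 171.8] r 27.0 area 2290 px [324. 210.]
w3 top [553.8 178.2] flange [554.6 178. ] r 27.0 area 2294 px [336. 278.]
w3 top [564.7 278.4] flange [567.  277.6] r 27.4 area 2344 px [432. 280.]
w3 top [603.1 382.7] flange [605.8 385.5] r 22.6 area 2502 px [543. 315.]
```

Measurements agree. Descend and grip.

Emit:
{"api": "arm_command", "payload": {"targets": [[85, 0, 0, 39, 0, 0, 0], [85, 0, 1, 40, 0, 0, 0], [85, 0, 0, 39, 0, 0, 0], [85, 0, 0, 0, 0, 0, 0], [10, 0, 0, 0, 0, 0, 0]]}}

```text
time_s: 4.8
tool_pos: [485.0, 171.0, 44.5]
eef_rot: [[-0.996, 0.094, 0.002], [0.094, 0.996, 0.001], [-0.002, 0.001, -1.0]]
force: [0.2, 1.2, -0.3]
width: 69.4
```

Emit:
{"api": "arm_command", "payload": {"targets": [[10, 0, 0, 0, 0, 0, 0], [10, 0, 0, 0, 0, 0, 0], [10, 0, 0, 0, 0, 0, 0], [10, 0, 0, 0, 0, 0, 0]]}}

```text
time_s: 5.3
tool_pos: [483.9, 171.1, 43.1]
eef_rot: [[-0.996, 0.094, 0.0], [0.094, 0.996, 0.0], [-0.0, 0.0, -1.0]]
force: [-0.7, 0.4, -0.1]
width: 10.0
```

The width went to 10, so nothing is between the pads. I'll look before moving.

```bash
python3 - <<'E'
from plan import *
cap('wrist','w4');cap('side','s4'); print(manip.read_state()['width'])
p=cv2.imread('pics/s4.png'); cv2.imwrite('pics/z5.png',cv2.resize(p[250:420,230:400],None,fx=3.4,fy=3.4))
E
```

```text
10.24316819177079
```

View pics/w4.png

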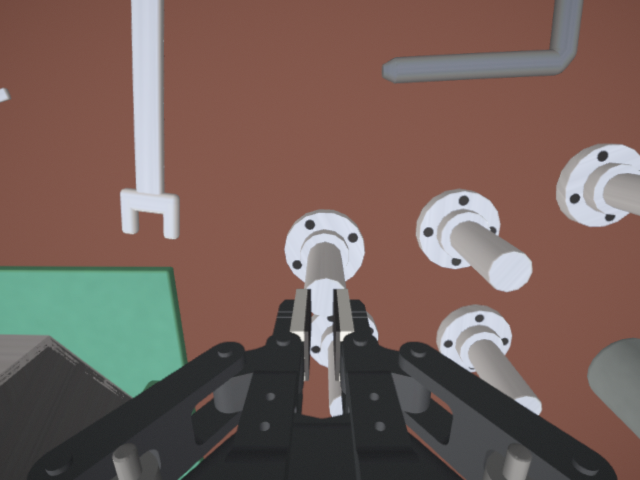

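View pics/z5.png

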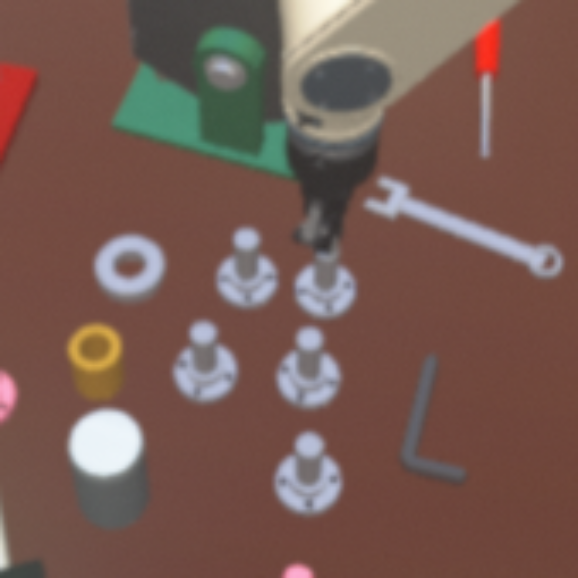

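```bash
python3 - <<'E'
from plan import *
for t,pts in(('w4',[(303,300),(341,300),(303,330),(341,330),(322,300),(323,285),(303,293),(341,293)]),):
    p,d,c=load(t);P=cloud(c,d)
    for u,v in pts: print(u,v,P[v,u].round(1),p[v,u])
p,d,c=load('s4');P=cloud(c,d)
print('side')
for v in range(308,336,2):
    print(v,[tuple(P[v,u].round().tolist()) for u in range(318,334,3)])
s=manip.read_state();print(s['tool_pos'],s['eef_rot'][:,2],s['force'])
c=imaging.get_calibration('wrist'); print(np.array(c['pose']).round(3)); print('offset in tool',s['eef_rot'].T@(np.array(c['pose'])[:3,3]-s['tool_pos']))
print('proj tcp wrist',proj(c,s['tool_pos']),'side',proj(load('s4')[2],s['tool_pos']))
E
```

```text
303 300 [472.  163.3  96.8] [134 138 140]
341 300 [473.8 179.2  96.3] [133 138 139]
303 330 [472.9 164.2 117.6] [125 129 132]
341 330 [474.  178.  117.9] [142 146 148]
322 300 [484.8 170.1  75. ] [230 217 211]
323 285 [476.8 171.4  74.7] [229 216 210]
303 293 [472.  162.9  90.5] [133 138 140]
341 293 [473.3 179.5  91. ] [134 138 140]
side
308 [(531.0, 75.0, -5.0), (493.0, 211.0, 201.0), (486.0, 207.0, 198.0), (478.0, 205.0, 198.0), (471.0, 195.0, 186.0), (483.0, 65.0, -3.0)]
310 [(529.0, 84.0, -3.0), (493.0, 212.0, 191.0), (484.0, 215.0, 200.0), (477.0, 206.0, 189.0), (471.0, 193.0, 172.0), (482.0, 74.0, -0.0)]
312 [(527.0, 91.0, -4.0), (492.0, 216.0, 189.0), (484.0, 214.0, 189.0), (477.0, 206.0, 180.0), (471.0, 194.0, 164.0), (480.0, 82.0, -0.0)]
314 [(525.0, 102.0, 2.0), (491.0, 220.0, 184.0), (489.0, 188.0, 138.0), (480.0, 190.0, 145.0), (470.0, 193.0, 153.0), (478.0, 90.0, 1.0)]
316 [(500.0, 218.0, 168.0), (491.0, 222.0, 177.0), (489.0, 188.0, 129.0), (479.0, 193.0, 139.0), (474.0, 171.0, 109.0), (477.0, 96.0, -2.0)]
318 [(497.0, 231.0, 178.0), (nan, nan, nan), (483.0, 217.0, 164
[... 949 characters left out ...]
.0, 33.0), (478.0, 183.0, 39.0), (472.0, 167.0, 16.0), (464.0, 156.0, 3.0)]
334 [(506.0, 181.0, 13.0), (497.0, 181.0, 18.0), (487.0, 184.0, 25.0), (478.0, 182.0, 27.0), (470.0, 175.0, 18.0), (462.0, 166.0, 6.0)]
[483.74933124 171.06986189  42.84664672] [-5.17763245e-05 -1.35994455e-05 -9.99999999e-01] [ 0.56649088 -0.16774948 -0.92721923]
[[ 9.30000e-02  9.44000e-01  3.18000e-01  4.02186e+02]
 [ 9.96000e-01 -8.90000e-02 -3.00000e-02  1.77643e+02]
 [ 0.00000e+00  3.19000e-01 -9.48000e-01  2.24406e+02]
 [ 0.00000e+00  0.00000e+00  0.00000e+00  1.00000e+00]]
offset in tool [  81.82909324   -1.09785428 -181.55506269]
proj tcp wrist [[323.43391292 271.35763151]] side [[326.14354393 327.62782006]]
```

```bash
python3 - <<'E'
from plan import *
print(manip.pinch_z,[a for a in dir(manip) if a[0]!='_'])
for t in ('w3','w2','wrist0'):
    p,d,c=load(t);P=cloud(c,d)
    T4=c['pose']; 
    # finger pixels: nearer than 260mm
    m=(d>0)&(d<230)&(np.arange(480)[:,None]<420); 
    off=np.array([81.8,-1.1,-181.5])
    Rc=None
    q=P[m]; print(t,m.sum(),'lowest z of gripper px',np.percentile(q[:,2],[0.1,1,5]).round(1),'cam z',T4[2,3].round(1),'tcp z ~',(T4[2,3]-181.5).round(1))
E
```

```text
18.700000000000003 ['IKError', 'pinch_z', 'read_state']
w3 34723 lowest z of gripper px [136.2 140.  153.4] cam z 342.4 tcp z ~ 160.9
w2 23229 lowest z of gripper px [452.  455.2 462.6] cam z 581.1 tcp z ~ 399.6
wrist0 23169 lowest z of gripper px [244.9 247.9 255.4] cam z 373.7 tcp z ~ 192.2
```

The depth from both the wrist and side cameras puts the shut fingertips at z≈88 while the TCP reads 43. I'll open the gripper and lower in small steps, checking with pictures.

Emit:
{"api": "arm_command", "payload": {"targets": [[85, 0, 0, 0, 0, 0, 0], [85, 0, 0, 0, 0, 0, 0], [85, 0, 0, 0, 0, 0, 0], [85, 0, 0, 15, 0, 0, 0], [85, 0, 0, 0, 0, 0, 0]]}}

```text
time_s: 6.02
tool_pos: [482.6, 170.7, 26.4]
eef_rot: [[-0.996, 0.094, -0.003], [0.094, 0.996, -0.001], [0.002, -0.001, -1.0]]
force: [-0.7, -0.4, 0.2]
width: 85.1
```

```bash
python3 - <<'E'
from plan import *
cap('wrist','w5');cap('side','s5'); s=manip.read_state();print(s['width'],s['tool_pos'],s['force'])
p=cv2.imread('pics/s5.png'); cv2.imwrite('pics/z6.png',cv2.resize(p[250:420,230:400],None,fx=3.4,fy=3.4))
p,d,c=load('w5');P=cloud(c,d); m=(d>0)&(d<230)&(np.arange(480)[:,None]<420);
q=P[m]
for a in (0,1):
    sel=q[(q[:,1]>171) if a else (q[:,1]<171)]; i=sel[:,2]<np.percentile(sel[:,2],3); print(sel[i].mean(0).round(1), sel[:,2].min())
E
```

```text
84.98988379019154 [483.349141   170.90802967  27.23154052] [ 0.65314431  0.03895251 -0.24158986]
[388.   78.9  -1. ] -2.601079654160685
[400.6 261.5  -1. ] -2.47457905170333
```

View pics/w5.png

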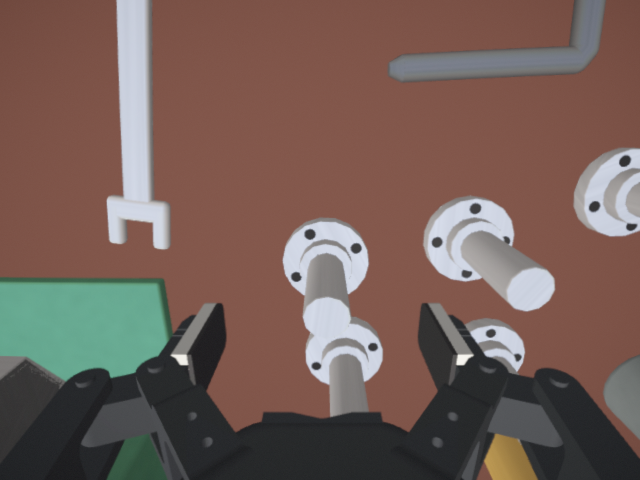

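View pics/z6.png

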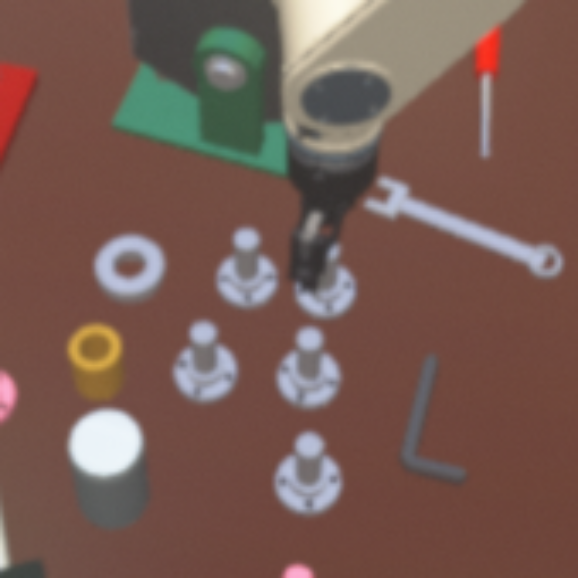

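Emit:
{"api": "arm_command", "payload": {"targets": [[85, 0, 0, 15, 0, 0, 0], [85, 0, 0, 14, 0, 0, 0], [85, 0, 0, 0, 0, 0, 0], [10, 0, 0, 0, 0, 0, 0], [10, 0, 0, 0, 0, 0, 0]]}}

```text
time_s: 6.75
tool_pos: [484.1, 171.1, -0.9]
eef_rot: [[-0.996, 0.094, 0.001], [0.094, 0.996, 0.0], [-0.001, 0.0, -1.0]]
force: [1.4, -0.6, 0.2]
width: 51.0
```

Emit:
{"api": "arm_command", "payload": {"targets": [[10, 0, 0, 0, 0, 0, 0], [10, 0, 0, 0, 0, 0, 0], [10, 0, 0, 0, 0, 0, 0]]}}

```text
time_s: 7.12
tool_pos: [484.1, 171.2, -0.9]
eef_rot: [[-0.996, 0.094, 0.001], [0.094, 0.996, 0.0], [-0.001, 0.0, -1.0]]
force: [-0.0, 0.6, 2.9]
width: 20.8
```

```bash
python3 - <<'E'
from plan import *
cap('wrist','w6'); s=manip.read_state();print(s['width'],s['tool_pos'],s['force'])
p,d,c=load('w6');P=cloud(c,d)
for u,v in [(290,300),(290,310),(350,300),(350,310),(320,425),(320,440),(320,400)]: print(u,v,P[v,u].round(1))
E
```

```text
20.09976438139114 [484.18338433 171.24912075  -0.84318698] [0.83491664 1.83893048 3.6905397 ]
290 300 [472.1 157.8  52.3]
290 310 [472.2 158.5  60.4]
350 300 [474.4 183.1  52.3]
350 310 [474.  182.4  61.1]
320 425 [473.8 170.7 115.2]
320 440 [472.4 170.8 120.8]
320 400 [567.8 161.3  10. ]
```

View pics/w6.png

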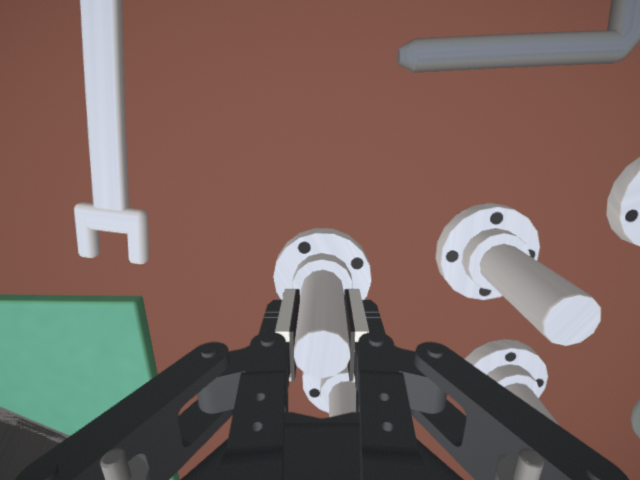

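Gripped: width 20, real fingertips at z≈44. The real tips therefore sit 45 mm behind the reported TCP, and I'll plan with that offset.

```bash
sed -i "s/tp=np.array(tp,float); tR=R if tR is None else tR/tR=R if tR is None else tR; tp=np.array(tp,float)+45*tR[:,2]/; s/print('pos',s\['tool_pos'\].round(1)/print('realpos',(s['tool_pos']-45*s['eef_rot'][:,2]).round(1)/" plan.py
python3 - <<'E'
from plan import *
go([((484,171.2,330),Rt()),(tcp(-130,20),Rt(TI)),(tcp(-78,20),Rt(TI))],10,step=55)
print(tcp(-130,20),tcp(50,20))
E
```

```text
realpos [484.1 171.2  44.2] w 20.1 t 7.17 F [0.8 1.8 3.7]
[[10,-0,0,-48,0,0,0],[10,-0,0,-48,0,0,0],[10,-0,0,-47,0,0,0],[10,-0,0,-48,0,0,0],[10,-0,0,-47,0,0,0]]
[[10,-0.1,0,-47.8,0,0.001,0],[10,-10,-49,-5,0,-0.07,0],[10,-10,-49,-5,0,-0.07,0],[10,-11,-50,-4,0,-0.07,0],[10,-11,-49,-3,0,-0.07,0]]
[[10,-11,-49.9,-1.6,0,-0.069,0],[10,-0,-0,52,0,-0,0]]
[495.61090523 -77.91496108 353.1600407 ] [556.90274314 -83.69342337 184.01536896]
```

Emit:
{"api": "arm_command", "payload": {"targets": [[10, 0, 0, -30, 0, 0, 0], [10, 0, 0, -48, 0, 0, 0], [10, 0, 0, -48, 0, 0, 0], [10, 0, 0, -48, 0, 0, 0], [10, 0, 0, -48, 0, 0, 0]]}}

```text
time_s: 7.8
tool_pos: [482.7, 170.6, 221.6]
eef_rot: [[-0.996, 0.094, -0.002], [0.094, 0.996, -0.001], [0.002, -0.001, -1.0]]
force: [1.2, 0.2, -4.8]
width: 20.7
```

Emit:
{"api": "arm_command", "payload": {"targets": [[10, 0, 0, -48, 0, 0, 0], [10, -3, -16, -18, 0, 0, 0], [10, -10, -49, -5, 0, -0.07, 0], [10, -10, -49, -5, 0, -0.07, 0], [10, -11, -50, -4, 0, -0.07, 0]]}}

```text
time_s: 8.43
tool_pos: [500.1, 3.4, 302.1]
eef_rot: [[-0.974, 0.093, 0.207], [0.091, 0.996, -0.02], [-0.208, -0.001, -0.978]]
force: [0.7, -0.8, -4.8]
width: 20.4
```

```bash
python3 - <<'E'
from plan import *
go([(tcp(-130,20),Rt(TI)),(tcp(-78,20),Rt(TI))],10,step=55)
E
```

```text
realpos [490.7   4.3 346.2] w 20.4 t 8.43 F [ 0.7 -0.8 -4.8]
[[10,-10,-41,-2,-0,-0.07,0.001],[10,-10.1,-40.4,-1.9,-0,-0.069,0],[10,-0,0.1,52,-0,-0,0]]
```

Emit:
{"api": "arm_command", "payload": {"targets": [[10, 0, 0, 0, 0, 0, 0], [10, 0, 0, 0, 0, 0, 0]]}}

```text
time_s: 8.68
tool_pos: [500.4, 4.6, 302.3]
eef_rot: [[-0.974, 0.095, 0.206], [0.093, 0.996, -0.019], [-0.206, 0.0, -0.978]]
force: [-0.2, 0.9, -3.6]
width: 20.4
```

```bash
python3 - <<'E'
from plan import *
go([(tcp(-130,20),Rt(TI))],10,step=55)
E
```

```text
realpos [491.1   5.5 346.3] w 20.4 t 8.68 F [-0.2  0.9 -3.6]
[[10,-10,-41,-2,0,-0.071,-0],[10,-10,-41.6,-1.9,-0,-0.07,-0.001]]
```

Emit:
{"api": "arm_command", "payload": {"targets": [[10, -10, -41, -2, 0, -0.07, 0], [10, -10, -42, -2, 0, -0.07, 0], [10, 0, 0, 0, 0, 0, 0], [10, 0, 0, 0, 0, 0, 0]]}}

```text
time_s: 9.18
tool_pos: [511.6, -78.7, 311.1]
eef_rot: [[-0.936, 0.093, 0.34], [0.088, 0.996, -0.031], [-0.341, 0.001, -0.94]]
force: [0.0, -0.2, -4.7]
width: 20.7
```

```bash
python3 - <<'E'
from plan import *
cap('wrist','w7');cap('side','s7'); go([(tcp(-50,20),Rt(TI)),(tcp(50,20),Rt(TI))],10,step=30)
p=cv2.imread('pics/s7.png'); cv2.imwrite('pics/z7.png',cv2.resize(p[100:280,240:420],None,fx=3.3,fy=3.3))
E
```

```text
realpos [496.6 -77.  353.6] w 20.3 t 9.28 F [ 0.7  0.4 -3.9]
[[10,0,-0,27,0,-0,0.001],[10,0,-1,27,0.001,-0,0],[10,1,-0.2,26.1,0,-0,0.001],[10,-0,0,25,0,-0,-0],[10,-0,0,25,0,-0,-0]]
[[10,-0,0,25,0,-0,-0],[10,-0,0,25,0,-0,-0]]
```

View pics/w7.png

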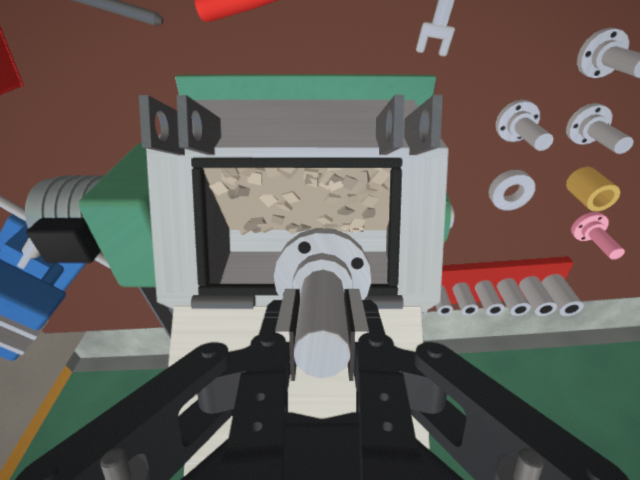

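View pics/z7.png

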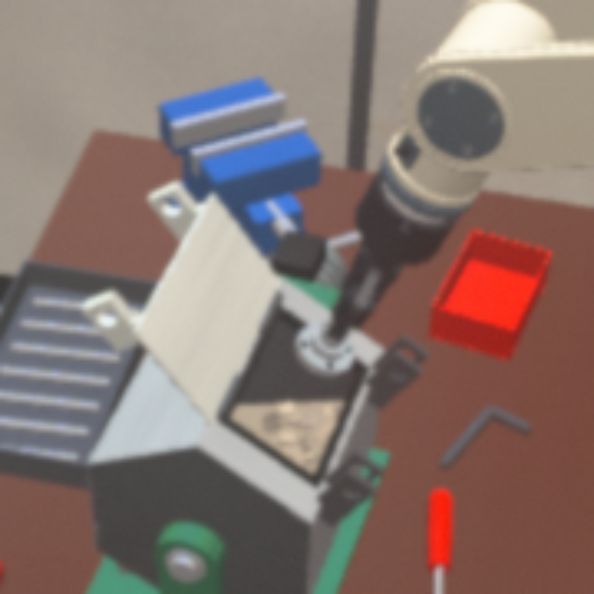

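Emit:
{"api": "arm_command", "payload": {"targets": [[10, 0, 0, 27, 0, 0, 0], [10, 1, -1, 27, 0, 0, 0], [10, 0, 0, 26, 0, 0, 0], [10, 0, 0, 0, 0, 0, 0]]}}

```text
time_s: 9.78
tool_pos: [537.3, -81.8, 234.1]
eef_rot: [[-0.937, 0.092, 0.337], [0.087, 0.996, -0.03], [-0.338, 0.001, -0.941]]
force: [-0.5, -0.1, -3.3]
width: 20.6
```

```bash
python3 - <<'E'
from plan import *
cap('wrist','w8'); go([(tcp(50,20),Rt(TI))],10,step=26)
p,d,c=load('w8');
s=manip.read_state(); R=s['eef_rot']; b=s['tool_pos']-2*R[:,2]
# lateral offset of the flange centre axis vs port centre axis in tumbler frame
ax=R[:,2]; n=np.array([-.5*XT[0],-.5*XT[1],np.cos(np.radians(30))]); t=((C-b)@n)/(ax@n); h=b+ax*t-C; print('cross port: x_t',h@XT,'y_t',h@YT)
E
```

```text
realpos [522.6 -80.7 277.8] w 20.6 t 9.82 F [ 0.3 -0.5 -4.3]
[[10,-0,0,25,0,-0,0],[10,-0,0,25,0,-0.001,0.001],[10,-0,0,25,0,-0,0],[10,-0.4,0.1,24.9,0.001,-0.001,0.001]]
cross port: x_t -0.30365733462900546 y_t 19.853174698000064
```

View pics/w8.png

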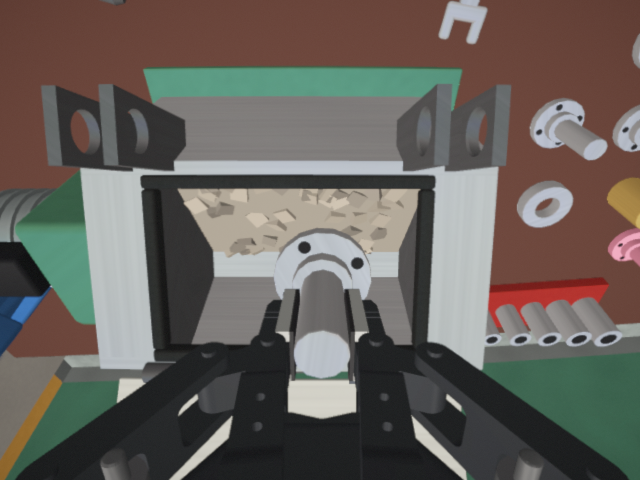

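```bash
python3 - <<'E'
from plan import *
p,d,c=load('w8');P=cloud(c,d); s=manip.read_state(); R=s['eef_rot']; q=(P-s['tool_pos'])@R
for u,v in [(20,470),(40,462),(115,465),(80,440),(130,400),(210,350),(260,318),(270,335),(240,460),(430,350),(360,318),(320,440)]: print(u,v,(q[v,u]+[0,0,45]).round(1))
E
```

```text
20 470 [-1533.8 -1504.4  1043.7]
40 462 [ 12.1 -63.3 -82.2]
115 465 [ 11.4 -46.6 -81.8]
80 440 [ 12.  -58.1 -76.2]
130 400 [ 12.2 -52.5 -63.7]
210 350 [ 15.3 -35.8 -46. ]
260 318 [-119.7  -68.3  190.9]
270 335 [ 14.1 -18.4 -36. ]
240 460 [ 20.3 -16.8 -87. ]
430 350 [ 13.8  33.8 -44. ]
360 318 [ 11.7  13.9 -21.3]
320 440 [ 11.9  -1.3 -75.2]
```

Emit:
{"api": "arm_command", "payload": {"targets": [[10, 0, -12, 8, 0, 0, 0], [10, 0, 0, 24, 0, 0, 0], [10, 0, 0, 24, 0, 0, 0], [10, 0, 0, 24, 0, 0, 0], [10, 0, 0, 16, 0, 0, 0]]}}

```text
time_s: 10.45
tool_pos: [570.7, -97.9, 146.4]
eef_rot: [[-0.935, 0.093, 0.342], [0.087, 0.996, -0.032], [-0.344, -0.0, -0.939]]
force: [0.3, 0.6, -4.2]
width: 20.4
```

Emit:
{"api": "arm_command", "payload": {"targets": [[10, 0, 0, 0, 0, 0, 0], [10, 0, 0, 0, 0, 0, 0]]}}

```text
time_s: 10.7
tool_pos: [570.2, -98.2, 147.1]
eef_rot: [[-0.935, 0.093, 0.343], [0.088, 0.996, -0.032], [-0.344, -0.0, -0.939]]
force: [-0.3, 0.3, -4.2]
width: 20.8
```

```bash
python3 - <<'E'
from plan import *
cap('wrist','w9');cap('side','s9'); go([(tcp(50,8),Rt(TI))],10,step=26)
p=cv2.imread('pics/s9.png'); cv2.imwrite('pics/z9.png',cv2.resize(p[100:280,240:420],None,fx=3.3,fy=3.3))
E
```

```text
realpos [554.8 -96.8 189.4] w 20.9 t 10.8 F [ 0.5  0.3 -4.2]
[[10,1.1,1.2,5.4,-0,0.003,0]]
```

View pics/w9.png

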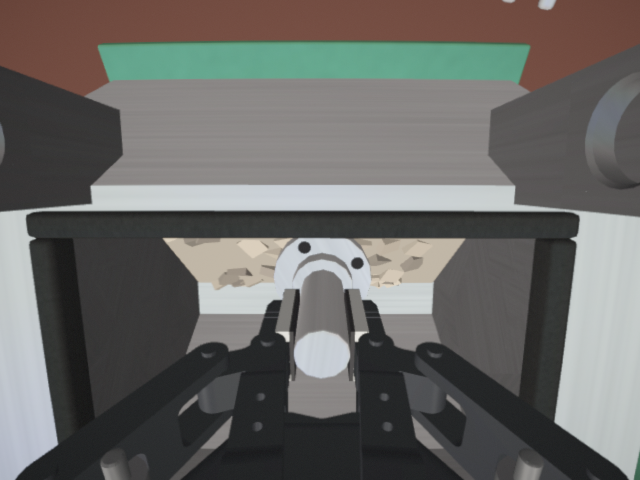

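View pics/z9.png

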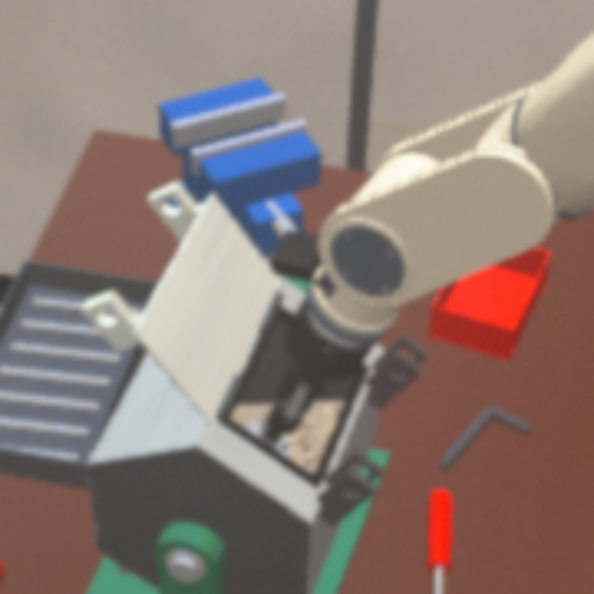

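Emit:
{"api": "arm_command", "payload": {"targets": [[10, 1, 1, 5, 0, 0, 0], [10, 0, 0, 0, 0, 0, 0], [45, 0, 0, 0, 0, 0, 0], [45, 0, 0, 0, 0, 0, 0], [45, 0, 0, 0, 0, 0, 0]]}}

```text
time_s: 11.42
tool_pos: [571.1, -97.4, 141.5]
eef_rot: [[-0.935, 0.094, 0.342], [0.088, 0.996, -0.032], [-0.344, -0.0, -0.939]]
force: [0.3, -0.4, -0.0]
width: 44.7
```

Emit:
{"api": "arm_command", "payload": {"targets": [[45, 0, 0, -30, 0, 0, 0], [45, 0, 0, -45, 0, 0, 0], [45, 0, 0, -45, 0, 0, 0], [45, 0, 0, -45, 0, 0, 0], [45, 0, 0, 0, 0, 0, 0]]}}

```text
time_s: 12.05
tool_pos: [515.7, -92.4, 300.3]
eef_rot: [[-0.933, 0.094, 0.349], [0.088, 0.996, -0.034], [-0.35, -0.001, -0.937]]
force: [-0.9, 0.3, -0.2]
width: 45.0
```

```bash
python3 - <<'E'
from plan import *
cap('wrist','w10'); go([((475,100,300),Rt()),((480,240,180),Rt())],85,step=55)
E
python3 stubs.py w10
```

```text
realpos [499.4 -90.7 340.1] w 45.0 t 12.1 F [-0.1 -0.  -0.9]
[[85,17,47,5,-0,0.089,0],[85,17,47,7,-0,0.088,0],[85,16,47,8,-0,0.089,0],[85,15.5,46.6,9,-0.001,0.088,0],[85,2,35,30,0,0,0]]
[[85,2,35,30,0,0,0],[85,2,35,30,0,0,0],[85,2.2,34.8,30.1,0,0,0]]
w10 top [553.9 177.1] flange [555.3 177.3] r 27.5 area 1941 px [540. 122.]
w10 top [568.5 269. ] flange [566.  277.1] r 27.6 area 1813 px [613. 124.]
```

View pics/w10.png

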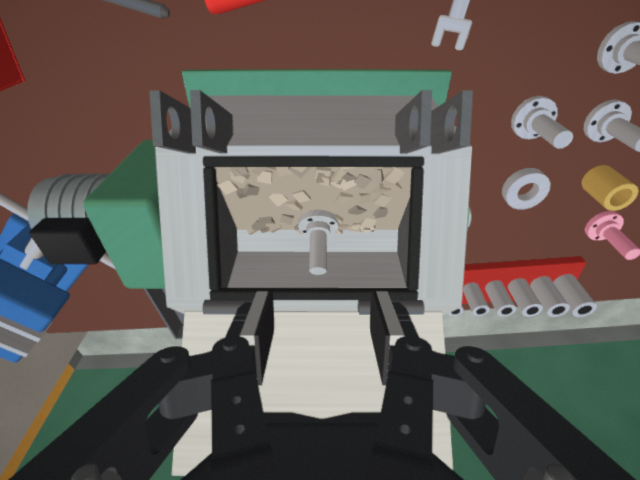

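The first stub is inside, at (318,245). Next is D, at (554,178).

```bash
python3 - <<'E'
from plan import *
go([((490,40,320),Rt()),((554.4,178,150),Rt())],85,step=58)
E
```

```text
realpos [499.4 -90.7 340.1] w 45.0 t 12.1 F [-0.1 -0.  -0.9]
[[85,14,43,3,-0,0.118,0],[85,14,43,4,-0,0.118,0],[85,13.3,43.3,6.5,-0.001,0.118,0],[85,-13,36,43,0,0,0],[85,-13,36,42,0,0,0]]
[[85,-13,36,43,0,0,0],[85,-12.1,35.3,42.1,0,0,0]]
```

Emit:
{"api": "arm_command", "payload": {"targets": [[85, 14, 43, 3, 0, 0.118, 0], [85, 14, 43, 4, 0, 0.118, 0], [85, 13, 43, 6, 0, 0.118, 0], [85, -13, 36, 43, 0, 0, 0], [85, -13, 36, 42, 0, 0, 0]]}}

```text
time_s: 12.72
tool_pos: [521.9, 110.6, 186.1]
eef_rot: [[-0.996, 0.093, -0.005], [0.093, 0.996, 0.0], [0.005, -0.0, -1.0]]
force: [1.1, -0.0, 0.3]
width: 84.8
```

Emit:
{"api": "arm_command", "payload": {"targets": [[85, -13, 36, 43, 0, 0, 0], [85, -12, 36, 42, 0, 0, 0], [85, 0, 0, 0, 0, 0, 0], [85, 0, 0, 0, 0, 0, 0]]}}

```text
time_s: 13.22
tool_pos: [552.3, 178.2, 102.5]
eef_rot: [[-0.996, 0.093, -0.006], [0.093, 0.996, -0.0], [0.006, -0.001, -1.0]]
force: [0.9, 0.3, 1.0]
width: 85.2
```

```bash
python3 - <<'E'
from plan import *
cap('wrist','w11'); go([((554.4,178,43),Rt())],85,step=45)
E
python3 stubs.py w11
```

```text
realpos [553.1 178.1 148.6] w 85.0 t 13.28 F [-0.5  0.1  0. ]
[[85,-1,0,35,-0,-0.001,-0],[85,-0,0,35,-0,-0.002,-0],[85,-0.8,0.1,35.6,-0,-0.001,-0]]
w11 top [456.8 355.4] flange [456.8 356.7] r 27.9 area 6232 px [564.  80.]
w11 top [478.  261.4] flange [478.4 262.2] r 27.2 area 4369 px [427. 124.]
w11 top [554.  178.3] flange [554.5 178.2] r 26.9 area 3396 px [323. 232.]
w11 top [566.  276.8] flange [566.6 277.6] r 27.2 area 3905 px [448. 237.]
w11 top [606.3 382.3] flange [608.6 387.5] r 24.7 area 4788 px [590. 282.]
```

Emit:
{"api": "arm_command", "payload": {"targets": [[85, -1, 0, 35, 0, -0.002, 0], [85, 0, 0, 35, 0, -0.002, 0], [85, -1, 0, 36, 0, 0, 0], [85, 0, 0, 0, 0, 0, 0], [10, 0, 0, 0, 0, 0, 0]]}}

```text
time_s: 13.9
tool_pos: [556.1, 178.3, -0.5]
eef_rot: [[-0.996, 0.094, 0.002], [0.094, 0.996, 0.001], [-0.002, 0.001, -1.0]]
force: [1.0, 0.2, -0.2]
width: 69.2
```

Emit:
{"api": "arm_command", "payload": {"targets": [[10, 0, 0, 0, 0, 0, 0], [10, 0, 0, 0, 0, 0, 0], [10, 0, 0, 0, 0, 0, 0], [10, 0, 0, 0, 0, 0, 0]]}}

```text
time_s: 14.4
tool_pos: [555.5, 178.7, -1.3]
eef_rot: [[-0.996, 0.093, 0.001], [0.093, 0.996, 0.0], [-0.001, 0.001, -1.0]]
force: [-1.4, 0.6, 6.5]
width: 20.7
```

```bash
python3 - <<'E'
from plan import *
go([((520,160,330),Rt()),(tcp(-120,-8),Rt(TI))],10,step=56)
E
```

```text
realpos [555.4 178.7  43.7] w 20.7 t 14.4 F [-1.4  0.6  6.5]
[[10,6,-4,-48,0,0,0],[10,5,-4,-48,0,0,0],[10,6,-3,-48,0,0,0],[10,5,-4,-47,0,0,0],[10,6,-3,-48,0,0.001,0]]
[[10,5.2,-3.8,-47.4,0.001,0,0],[10,-3,-53,-3,-0,-0.07,0],[10,-4,-54,-3,-0,-0.07,0],[10,-4,-53,-3,-0,-0.07,0],[10,-4,-54,-3,-0,-0.069,0]]
[[10,-3.7,-53.2,-1.8,-0,-0.07,0.001]]
```

Emit:
{"api": "arm_command", "payload": {"targets": [[10, 0, 0, -40, 0, 0, 0], [10, 7, -5, -48, 0, 0, 0], [10, 7, -5, -50, 0, 0, 0], [10, 7, -4, -50, 0, 0, 0], [10, 7, -4, -50, 0, 0, 0]]}}

```text
time_s: 15.02
tool_pos: [524.0, 162.7, 236.5]
eef_rot: [[-0.996, 0.094, -0.002], [0.094, 0.996, -0.0], [0.002, -0.001, -1.0]]
force: [0.6, 0.7, -4.9]
width: 20.5
```

Emit:
{"api": "arm_command", "payload": {"targets": [[10, 5, -4, -49, 0, 0, 0], [10, -3, -53, -3, 0, -0.07, 0], [10, -4, -54, -3, 0, -0.07, 0], [10, -4, -53, -3, 0, -0.07, 0], [10, -4, -54, -3, 0, -0.07, 0]]}}

```text
time_s: 15.65
tool_pos: [512.0, -56.0, 297.6]
eef_rot: [[-0.957, 0.093, 0.275], [0.089, 0.996, -0.026], [-0.277, -0.001, -0.961]]
force: [0.1, -1.1, -5.3]
width: 20.5
```

Emit:
{"api": "arm_command", "payload": {"targets": [[10, -4, -53, -2, 0, -0.07, 0], [10, 0, 0, 0, 0, 0, 0], [10, 0, 0, 0, 0, 0, 0]]}}

```text
time_s: 16.02
tool_pos: [510.8, -107.7, 300.5]
eef_rot: [[-0.936, 0.095, 0.339], [0.089, 0.996, -0.032], [-0.341, 0.001, -0.94]]
force: [0.6, 0.6, -4.7]
width: 20.6
```

```bash
python3 - <<'E'
from plan import *
cap('wrist','w12'); go([(tcp(-60,-8),Rt(TI)),(tcp(50,-8),Rt(TI))],10,step=30)
E
```

```text
realpos [ 496.  -105.7  343. ] w 20.6 t 16.07 F [ 0.4  0.6 -4. ]
[[10,-0,-0,30,0,-0,0],[10,-0.8,-0.5,29.4,0.001,-0.001,0],[10,0,0,28,-0,0,0],[10,0,0,27,-0,0,0],[10,0,0,28,-0,0,0]]
[[10,0.1,0,27,-0,0,0]]
```

View pics/w12.png

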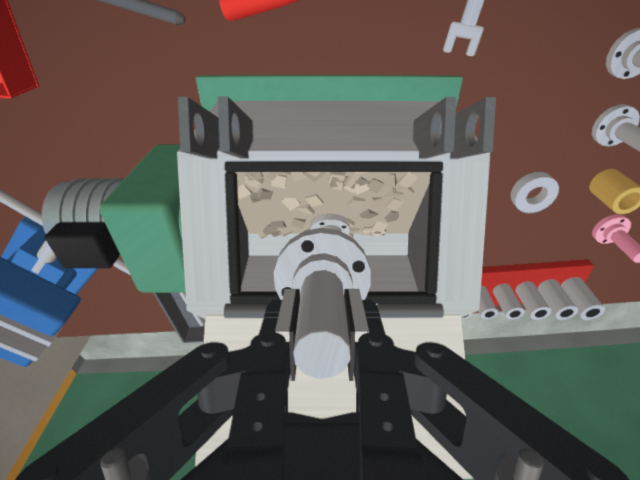

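```bash
python3 - <<'E'
from plan import *
p,d,c=load('w10');P=cloud(c,d); q=P-O
def tf(v): return [round(float(v@XT),1),round(float(v@YT),1),round(float(v[2]),1)]
for u,v in [(318,268),(318,255),(318,240),(318,230),(318,216),(305,222),(330,222),(280,225),(280,200),(280,240),(280,265)]: print(u,v,tf(q[v,u]))
E
```

```text
318 268 [72.3, 1.9, 143.0]
318 255 [64.3, 1.8, 128.4]
318 240 [57.9, 1.7, 107.0]
318 230 [52.4, 1.6, 93.3]
318 216 [34.6, 1.6, 87.2]
305 222 [47.2, -15.5, 83.0]
330 222 [46.8, 17.2, 83.6]
280 225 [65.9, -51.3, 64.8]
280 200 [7.5, -44.2, 91.9]
280 240 [91.0, -53.0, 66.9]
280 265 [104.1, -50.4, 104.6]
```

```bash
python3 - <<'E'
from plan import *
from scipy.spatial.transform import Rotation as Ro
Tc=np.array([81.8,-1.1,-181.5])
for t in('w9','w10','w11'):
    p,d,c=load(t);P=cloud(c,d); pose=c['pose']
    # tool frame from camera pose: camera->tool fixed, calibrate from live reading
    s=manip.read_state(); L=np.array(imaging.get_calibration('wrist')['pose']); Rct=s['eef_rot'].T@L[:3,:3]; tc=s['eef_rot'].T@(L[:3,3]-s['tool_pos'])
    R=pose[:3,:3]@Rct.T; o=pose[:3,3]-R@tc; q=(P-o)@R+[0,0,45]
    m=(q[...,2]<0)&(q[...,2]>-100)&(abs(q[...,1])<75)&(q[...,0]<25)&(q[...,0]>-30)&(d<230)
    out=[]
    for a in range(-95,0,10):
        k=m&(abs(q[...,2]-a)<5); out.append((a,q[k][:,1].min().round(),q[k][:,1].max().round()) if k.any() else (a,))
    print(t,out)
E
```

```text
w9 [(-95, np.float64(-21.0), np.float64(19.0)), (-85, np.float64(-67.0), np.float64(65.0)), (-75, np.float64(-64.0), np.float64(61.0)), (-65, np.float64(-58.0), np.float64(56.0)), (-55, np.float64(-53.0), np.float64(75.0)), (-45, np.float64(-48.0), np.float64(75.0)), (-35, np.float64(-42.0), np.float64(69.0)), (-25, np.float64(-25.0), np.float64(23.0)), (-15, np.float64(-25.0), np.float64(23.0)), (-5, np.float64(-25.0), np.float64(23.0))]
w10 [(-95, np.float64(-22.0), np.float64(20.0)), (-85, np.float64(-68.0), np.float64(65.0)), (-75, np.float64(-65.0), np.float64(63.0)), (-65, np.float64(-63.0), np.float64(60.0)), (-55, np.float64(-60.0), np.float64(57.0)), (-45, np.float64(-57.0), np.float64(55.0)), (-35, np.float64(-46.0), np.float64(44.0)), (-25, np.float64(-37.0), np.float64(35.0)), (-15, np.float64(-37.0), np.float64(35.0)), (-5, np.float64(-38.0), np.float64(35.0))]
w11 [(-95, np.float64(-27.0), np.float64(25.0)), (-85, np.float64(-73.0), np.float64(71.0)), (-75, np.float64(-74.0), np.float64(73.0)), (-65, np.float64(-75.0), np.float64(73.0)), (-55, np.float64(-75.0), np.float64(73.0)), (-45, np.float64(-64.0), np.float64(62.0)), (-35, np.float64(-58.0), np.float64(55.0)), (-25, np.float64(-57.0), np.float64(56.0)), (-15, np.float64(-57.0), np.float64(55.0)), (-5, np.float64(-49.0), np.float64(48.0))]
```

Emit:
{"api": "arm_command", "payload": {"targets": [[10, 0, -4, 30, 0, 0, 0], [10, -1, 0, 30, 0, 0, 0], [10, 0, 0, 28, 0, 0, 0], [10, 0, 0, 27, 0, 0, 0], [10, 0, 0, 28, 0, 0, 0]]}}

```text
time_s: 16.7
tool_pos: [561.9, -114.4, 166.1]
eef_rot: [[-0.936, 0.091, 0.341], [0.085, 0.996, -0.031], [-0.342, 0.0, -0.94]]
force: [0.9, 0.9, -4.1]
width: 20.3
```

Emit:
{"api": "arm_command", "payload": {"targets": [[10, 0, 0, 22, 0, 0, 0], [10, 0, 0, 0, 0, 0, 0], [10, 0, 0, 0, 0, 0, 0]]}}

```text
time_s: 17.08
tool_pos: [569.0, -116.1, 147.0]
eef_rot: [[-0.935, 0.092, 0.341], [0.086, 0.996, -0.031], [-0.343, 0.0, -0.939]]
force: [-0.5, 0.2, -4.3]
width: 20.8
```

```bash
python3 - <<'E'
from plan import *
cap('wrist','w13'); go([(tcp(45,-12),Rt(TI))],10,step=30)
E
```

```text
realpos [ 553.8 -115.1  189.7] w 20.6 t 17.12 F [ 0.8 -0.3 -4.6]
[[10,1.9,-0.5,0.4,0,0.002,0.001]]
```

View pics/w13.png

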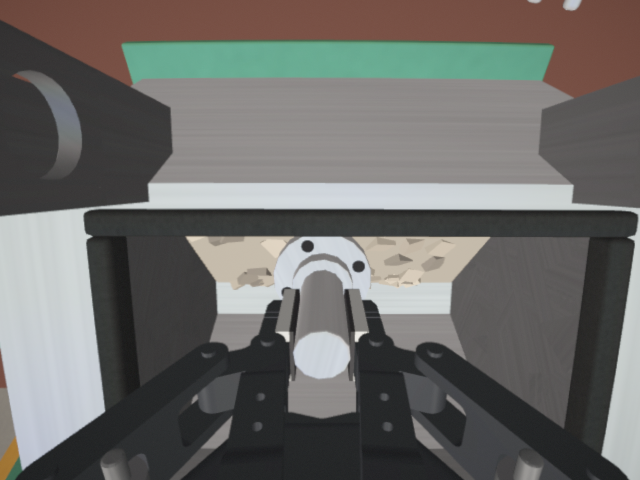

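Emit:
{"api": "arm_command", "payload": {"targets": [[38, 0, 0, 0, 0, 0, 0], [38, 0, 0, 0, 0, 0, 0], [38, 0, 0, 0, 0, 0, 0], [38, 0, 0, -25, 0, 0, 0], [38, 0, 0, -40, 0, 0, 0]]}}

```text
time_s: 17.75
tool_pos: [545.6, -115.0, 207.4]
eef_rot: [[-0.936, 0.094, 0.339], [0.088, 0.996, -0.032], [-0.341, 0.0, -0.94]]
force: [1.0, 0.5, 0.6]
width: 38.0
```

Emit:
{"api": "arm_command", "payload": {"targets": [[38, 0, 0, -50, 0, 0, 0], [38, 0, 0, -50, 0, 0, 0], [38, 0, 0, 0, 0, 0, 0]]}}

```text
time_s: 18.12
tool_pos: [513.8, -112.6, 306.4]
eef_rot: [[-0.932, 0.094, 0.349], [0.088, 0.996, -0.035], [-0.351, -0.002, -0.936]]
force: [0.8, -0.3, 0.2]
width: 37.9
```

```bash
python3 - <<'E'
from plan import *
cap('wrist','w14'); go([((475,80,320),Rt()),((478,262,150),Rt())],85,step=58,ang=.18)
E
```

```text
realpos [ 497.4 -110.7  346.1] w 38.1 t 18.18 F [0.3 0.5 0.1]
[[85,16,47,2,-0,0.089,-0],[85,15,47,3,-0,0.089,-0],[85,15,47,5,-0,0.088,-0],[85,14.6,46.8,5.6,-0.001,0.089,-0],[85,3,36,34,0,-0,-0]]
[[85,3,36,34,0,-0,-0],[85,3,36,34,0,-0,-0],[85,3,37,34,0,-0,-0],[85,2.1,36.5,34.1,0,-0,-0]]
```

View pics/w14.png

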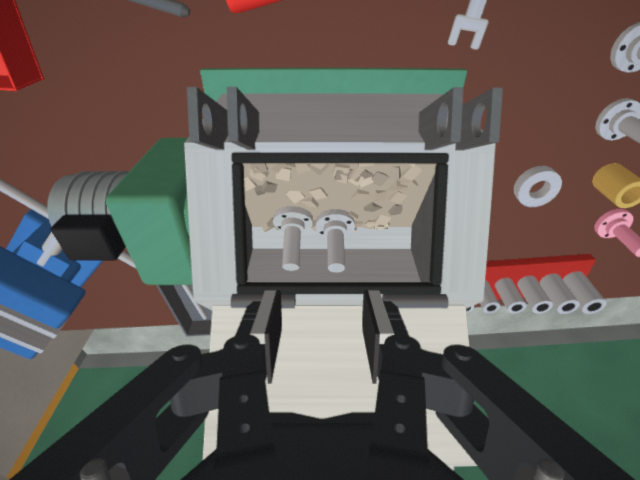

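Two are inside, side by side. Next is B, at (478,262).

Emit:
{"api": "arm_command", "payload": {"targets": [[85, 16, 47, 2, 0, 0.089, 0], [85, 15, 47, 3, 0, 0.089, 0], [85, 15, 47, 5, 0, 0.088, 0], [85, 15, 47, 6, 0, 0.089, 0], [85, 3, 36, 34, 0, 0, 0]]}}

```text
time_s: 18.8
tool_pos: [475.5, 118.9, 238.1]
eef_rot: [[-0.996, 0.093, -0.004], [0.093, 0.996, 0.001], [0.004, 0.001, -1.0]]
force: [0.8, 0.2, 0.4]
width: 85.0
```

Emit:
{"api": "arm_command", "payload": {"targets": [[85, 3, 36, 34, 0, 0, 0], [85, 3, 36, 34, 0, 0, 0], [85, 3, 37, 34, 0, 0, 0], [85, 2, 36, 34, 0, 0, 0], [85, 0, 0, 0, 0, 0, 0]]}}

```text
time_s: 19.42
tool_pos: [473.2, 262.8, 98.5]
eef_rot: [[-0.996, 0.091, -0.011], [0.091, 0.996, -0.003], [0.011, -0.004, -1.0]]
force: [0.1, -0.1, 0.3]
width: 85.0
```

```bash
python3 - <<'E'
from plan import *
cap('wrist','w15'); go([((478.3,262,43),Rt())],85,step=45)
E
python3 stubs.py w15
```

```text
realpos [474.5 262.2 145.1] w 84.9 t 19.48 F [ 0.2 -0.4  0.6]
[[85,-2,0,34,-0.001,-0.003,0.001],[85,-1,0,34,-0.001,-0.003,0.001],[85,-1.9,0.5,34.1,-0.001,-0.003,0]]
w15 top [477.4 262. ] flange [477.9 262.1] r 26.9 area 3507 px [323. 237.]
w15 top [486.5 365.2] flange [487.1 365.7] r 27.1 area 4105 px [455. 239.]
w15 top [565.4 277.6] flange [566.4 277.9] r 27.4 area 3465 px [350. 335.]
```

Stub A was knocked from (457,356) to (487,366). Grasp B now.

Emit:
{"api": "arm_command", "payload": {"targets": [[85, -2, 0, 34, 0, -0.003, 0], [85, -1, 0, 34, 0, -0.003, 0], [85, -2, 0, 34, 0, -0.003, 0], [85, 0, 0, 0, 0, 0, 0], [10, 0, 0, 0, 0, 0, 0]]}}

```text
time_s: 20.1
tool_pos: [481.4, 261.5, 2.0]
eef_rot: [[-0.996, 0.094, 0.005], [0.094, 0.996, 0.0], [-0.005, 0.001, -1.0]]
force: [-0.3, 0.5, -0.1]
width: 69.2
```

Emit:
{"api": "arm_command", "payload": {"targets": [[10, 0, 0, 0, 0, 0, 0], [10, 0, 0, 0, 0, 0, 0], [10, 0, 0, 0, 0, 0, 0], [10, 0, 0, 0, 0, 0, 0], [10, 0, 0, -30, 0, 0, 0]]}}

```text
time_s: 20.72
tool_pos: [478.6, 260.8, 29.4]
eef_rot: [[-0.996, 0.094, -0.0], [0.094, 0.996, -0.003], [0.0, -0.003, -1.0]]
force: [0.5, 0.6, -3.2]
width: 20.5
```

```bash
python3 - <<'E'
from plan import *
go([((490,180,330),Rt()),(tcp(-120,12),Rt(TI))],10,step=58)
E
```

```text
realpos [478.6 260.9  74.4] w 20.5 t 20.73 F [ 0.5  0.6 -3.2]
[[10,-4,-16,-51,-0.001,-0,0],[10,-4,-16,-51,-0,-0,0],[10,-4,-16,-51,-0.001,-0,0],[10,-3,-16,-51,-0,-0,0],[10,-3.9,-15.7,-51.5,-0.001,-0,0]]
[[10,-10,-53,-3,0,-0.07,0],[10,-10,-53,-3,0,-0.07,0],[10,-10,-53,-2,0,-0.07,0],[10,-10,-53,-1,0,-0.07,0],[10,-10.2,-52.3,-0.7,0,-0.069,0]]
```

Emit:
{"api": "arm_command", "payload": {"targets": [[10, 0, 0, -51, 0, 0, 0], [10, -5, -20, -51, 0, 0, 0], [10, -5, -20, -51, 0, 0, 0], [10, -4, -20, -51, 0, 0, 0], [10, -5, -20, -51, 0, 0, 0]]}}

```text
time_s: 21.35
tool_pos: [490.0, 179.5, 287.0]
eef_rot: [[-0.996, 0.093, 0.003], [0.093, 0.996, -0.001], [-0.003, -0.001, -1.0]]
force: [1.8, -0.4, -3.5]
width: 20.4
```

Emit:
{"api": "arm_command", "payload": {"targets": [[10, -10, -53, -3, 0, -0.07, 0], [10, -10, -53, -3, 0, -0.07, 0], [10, -10, -53, -2, 0, -0.07, 0], [10, -10, -53, -1, 0, -0.07, 0], [10, -10, -52, -1, 0, -0.07, 0]]}}

```text
time_s: 21.98
tool_pos: [513.1, -88.3, 302.4]
eef_rot: [[-0.934, 0.093, 0.346], [0.087, 0.996, -0.033], [-0.347, -0.0, -0.938]]
force: [1.2, 0.4, -4.8]
width: 20.3
```

Emit:
{"api": "arm_command", "payload": {"targets": [[10, 0, 0, 0, 0, 0, 0], [10, 0, 0, 0, 0, 0, 0]]}}

```text
time_s: 22.22
tool_pos: [513.4, -86.9, 302.3]
eef_rot: [[-0.934, 0.095, 0.343], [0.089, 0.996, -0.032], [-0.345, 0.001, -0.939]]
force: [-0.8, 1.3, -4.3]
width: 20.5
```

```bash
python3 - <<'E'
from plan import *
go([(tcp(-60,12),Rt(TI)),(tcp(45,12),Rt(TI))],10,step=30)
E
```

```text
realpos [497.9 -85.4 344.5] w 20.5 t 22.23 F [-0.8  1.3 -4.3]
[[10,0,-0,20,0,0.001,-0],[10,0,-0,20,0,0.001,-0],[10,0.1,-0.8,20.8,0,0.001,-0.001],[10,-0,0,26,0,-0,0],[10,-0,0,26,0,-0,0]]
[[10,-0,0,27,0,-0,0],[10,-0,0,26,0,-0,0]]
```

Emit:
{"api": "arm_command", "payload": {"targets": [[10, 0, 0, 30, 0, 0.003, 0], [10, 0, -1, 31, 0, 0, 0], [10, 0, 0, 26, 0, 0, 0], [10, 0, 0, 26, 0, 0, 0], [10, 0, 0, 27, 0, 0, 0]]}}

```text
time_s: 22.85
tool_pos: [562.6, -90.4, 170.3]
eef_rot: [[-0.936, 0.091, 0.341], [0.085, 0.996, -0.031], [-0.343, 0.0, -0.939]]
force: [-0.6, -0.3, -4.1]
width: 20.5
```

Emit:
{"api": "arm_command", "payload": {"targets": [[10, 0, 0, 26, 0, 0, 0], [10, 0, 0, 0, 0, 0, 0], [10, 0, 0, 0, 0, 0, 0]]}}

```text
time_s: 23.22
tool_pos: [571.3, -92.3, 147.5]
eef_rot: [[-0.935, 0.092, 0.342], [0.087, 0.996, -0.032], [-0.344, 0.0, -0.939]]
force: [-0.5, 0.2, -2.4]
width: 20.3
```

```bash
python3 - <<'E'
from plan import *
cap('wrist','w16'); go([(tcp(45,12),Rt(TI))],10,step=30)
E
```

```text
realpos [556.  -91.1 190.2] w 20.3 t 23.27 F [ 0.3  0.4 -2.4]
[[10,2.1,-0.5,0.9,0,0.003,0.001]]
```

View pics/w16.png

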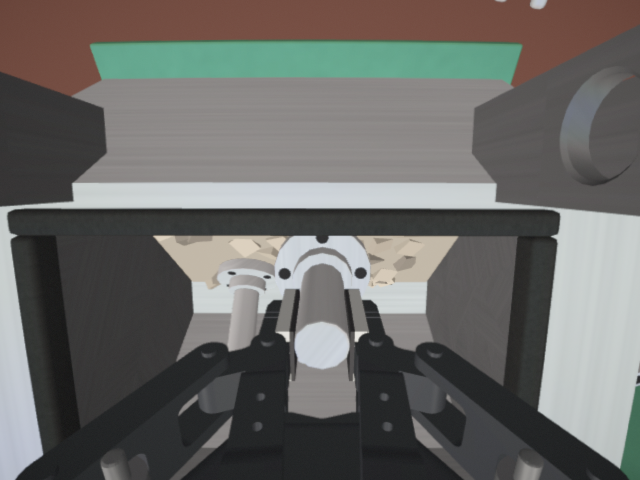

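Emit:
{"api": "arm_command", "payload": {"targets": [[38, 0, 0, 0, 0, 0, 0], [38, 0, 0, 0, 0, 0, 0], [38, 0, 0, 0, 0, 0, 0], [38, 0, 0, -25, 0, 0, 0], [38, 0, 0, -40, 0, 0, 0]]}}

```text
time_s: 23.9
tool_pos: [547.9, -91.2, 207.8]
eef_rot: [[-0.936, 0.094, 0.34], [0.088, 0.996, -0.032], [-0.342, 0.0, -0.94]]
force: [0.5, -0.2, -0.1]
width: 38.1
```

Emit:
{"api": "arm_command", "payload": {"targets": [[38, 0, 0, -50, 0, 0, 0], [38, 0, 0, -50, 0, 0, 0], [38, 0, 0, 0, 0, 0, 0]]}}

```text
time_s: 24.28
tool_pos: [516.1, -88.5, 306.8]
eef_rot: [[-0.932, 0.094, 0.35], [0.088, 0.996, -0.034], [-0.352, -0.001, -0.936]]
force: [0.0, 0.8, -1.0]
width: 37.7
```

```bash
python3 - <<'E'
from plan import *
cap('wrist','w17'); go([((490,60,320),Rt()),((566.3,277.7,150),Rt())],85,step=58,ang=.18)
E
```

```text
realpos [499.6 -86.8 346.4] w 38.2 t 24.32 F [-0.4  0.7  0. ]
[[85,16,48,5,-0,0.119,-0],[85,15,49,6,-0,0.118,-0],[85,13.7,48.3,8,-0.001,0.119,-0],[85,-11,45,34,0,-0,-0],[85,-11,45,34,0,-0,-0]]
[[85,-11,45,34,0,-0,-0],[85,-11,44,34,0,-0,-0],[85,-11.6,44.8,34,0,-0,-0]]
```

View pics/w17.png

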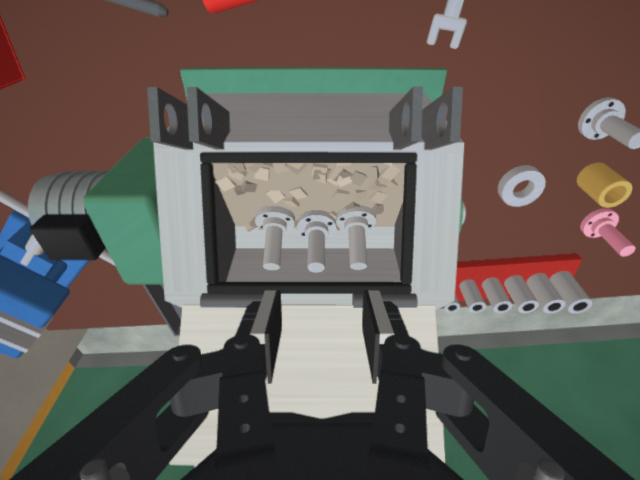

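Emit:
{"api": "arm_command", "payload": {"targets": [[85, 16, 48, 5, 0, 0.119, 0], [85, 15, 49, 6, 0, 0.119, 0], [85, 14, 48, 8, 0, 0.119, 0], [85, -11, 45, 34, 0, 0, 0], [85, -11, 45, 34, 0, 0, 0]]}}

```text
time_s: 24.95
tool_pos: [518.7, 149.2, 202.3]
eef_rot: [[-0.996, 0.094, -0.008], [0.094, 0.996, 0.0], [0.008, -0.001, -1.0]]
force: [0.8, -0.7, -0.4]
width: 84.9
```

Emit:
{"api": "arm_command", "payload": {"targets": [[85, -11, 45, 34, 0, 0, 0], [85, -11, 44, 34, 0, 0, 0], [85, -12, 45, 34, 0, 0, 0], [85, 0, 0, 0, 0, 0, 0], [85, 0, 0, 0, 0, 0, 0]]}}

```text
time_s: 25.58
tool_pos: [563.5, 277.4, 101.1]
eef_rot: [[-0.996, 0.093, -0.009], [0.093, 0.996, -0.001], [0.008, -0.002, -1.0]]
force: [-1.3, 0.3, 0.7]
width: 85.2
```

```bash
python3 - <<'E'
from plan import *
cap('wrist','w18'); go([((566.3,277.8,43),Rt())],85,step=45)
E
python3 stubs.py w18
```

```text
realpos [564.4 277.2 147.2] w 84.8 t 25.62 F [ 0.2  0.1 -0.1]
[[85,-1,0,35,-0,-0.002,-0],[85,-1,0,35,-0,-0.002,-0],[85,-0.7,0.9,34.2,-0.001,-0.003,-0]]
w18 top [487.3 365.1] flange [487.4 365.5] r 27.2 area 4488 px [434. 120.]
w18 top [565.9 277.6] flange [566.4 277.5] r 26.9 area 3445 px [324. 233.]
w18 top [600.8 382.3] flange [604.9 385. ] r 21.7 area 2916 px [466. 276.]
```

View pics/w18.png

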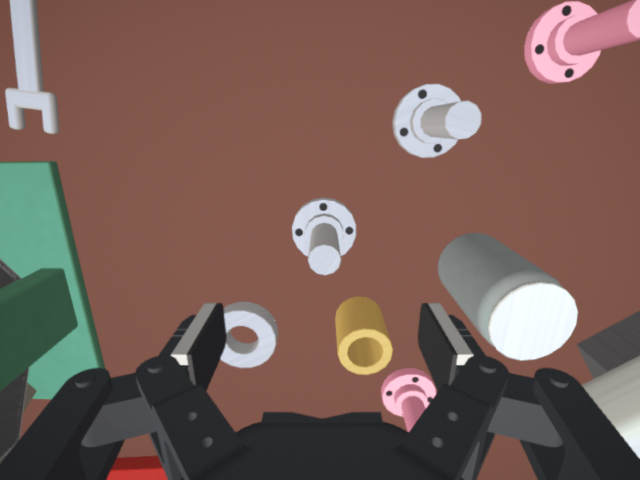

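Emit:
{"api": "arm_command", "payload": {"targets": [[85, -1, 0, 35, 0, -0.002, 0], [85, -1, 0, 35, 0, -0.002, 0], [85, -1, 1, 34, 0, -0.003, 0], [85, 0, 0, 0, 0, 0, 0], [10, 0, 0, 0, 0, 0, 0]]}}

```text
time_s: 26.25
tool_pos: [568.3, 278.5, 0.4]
eef_rot: [[-0.996, 0.095, 0.003], [0.095, 0.996, 0.001], [-0.003, 0.001, -1.0]]
force: [0.3, -0.3, 0.2]
width: 69.6
```

Emit:
{"api": "arm_command", "payload": {"targets": [[10, 0, 0, 0, 0, 0, 0], [10, 0, 0, 0, 0, 0, 0], [10, 0, 0, 0, 0, 0, 0], [10, 0, 0, 0, 0, 0, 0], [10, 0, 0, -30, 0, 0, 0]]}}

```text
time_s: 26.88
tool_pos: [565.0, 277.7, 26.9]
eef_rot: [[-0.996, 0.094, -0.004], [0.094, 0.996, -0.002], [0.003, -0.003, -1.0]]
force: [0.1, 0.9, -2.8]
width: 20.5
```

```bash
python3 - <<'E'
from plan import *
go([((530,180,330),Rt()),(tcp(-120,-12),Rt(TI))],10,step=59)
E
```

```text
realpos [565.2 277.8  71.9] w 20.5 t 26.88 F [ 0.1  0.9 -2.8]
[[10,5,-20,-52,-0.001,-0.001,0],[10,5,-20,-51,-0,-0.001,0],[10,5,-20,-52,-0.001,-0,0],[10,6,-20,-51,-0,-0.001,0],[10,5.2,-20.9,-51.9,-0.001,-0,0]]
[[10,-2,-58,-3,0,-0.07,0],[10,-2,-59,-3,0,-0.07,0],[10,-2,-58,-3,0,-0.07,0],[10,-2,-59,-3,0,-0.07,0],[10,-3.1,-58,-3.1,0,-0.069,0]]
```

Emit:
{"api": "arm_command", "payload": {"targets": [[10, 2, 0, -52, 0, 0, 0], [10, 6, -25, -51, 0, 0, 0], [10, 6, -25, -52, 0, 0, 0], [10, 6, -25, -51, 0, 0, 0], [10, 6, -26, -52, 0, 0, 0]]}}

```text
time_s: 27.5
tool_pos: [530.5, 179.7, 287.8]
eef_rot: [[-0.996, 0.093, 0.0], [0.093, 0.996, -0.0], [-0.0, -0.0, -1.0]]
force: [0.2, 0.0, -2.0]
width: 20.8
```

Emit:
{"api": "arm_command", "payload": {"targets": [[10, -2, -58, -3, 0, -0.07, 0], [10, -2, -59, -3, 0, -0.07, 0], [10, -2, -58, -3, 0, -0.07, 0], [10, -2, -59, -3, 0, -0.07, 0], [10, -3, -58, -3, 0, -0.07, 0]]}}

```text
time_s: 28.12
tool_pos: [511.7, -112.3, 303.0]
eef_rot: [[-0.934, 0.093, 0.344], [0.087, 0.996, -0.033], [-0.345, -0.001, -0.938]]
force: [1.2, -0.1, -3.0]
width: 20.7
```

Emit:
{"api": "arm_command", "payload": {"targets": [[10, 0, 0, 0, 0, 0, 0], [10, 0, 0, 0, 0, 0, 0]]}}

```text
time_s: 28.38
tool_pos: [512.2, -111.0, 302.7]
eef_rot: [[-0.935, 0.095, 0.341], [0.089, 0.995, -0.032], [-0.343, 0.001, -0.939]]
force: [0.6, -0.0, -2.5]
width: 20.9
```

```bash
python3 - <<'E'
from plan import *
go([(tcp(-60,-12),Rt(TI)),(tcp(43,-12),Rt(TI))],10,step=30)
E
```

```text
realpos [ 496.8 -109.6  345. ] w 20.9 t 28.38 F [ 0.6 -0.  -2.5]
[[10,0,-0,20,0,0,-0],[10,1,-0,20,0,0,-0.001],[10,0.2,-0.6,20.9,0,0.001,-0],[10,-0,-0,26,0,-0,-0],[10,-0,-0,26,0,-0,-0]]
[[10,-0,-0,26,0,-0,-0],[10,-0,-0,25,0,-0,-0]]
```

Emit:
{"api": "arm_command", "payload": {"targets": [[10, 0, 0, 30, 0, 0, 0], [10, 1, -1, 31, 0, 0, 0], [10, 0, 0, 26, 0, 0, 0], [10, 0, 0, 26, 0, 0, 0], [10, 0, 0, 26, 0, 0, 0]]}}

```text
time_s: 29.0
tool_pos: [560.2, -114.1, 171.1]
eef_rot: [[-0.935, 0.09, 0.342], [0.085, 0.996, -0.031], [-0.343, 0.0, -0.939]]
force: [-0.1, 0.3, -3.7]
width: 20.4
```

Emit:
{"api": "arm_command", "payload": {"targets": [[10, 0, 0, 15, 0, 0, 0], [10, 0, 0, 7, 0, 0, 0], [10, 0, 0, 0, 0, 0, 0]]}}

```text
time_s: 29.38
tool_pos: [567.1, -116.5, 151.5]
eef_rot: [[-0.935, 0.093, 0.342], [0.087, 0.996, -0.032], [-0.343, 0.0, -0.939]]
force: [-0.6, -0.5, -2.6]
width: 20.7
```

```bash
python3 - <<'E'
from plan import *
cap('wrist','w19'); go([(tcp(45,-12),Rt(TI))],10,step=30)
E
```

```text
realpos [ 551.8 -115.3  194.2] w 20.4 t 29.43 F [-0.4 -0.2 -3.2]
[[10,1.6,-0.1,5.3,0,0.002,0.001]]
```

View pics/w19.png

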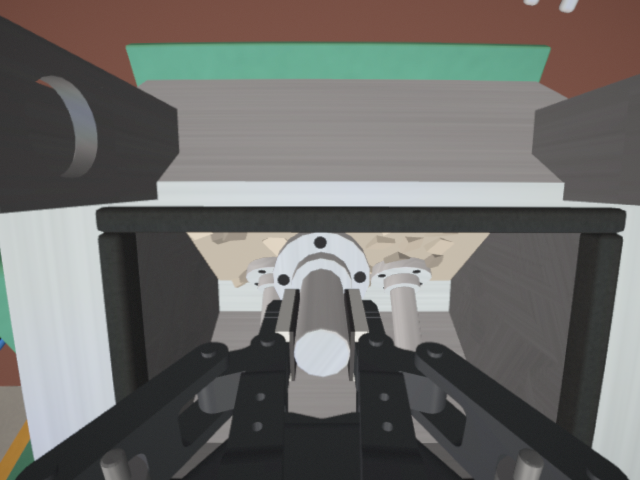

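Emit:
{"api": "arm_command", "payload": {"targets": [[10, 1, 0, 4, 0, 0, 0], [38, 0, 0, 0, 0, 0, 0], [38, 0, 0, 0, 0, 0, 0], [38, 0, 0, 0, 0, 0, 0], [38, 0, 0, 0, 0, 0, 0]]}}

```text
time_s: 30.05
tool_pos: [567.5, -117.1, 147.7]
eef_rot: [[-0.935, 0.094, 0.343], [0.088, 0.996, -0.032], [-0.344, -0.0, -0.939]]
force: [0.5, 0.6, 0.5]
width: 38.1
```

Emit:
{"api": "arm_command", "payload": {"targets": [[38, 0, 0, -25, 0, 0, 0], [38, 0, 0, -40, 0, 0, 0], [38, 0, 0, -50, 0, 0, 0], [38, 0, 0, -50, 0, 0, 0], [38, 0, 0, 0, 0, 0, 0]]}}

```text
time_s: 30.68
tool_pos: [512.4, -112.3, 307.0]
eef_rot: [[-0.932, 0.094, 0.35], [0.087, 0.996, -0.034], [-0.351, -0.002, -0.936]]
force: [-0.3, -0.9, 0.4]
width: 38.0
```

```bash
python3 - <<'E'
from plan import *
cap('wrist','w20'); go([((480,60,330),Rt()),((487.2,365.5,150),Rt())],85,step=59,ang=.18)
E
```

```text
realpos [ 496.  -110.5  346.6] w 38.1 t 30.73 F [ 0.  -0.3 -1.1]
[[85,17,56,1,-0,0.118,0],[85,17,56,2,-0,0.119,0],[85,16.6,56.3,4.6,-0.001,0.118,0],[85,3,44,26,0,0,0],[85,3,43,26,0,0,0]]
[[85,3,44,26,0,0,0],[85,3,43,26,0,0,0],[85,3,44,25,0,0,0],[85,3,43,26,0,0,0],[85,3.5,43.8,25,0,0,0]]
```

View pics/w20.png

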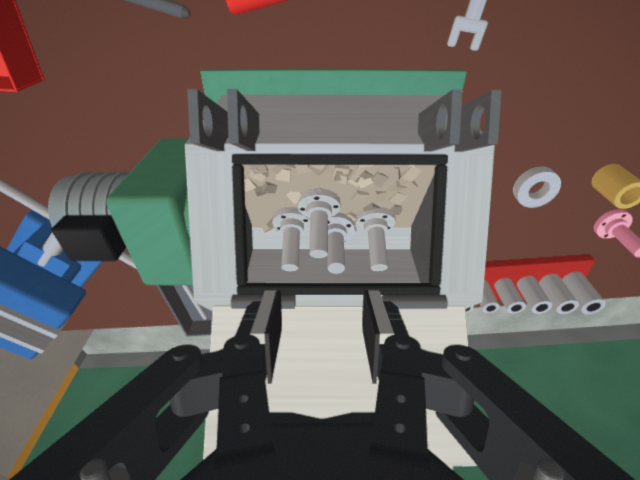

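Emit:
{"api": "arm_command", "payload": {"targets": [[85, 17, 56, 1, 0, 0.118, 0], [85, 17, 56, 2, 0, 0.119, 0], [85, 16, 56, 5, 0, 0.118, 0], [85, 3, 44, 26, 0, 0, 0], [85, 3, 43, 26, 0, 0, 0]]}}

```text
time_s: 31.35
tool_pos: [481.3, 148.8, 228.5]
eef_rot: [[-0.996, 0.093, -0.006], [0.093, 0.996, -0.0], [0.006, -0.001, -1.0]]
force: [0.2, 0.6, 0.0]
width: 85.0
```

Emit:
{"api": "arm_command", "payload": {"targets": [[85, 3, 44, 26, 0, 0, 0], [85, 3, 43, 26, 0, 0, 0], [85, 3, 44, 25, 0, 0, 0], [85, 3, 43, 26, 0, 0, 0], [85, 4, 44, 25, 0, 0, 0]]}}

```text
time_s: 31.98
tool_pos: [484.7, 366.6, 99.9]
eef_rot: [[-0.996, 0.094, -0.006], [0.094, 0.996, -0.001], [0.006, -0.002, -1.0]]
force: [1.7, 0.4, 1.3]
width: 85.0
```

Emit:
{"api": "arm_command", "payload": {"targets": [[85, 0, 0, 0, 0, 0, 0], [85, 0, 0, 0, 0, 0, 0]]}}

```text
time_s: 32.22
tool_pos: [484.8, 365.0, 101.5]
eef_rot: [[-0.996, 0.093, -0.006], [0.093, 0.996, -0.001], [0.006, -0.002, -1.0]]
force: [-0.6, 0.2, 0.2]
width: 84.9
```

```bash
python3 - <<'E'
from plan import *
cap('wrist','w21'); go([((487.2,365.5,43),Rt())],85,step=45)
E
python3 stubs.py w21
```

```text
realpos [485.6 364.9 147.3] w 85.0 t 32.27 F [0.3 0.5 0.4]
[[85,-1,0,35,-0,-0.002,0],[85,-1,0,35,-0.001,-0.002,0],[85,-0.1,0.9,34.3,-0,-0.001,0]]
w21 top [486.4 365.9] flange [487.1 365.9] r 26.9 area 3439 px [325. 232.]
w21 top [589.6 398.3] flange [600.1 400.8] r 27.3 area 3616 px [375. 358.]
```

View pics/w21.png

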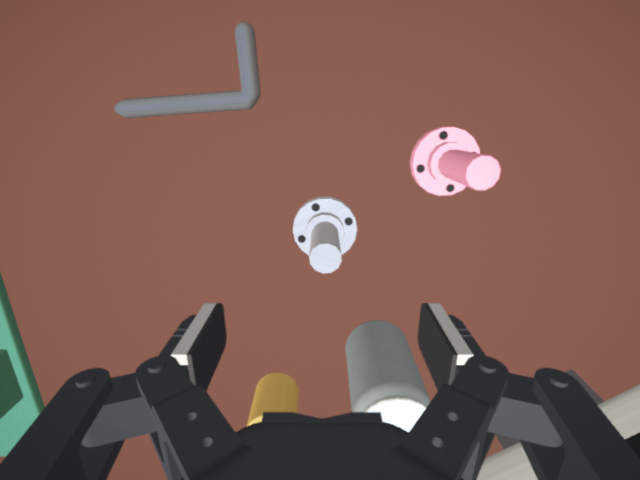

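Emit:
{"api": "arm_command", "payload": {"targets": [[85, -1, 0, 35, 0, -0.002, 0], [85, -1, 0, 35, 0, -0.002, 0], [85, 0, 1, 34, 0, -0.001, 0], [85, 0, 0, 0, 0, 0, 0], [10, 0, 0, 0, 0, 0, 0]]}}

```text
time_s: 32.9
tool_pos: [488.6, 366.5, 0.4]
eef_rot: [[-0.996, 0.095, 0.002], [0.095, 0.996, 0.001], [-0.002, 0.001, -1.0]]
force: [0.4, 0.0, 0.2]
width: 69.3
```

Emit:
{"api": "arm_command", "payload": {"targets": [[10, 0, 0, 0, 0, 0, 0], [10, 0, 0, 0, 0, 0, 0], [10, 0, 0, 0, 0, 0, 0], [10, 0, 0, 0, 0, 0, 0], [10, 0, 0, -30, 0, 0, 0]]}}

```text
time_s: 33.52
tool_pos: [485.7, 365.2, 27.4]
eef_rot: [[-0.996, 0.094, -0.003], [0.094, 0.996, -0.003], [0.003, -0.003, -1.0]]
force: [-0.1, 0.9, -4.2]
width: 20.8
```

```bash
python3 - <<'E'
from plan import *
go([((495,200,330),Rt()),(tcp(-120,14),Rt(TI))],10,step=59)
E
```

```text
realpos [485.8 365.3  72.4] w 20.8 t 33.52 F [-0.1  0.9 -4.2]
[[10,-4,-27,-43,-0.001,-0,0],[10,-4,-27,-43,-0,-0.001,0],[10,-4,-28,-43,-0.001,-0,0],[10,-4,-27,-43,-0,-0.001,0],[10,-4,-28,-43,-0.001,-0,0]]
[[10,-4.3,-27.1,-42.4,-0,-0.001,0],[10,-9,-57,-3,-0,-0.07,0],[10,-9,-56,-3,-0,-0.07,0],[10,-10,-57,-2,-0,-0.07,0],[10,-9,-56,-1,-0,-0.069,0]]
[[10,-10,-56.6,-0.8,-0,-0.07,0]]
```

Emit:
{"api": "arm_command", "payload": {"targets": [[10, 0, 0, -43, 0, 0, 0], [10, -5, -33, -43, 0, 0, 0], [10, -5, -33, -43, 0, 0, 0], [10, -5, -33, -43, 0, 0, 0], [10, -5, -33, -43, 0, 0, 0]]}}

```text
time_s: 34.15
tool_pos: [494.1, 231.9, 244.9]
eef_rot: [[-0.996, 0.093, -0.0], [0.093, 0.996, -0.001], [-0.0, -0.001, -1.0]]
force: [1.4, -0.3, -3.7]
width: 20.7
```

Emit:
{"api": "arm_command", "payload": {"targets": [[10, -5, -33, -43, 0, 0, 0], [10, -9, -57, -3, 0, -0.07, 0], [10, -9, -56, -3, 0, -0.07, 0], [10, -10, -57, -2, 0, -0.07, 0], [10, -9, -56, -1, 0, -0.07, 0]]}}

```text
time_s: 34.78
tool_pos: [510.5, -29.9, 299.7]
eef_rot: [[-0.956, 0.093, 0.277], [0.089, 0.996, -0.027], [-0.279, -0.001, -0.96]]
force: [0.5, -0.9, -3.9]
width: 20.3
```

Emit:
{"api": "arm_command", "payload": {"targets": [[10, -10, -56, -1, 0, -0.07, 0], [10, 0, 0, 0, 0, 0, 0], [10, 0, 0, 0, 0, 0, 0]]}}

```text
time_s: 35.15
tool_pos: [514.6, -85.1, 303.1]
eef_rot: [[-0.935, 0.095, 0.341], [0.089, 0.995, -0.032], [-0.342, 0.0, -0.94]]
force: [0.5, -0.5, -3.5]
width: 20.4
```

```bash
python3 - <<'E'
from plan import *
go([(tcp(-60,14),Rt(TI)),(tcp(43,14),Rt(TI))],10,step=30)
E
```

```text
realpos [499.3 -83.7 345.4] w 20.4 t 35.15 F [ 0.5 -0.5 -3.5]
[[10,0,-0,20,0,0,-0],[10,1,-0,21,0,0,-0.001],[10,0.3,-0.6,20.3,0,0,-0],[10,0,-0,26,0,0,-0],[10,0,-0,26,0,0,-0]]
[[10,0,-0,25,0,0,-0],[10,0,-0,26,0,0,-0]]
```

```bash
python3 - <<'E'
from plan import *
p,d,c=load('w20');P=cloud(c,d); q=P-O
def tf(v): return [round(float(v@XT),1),round(float(v@YT),1),round(float(v[2]),1)]
for u,v in [(318,250),(318,230),(318,215),(318,196),(302,202),(338,202),(377,265),(377,214),(336,266)]: print(u,v,tf(q[v,u]))
E
```

```text
318 250 [35.6, -18.0, 157.1]
318 230 [25.6, -18.2, 133.1]
318 215 [17.7, -18.3, 114.0]
318 196 [-1.5, -18.3, 101.9]
302 202 [10.6, -38.0, 96.6]
338 202 [10.5, 6.1, 96.7]
377 265 [72.1, 54.4, 143.4]
377 214 [34.7, 57.5, 87.6]
336 266 [70.6, 3.6, 146.7]
```

Emit:
{"api": "arm_command", "payload": {"targets": [[10, 0, 1, 30, 0, 0, 0], [10, 1, 0, 31, 0, 0, 0], [10, 0, 0, 26, 0, 0, 0], [10, 0, 0, 26, 0, 0, 0], [10, 0, 0, 25, 0, 0, 0]]}}

```text
time_s: 35.78
tool_pos: [562.3, -86.3, 172.5]
eef_rot: [[-0.936, 0.091, 0.341], [0.085, 0.996, -0.031], [-0.343, 0.0, -0.939]]
force: [0.1, -0.8, -3.6]
width: 20.5
```

Emit:
{"api": "arm_command", "payload": {"targets": [[10, 0, 0, 15, 0, 0, 0], [10, 0, 0, 8, 0, 0, 0], [10, 0, 0, 0, 0, 0, 0]]}}

```text
time_s: 36.15
tool_pos: [569.8, -88.6, 151.9]
eef_rot: [[-0.935, 0.093, 0.342], [0.087, 0.996, -0.032], [-0.343, 0.0, -0.939]]
force: [-0.0, -0.5, -3.6]
width: 20.5
```

```bash
python3 - <<'E'
from plan import *
cap('wrist','w22'); go([(tcp(43,16),Rt(TI))],10,step=30)
E
```

```text
realpos [554.6 -87.4 194.7] w 20.6 t 36.2 F [-0.2  0.1 -4. ]
[[10,1.9,-0.1,3.8,0,0.002,0.001]]
```

View pics/w22.png

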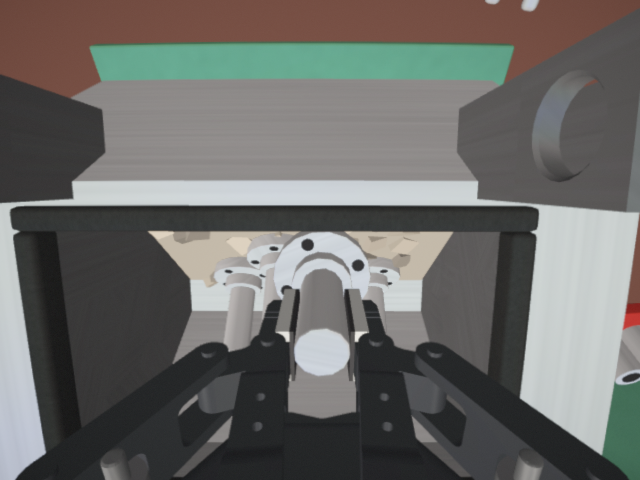

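Emit:
{"api": "arm_command", "payload": {"targets": [[10, 2, 0, 3, 0, 0, 0], [33, 0, 0, 0, 0, 0, 0], [33, 0, 0, 0, 0, 0, 0], [33, 0, 0, 0, 0, 0, 0], [33, 0, 0, 0, 0, 0, 0]]}}

```text
time_s: 36.83
tool_pos: [569.1, -89.2, 148.9]
eef_rot: [[-0.935, 0.094, 0.343], [0.088, 0.996, -0.032], [-0.344, -0.0, -0.939]]
force: [0.3, 0.0, 0.6]
width: 33.1
```

Emit:
{"api": "arm_command", "payload": {"targets": [[33, 0, 0, -25, 0, 0, 0], [33, 0, 0, -40, 0, 0, 0], [33, 0, 0, -50, 0, 0, 0], [33, 0, 0, -50, 0, 0, 0], [33, 0, 0, -20, 0, 0, 0]]}}

```text
time_s: 37.45
tool_pos: [506.0, -83.3, 325.9]
eef_rot: [[-0.933, 0.094, 0.347], [0.088, 0.996, -0.033], [-0.348, -0.001, -0.937]]
force: [-0.4, -0.5, -1.0]
width: 32.6
```

```bash
python3 - <<'E'
from plan import *
cap('wrist','w23'); cap('top','t23'); s=manip.read_state(); print(s['tool_pos'],s['q'].round(2))
E
```

```text
[506.45695473 -83.36099462 325.34966101] [-0.21 -0.07  1.97  0.05  0.89 -1.72]
```

View pics/w23.png

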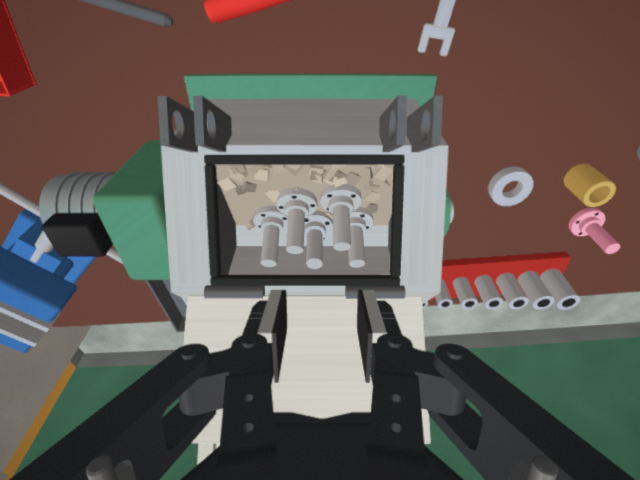

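All five are inside. Now the cover: I'll go over it with shut fingers, come down behind it and push it forward.

```bash
python3 - <<'E'
from plan import *
# open cover edge check from t23/top0 & side0
p,d,c=load('top0'); print('edge predicted px top',proj(c,[T(64,0,362),T(64,-100,362),T(64,100,362)]).round(), 'side',proj(load('side0')[2],[T(64,-100,362),T(64,100,362)]).round())
go([(T(-60,0,440),Rt()),(T(130,0,445),Rt()),(T(130,0,350),Rt())],0,step=55,ang=.18)
E
```

```text
edge predicted px top [[348. 193.]
 [393. 197.]
 [304. 189.]] side [[304. 158.]
 [281. 200.]]
realpos [490.8 -81.9 367.5] w 32.9 t 37.55 F [ 0.8  0.6 -0.3]
[[0,-25,-8,-28,-0,0.178,0],[0,-20.4,-7.6,-31.6,-0.001,0.178,0],[0,-48,-0,-1,0,0,0],[0,-47,-0,-1,0,0,0],[0,-48,-0,-1,0,0,0]]
[[0,-47,-0.1,-1.9,0,0,0],[0,0,-0,48,0,0,0],[0,0,-0,47,0,0,0]]
```

Emit:
{"api": "arm_command", "payload": {"targets": [[0, -12, -4, -40, 0, 0.12, 0], [0, -18, -7, -30, 0, 0.12, 0], [0, -18, -5, -12, 0, 0.116, 0], [0, 0, 0, 0, 0, 0, 0], [0, 0, 0, 0, 0, 0, 0]]}}

```text
time_s: 38.17
tool_pos: [528.1, -101.1, 409.1]
eef_rot: [[-0.996, 0.094, -0.008], [0.094, 0.996, 0.001], [0.008, 0.0, -1.0]]
force: [0.3, 0.7, -0.7]
width: -0.3
```

```bash
python3 - <<'E'
from plan import *
go([(T(130,0,447),Rt()),(T(130,0,350),Rt())],0,step=48,ang=.18)
E
```

```text
realpos [ 528.4 -101.2  454.1] w -0.3 t 38.17 F [ 0.3  0.7 -0.7]
[[0,-39,0,1,0,-0.002,0],[0,-39,0,1,0,-0.001,0],[0,-39,0,1,0,-0.002,0],[0,-39,0,2,0,-0.001,0],[0,-39,0,1.2,0,-0.002,0]]
[[0,0,-0,32,0,0,0],[0,0,-0,33,0,0,0],[0,0,-0,32,0,0,0]]
```

Emit:
{"api": "arm_command", "payload": {"targets": [[0, -39, 0, 0, 0, -0.002, 0], [0, -39, 0, 0, 0, -0.002, 0], [0, -39, 0, 0, 0, -0.002, 0], [0, -39, 0, 0, 0, -0.002, 0], [0, -39, 0, 0, 0, 0, 0]]}}

```text
time_s: 38.8
tool_pos: [722.8, -119.4, 410.5]
eef_rot: [[-0.996, 0.094, 0.002], [0.094, 0.996, -0.0], [-0.002, 0.0, -1.0]]
force: [1.3, 0.0, 1.3]
width: -0.1
```

Emit:
{"api": "arm_command", "payload": {"targets": [[0, 0, 0, 32, 0, 0, 0], [0, 0, 0, 33, 0, 0, 0], [0, 0, 0, 32, 0, 0, 0], [0, 0, 0, 0, 0, 0, 0]]}}

```text
time_s: 39.3
tool_pos: [720.3, -119.0, 310.5]
eef_rot: [[-0.996, 0.094, -0.003], [0.094, 0.996, 0.001], [0.004, 0.001, -1.0]]
force: [-0.1, 0.6, 0.4]
width: -0.1
```

```bash
python3 - <<'E'
from plan import *
cap('side','s24'); p=cv2.imread('pics/s24.png'); cv2.imwrite('pics/z24.png',cv2.resize(p[60:260,200:440],None,fx=3,fy=3))
go([(T(10,0,365),Rt()),(T(-62,0,342),Rt())],0,step=15)
E
```

```text
realpos [ 721.7 -119.4  358.1] w 0.0 t 39.35 F [0.3 0.2 0.7]
[[0,15,0,-1,0,0,0],[0,15,0,-1,0,0,0],[0,15,0,-1,0,0,0],[0,15,0,-1,0,0,0],[0,15,0,-1,0,0,0]]
[[0,15,0,-1,0,0,0],[0,15,0,-0,0,0,0],[0,14.6,0.1,-0.9,0,0,0],[0,12,-0,4,0,0,0],[0,12,-0,4,0,0,0]]
[[0,12,-0,4,0,0,0],[0,12,-0,4,0,0,0],[0,12,-0,3,0,0,0],[0,12,-0,3.9,0,0,0]]
```

View pics/z24.png

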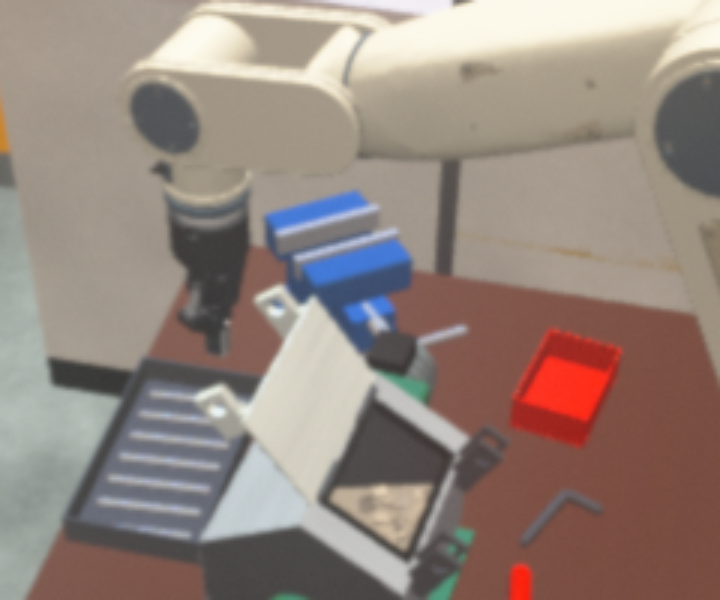

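Emit:
{"api": "arm_command", "payload": {"targets": [[0, 8, 0, 8, 0, 0, 0], [0, 12, 0, 8, 0, 0, 0], [0, 12, 0, 0, 0, 0, 0], [0, 12, 0, 0, 0, 0, 0], [0, 10, 0, 0, 0, 0, 0]]}}

```text
time_s: 39.98
tool_pos: [668.9, -114.6, 298.8]
eef_rot: [[-0.996, 0.094, 0.004], [0.094, 0.996, -0.001], [-0.004, -0.0, -1.0]]
force: [0.1, -0.0, 0.2]
width: 0.1
```

Emit:
{"api": "arm_command", "payload": {"targets": [[0, 10, 0, -2, 0, 0, 0], [0, 10, 0, -2, 0, 0, 0], [0, 10, 0, -2, 0, 0, 0], [0, 10, 0, -2, 0, 0, 0]]}}

```text
time_s: 40.48
tool_pos: [631.8, -111.2, 308.5]
eef_rot: [[-0.996, 0.094, 0.011], [0.094, 0.996, -0.002], [-0.011, -0.001, -1.0]]
force: [5.5, -0.9, 4.7]
width: -0.3
```

```bash
python3 - <<'E'
from plan import *
cap('side','s25'); p=cv2.imread('pics/s25.png'); cv2.imwrite('pics/z25.png',cv2.resize(p[60:260,200:440],None,fx=3,fy=3))
s=manip.read_state();v=s['tool_pos']-45*s['eef_rot'][:,2]-O; print((v@XT).round(1),(v@YT).round(1),v[2].round(1),s['force'])
E
```

```text
37.4 -0.3 353.4 [ 3.32633053 -0.11495897  2.80392207]
```

View pics/z25.png

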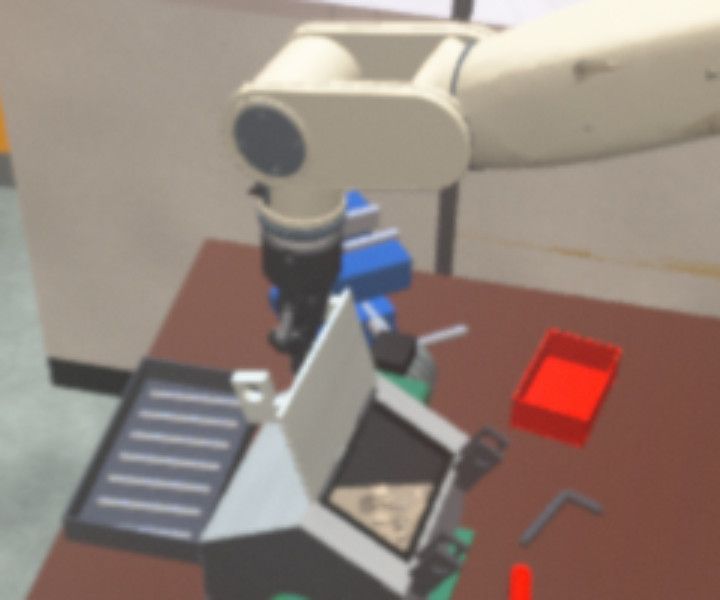

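Emit:
{"api": "arm_command", "payload": {"targets": [[0, 10, 0, -2, 0, 0, 0], [0, 10, 0, -2, 0, 0, 0], [0, 10, 0, -1, 0, 0, 0], [0, 10, 0, 0, 0, 0, 0], [0, 10, 0, 0, 0, 0, 0]]}}

```text
time_s: 41.15
tool_pos: [578.8, -106.0, 310.0]
eef_rot: [[-0.996, 0.094, 0.002], [0.094, 0.996, -0.0], [-0.002, 0.0, -1.0]]
force: [3.7, -0.2, -1.9]
width: 0.3
```

Emit:
{"api": "arm_command", "payload": {"targets": [[0, 10, 0, 2, 0, 0, 0], [0, 10, 0, 4, 0, 0, 0], [0, 10, 0, 4, 0, 0, 0], [0, 10, 0, 4, 0, 0, 0]]}}

```text
time_s: 41.65
tool_pos: [538.8, -102.3, 296.0]
eef_rot: [[-0.996, 0.094, 0.002], [0.094, 0.996, -0.0], [-0.002, 0.0, -1.0]]
force: [0.6, -0.7, -0.4]
width: -0.1
```

```bash
python3 - <<'E'
from plan import *
cap('side','s26'); p=cv2.imread('pics/s26.png'); cv2.imwrite('pics/z26.png',cv2.resize(p[60:260,200:440],None,fx=3,fy=3))
s=manip.read_state();v=s['tool_pos']-45*s['eef_rot'][:,2]-O; print((v@XT).round(1),(v@YT).round(1),v[2].round(1),s['force'])
E
```

```text
-55.6 -0.1 340.4 [-1.21426808  0.10277696 -0.97284025]
```

View pics/z26.png

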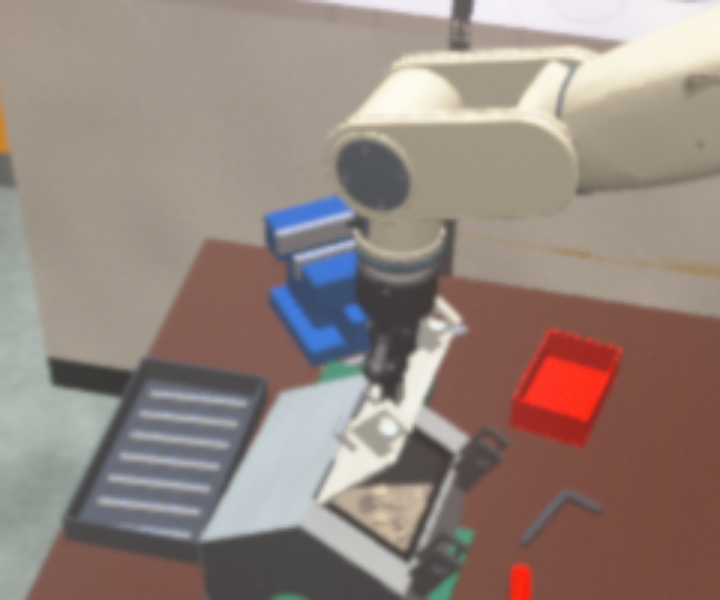

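The cover is past upright and sinking. I'll raise the arm clear while it falls and measure the pins.

Emit:
{"api": "arm_command", "payload": {"targets": [[0, 0, 0, -30, 0, 0, 0], [0, 20, 0, -30, 0, 0, 0], [0, 40, 5, -20, 0, 0, 0], [0, 40, 20, 0, 0, 0, 0], [0, 0, 0, 0, 0, 0, 0]]}}

```text
time_s: 42.32
tool_pos: [440.2, -67.2, 376.6]
eef_rot: [[-0.996, 0.093, 0.003], [0.093, 0.996, -0.0], [-0.003, 0.0, -1.0]]
force: [0.0, 0.6, 0.4]
width: -0.0
```

Emit:
{"api": "arm_command", "payload": {"targets": [[0, 0, 0, 0, 0, 0, 0], [0, 0, 0, 0, 0, 0, 0], [0, 0, 0, 0, 0, 0, 0], [0, 0, 0, 0, 0, 0, 0], [0, 0, 0, 0, 0, 0, 0]]}}

```text
time_s: 42.95
tool_pos: [442.6, -68.2, 376.0]
eef_rot: [[-0.996, 0.094, 0.003], [0.094, 0.996, -0.0], [-0.003, 0.0, -1.0]]
force: [-0.0, 0.7, -1.1]
width: -0.0
```

```bash
python3 - <<'E'
from plan import *
cap('wrist','w27')
print(manip.read_state()['tool_pos'])
E
```

```text
[442.60377152 -68.16748153 376.10216879]
```

View pics/w27.png

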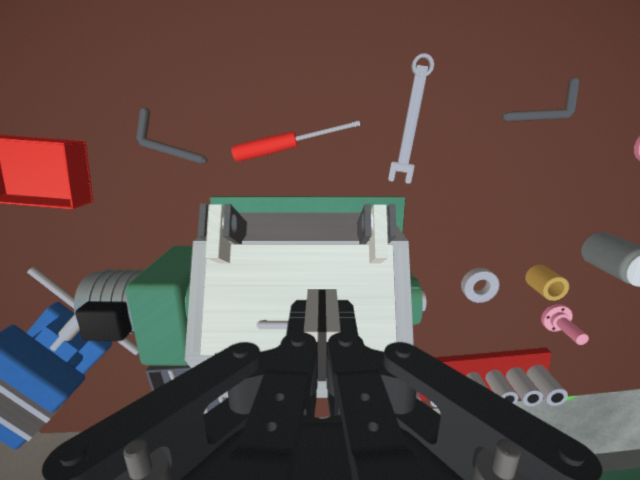

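The cover looks shut. Pin_a's tip is at (505,117) with the bend at (571,113). Pin_b's tip is at (204,160) with the bend at (142,139).

```bash
cat > pins.py <<'E'
from plan import *
def pin(tag,box,verbose=True):
    """dark bar on the bench: returns tip, bend, arm end on z=7 plane (world)"""
    p,d,c=load(tag); x0,y0,x1,y1=box
    hsv=cv2.cvtColor(p,cv2.COLOR_BGR2HSV); m=np.zeros((480,640),np.uint8)
    m[y0:y1,x0:x1]=((hsv[...,1]<75)&(hsv[...,2]<150))[y0:y1,x0:x1]
    n,l,s,ct=cv2.connectedComponentsWithStats(m); i=1+np.argmax(s[1:,4]); pts=np.argwhere(l==i)[:,::-1].astype(float)
    W=onz(c,pts,7.)[:,:2]
    # long part: PCA iteratively -> fit line to shank
    best=None
    rng=np.random.default_rng(0)
    for _ in range(400):
        a,b=W[rng.choice(len(W),2,False)]; u=b-a; L=np.linalg.norm(u)
        if L<25: continue
        u/=L; dist=abs((W-a)@[-u[1],u[0]]); k=(dist<8).sum()
        if best is None or k>best[0]: best=(k,a,u)
    _,a,u=best
    for _ in range(5):
        dist=abs((W-a)@[-u[1],u[0]]); S=W[dist<8.5]; a=S.mean(0); u=np.linalg.svd(S-a)[2][0]
    nrm=np.array([-u[1],u[0]]); off=(W-a)@nrm; t=(W-a)@u
    far=abs(off)>14; sgn=np.sign(off[far].mean()); at=t[far].mean()
    if at>0: u=-u; t=-t; at=-at   # arm at the low-t end
    tmax=np.percentile(t[abs(off)<8],99.7); tmin=t.min()
    tip=a+u*tmax; bend=a+u*at; armlen=(off[far]*sgn).max()
    if verbose: print(tag,'area',s[i,4],'tip',tip.round(1),'bend',bend.round(1),'len bend-tip',round(tmax-at,1),'arm',round(armlen,1),'dir deg',np.degrees(np.arctan2(u[1],u[0])).round(1),'arm dir',(nrm*sgn).round(2))
    return tip,bend,u
if __name__=='__main__':
    pin('w27',(490,70,600,130)); pin('w27',(120,95,225,175))
    pin('w2',(500,80,600,140)); pin('w2',(150,105,240,175))
    p,d,c=load('w27');P=cloud(c,d); q=P[255:290,215:280].reshape(-1,3); q=q[np.isfinite(q[:,2])]
    A=np.c_[q[:,:2],np.ones(len(q))]; s=np.linalg.lstsq(A,q[:,2],rcond=None)[0]; print('cover slope deg',np.degrees(np.arctan(np.hypot(s[0],s[1]))), 'height over wall at port', s[:2]@C[:2]+s[2]-C[2])
    print('hasp proj',proj(c,[T(-138,80,227),T(-138,-80,227)]).round())
E
python3 pins.py
python3 -c "
import cv2;p=cv2.imread('pics/w27.png');cv2.imwrite('pics/z27.png',cv2.resize(p[190:270,190:420],None,fx=3.4,fy=3.4,interpolation=cv2.INTER_CUBIC))"
```

```text
w27 area 1015 tip [377.8 215.6] bend [379.4 321.6] len bend-tip 106.0 arm 50.7 dir deg -90.9 arm dir [-1.    0.02]
w27 area 949 tip [ 401.  -250.4] bend [ 359.  -347.5] len bend-tip 105.8 arm 50.5 dir deg 66.6 arm dir [-0.92  0.4 ]
w2 area 921 tip [377.6 215.3] bend [379.5 321.5] len bend-tip 106.2 arm 50.6 dir deg -91.0 arm dir [-1.    0.02]
w2 area 869 tip [ 400.9 -250.5] bend [ 359.2 -347.5] len bend-tip 105.5 arm 50.7 dir deg 66.7 arm dir [-0.92  0.39]
cover slope deg 16.47027644596595 height over wall at port 3.2563708973960956
hasp proj [[377. 224.]
 [219. 224.]]
```

View pics/z27.png

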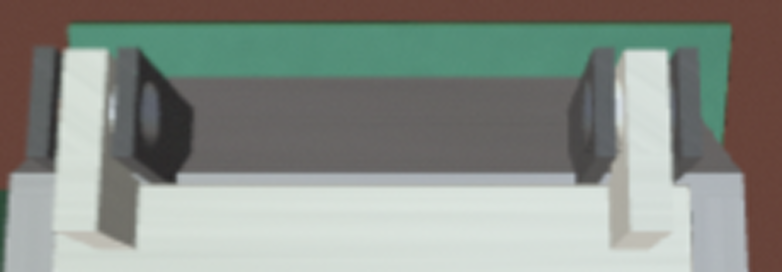

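```bash
cat >> plan.py <<'E'
def Rx(deg):
    a=np.radians(deg); x=np.array([np.cos(a),np.sin(a),0]); z=np.array([0,0,-1.]); return np.c_[x,np.cross(z,x),z]
E
python3 - <<'E'
from plan import *
p,d,c=load('w27');P=cloud(c,d)
q=P[252:282,240:370].reshape(-1,3); q=q[np.isfinite(q[:,2])]; w=np.ones(len(q),bool); A=np.c_[q[:,:2],np.ones(len(q))]
for _ in range(6): s=np.linalg.lstsq(A[w],q[w,2],rcond=None)[0]; r=abs(q[:,2]-A@s); w=r<max(1.5,2*np.median(r))
print('cover slope',np.degrees(np.arctan(np.hypot(s[0],s[1]))),w.sum(),'over wall',s[:2]@C[:2]+s[2]-C[2])
go([((430,120,250),Rx(130)),((379,291.5,120),Rx(89.1))],42,step=58,ang=.18)
E
```

```text
cover slope 29.7760678421437 3551 over wall 14.120363100629788
realpos [442.5 -68.2 421.1] w 0.1 t 43.0 F [-0.5  0.6 -0.2]
[[42,6,37,34,0,0.001,0.156],[42,12,36,34,0,0,0.156],[42,17,34,34,0,0,0.156],[42,22,30,35,0.001,0.001,0.155],[42,27,26.7,34.1,0,0,0.156]]
[[42,41,18,32,0,0,0.178],[42,44,10,33,0,0,0.179],[42,44,2,32,0,0,0.178],[42,44.7,-5.3,32.9,0,0,0.179]]
```

The cover's slope is 29.8°, so it is shut. Now to pin_a.

Emit:
{"api": "arm_command", "payload": {"targets": [[42, 6, 37, 20, 0, 0, 0.156], [42, 12, 36, 34, 0, 0, 0.156], [42, 17, 34, 34, 0, 0, 0.156], [42, 22, 30, 35, 0, 0, 0.156], [42, 27, 27, 34, 0, 0, 0.156]]}}

```text
time_s: 43.62
tool_pos: [430.3, 121.4, 218.3]
eef_rot: [[-0.638, 0.77, 0.004], [0.77, 0.638, -0.0], [-0.003, 0.003, -1.0]]
force: [1.0, 1.0, 0.4]
width: 41.8
```

Emit:
{"api": "arm_command", "payload": {"targets": [[42, 41, 18, 32, 0, 0, 0.178], [42, 44, 10, 33, 0, 0, 0.179], [42, 44, 2, 40, 0, 0, 0.178], [42, 45, -5, 39, 0, 0, 0.179], [42, 0, 0, 0, 0, 0, 0]]}}

```text
time_s: 44.25
tool_pos: [377.8, 291.9, 73.2]
eef_rot: [[0.01, 1.0, -0.001], [1.0, -0.01, -0.003], [-0.003, -0.001, -1.0]]
force: [0.5, -0.2, 0.3]
width: 42.1
```

```bash
python3 - <<'E'
from plan import *
cap('wrist','w28')
go([((379,291.5,50),Rx(89.1))],42,step=50,ang=.18)
s=manip.read_state(); print(s['q'].round(2))
# finger tip in tool frame via depth
p,d,c=load('w28');P=cloud(c,d); q=(P-s['tool_pos'])@s['eef_rot']+[0,0,45]
m=(d>0)&(abs(q[...,1])<45)&(q[...,2]<20)&(q[...,2]>-60)&(q[...,0]<20)&(q[...,0]>-30)
print('max tool z of finger px (rel real tip)',np.percentile(q[m][:,2],[95,99,99.9]).round(1), 'x',np.percentile(q[m][:,0],[1,99]).round(1))
E
python3 -c "
from pins import *
pin('w28',(180,100,500,330))"
```

```text
realpos [378.9 291.3 119.6] w 42.2 t 44.3 F [-0.4 -0.9  1. ]
[[42,0,0,35,0,0.001,0.004],[42,0.4,0.1,34.6,0.001,0.001,0.004]]
[ 0.63  0.4   2.03 -0.    0.72  0.64]
max tool z of finger px (rel real tip) [-5.8  1.   5. ] x [-11.5  16.4]
w28 area 1674 tip [377.2 213.3] bend [373.1 324.9] len bend-tip 111.6 arm 45.0 dir deg -87.9 arm dir [-1.   -0.04]
```

View pics/w28.png

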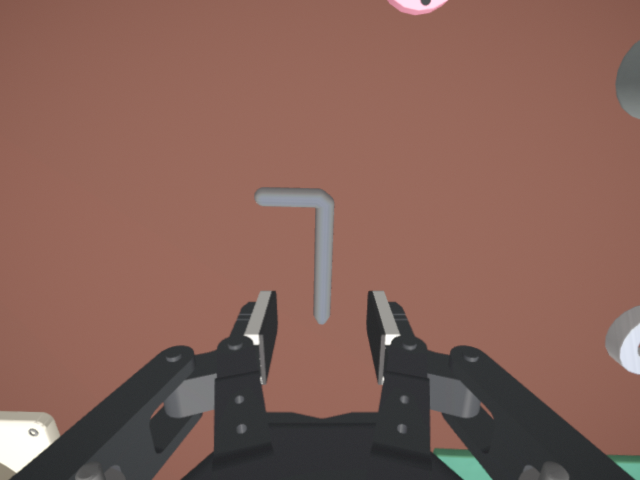

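```bash
python3 - <<'E'
from plan import *
p,d,c=load('w28');P=cloud(c,d);s=manip.read_state(); q=(P-s['tool_pos'])@s['eef_rot']+[0,0,45]
for v in range(288,306,2): print(v,[tuple(q[v,u].round(1).tolist()) for u in (262,266,270,274,370,374,378)])
p,d,c=load('w27');P=cloud(c,d)
print('closed w27')
R=Rt(); 
L=np.array(imaging.get_calibration('wrist')['pose']); Rct=s['eef_rot'].T@L[:3,:3]; tc=s['eef_rot'].T@(L[:3,3]-s['tool_pos'])
R=c['pose'][:3,:3]@Rct.T; o=c['pose'][:3,3]-R@tc; q=(P-o)@R+[0,0,45]
for v in range(286,304,2): print(v,[tuple(q[v,u].round(1).tolist()) for u in (308,314,318,328,334)])
E
```

```text
288 [(-48.2, -50.6, 119.6), (-48.4, -47.4, 120.1), (-47.6, -43.8, 118.5), (-47.8, -40.5, 118.9), (-48.0, 38.9, 119.0), (-47.7, 42.1, 118.5), (-48.3, 45.6, 119.5)]
290 [(-50.1, -50.8, 119.8), (-49.8, -47.3, 119.2), (-50.3, -44.2, 120.3), (-50.0, -40.7, 119.5), (-49.7, 38.9, 118.8), (-50.1, 42.3, 119.5), (-50.1, 45.7, 119.6)]
292 [(10.9, -27.3, -0.1), (10.9, -25.5, -0.1), (10.5, -23.9, 0.6), (10.6, -22.1, 0.5), (10.9, 20.4, -0.2), (10.5, 22.3, 0.5), (10.4, 24.1, 0.7)]
294 [(10.5, -27.1, -1.3), (10.7, -25.3, -1.7), (10.6, -23.6, -1.4), (9.5, -22.1, 0.7), (11.1, 20.1, -2.5), (10.7, 21.9, -1.7), (10.7, 23.7, -1.7)]
296 [(10.8, -26.7, -3.7), (10.9, -24.9, -3.7), (10.6, -23.3, -3.3), (9.1, -22.0, -0.5), (10.2, 20.1, -2.6), (10.9, 21.6, -3.8), (10.6, 23.4, -3.3)]
298 [(10.5, -26.5, -4.8), (11.0, -24.6, -5.8), (11.0, -22.9, -5.8), (8.1, -22.1, -0.4), (9.6, 20.0, -3.4), (10.0, 21.6, -4.0), (10.6, 23.2, -5.2)]
300 [(11.1, -26.0, -7.7), (10.4, -24.6, -6.4), (10.6, -22.8, -6.7), (6.9, -22.2, -0.1), (9.2, 19.9, -4.3), (10.9, 21.1, -7.3), (10.2, 23.0, -6.2)]
302 [(10.9, -25.8, -9.1), (10.7, -24.2, 
[... 501 characters left out ...]
0 [(10.2, -6.0, 0.3), (10.4, -3.3, -0.1), (9.8, -1.5, 1.1), (10.2, 2.9, 0.3), (10.0, 5.6, 0.7)]
292 [(9.8, -6.0, -0.9), (10.0, -3.3, -1.3), (9.7, -1.5, -0.6), (9.7, 2.9, -0.7), (9.3, 5.6, -0.0)]
294 [(9.8, -5.9, -2.7), (9.7, -3.3, -2.6), (10.1, -1.5, -3.3), (10.2, 2.9, -3.5), (9.9, 5.5, -2.9)]
296 [(10.2, -5.8, -5.3), (9.5, -3.2, -4.0), (10.3, -1.5, -5.5), (9.5, 2.9, -4.0), (9.9, 5.4, -4.8)]
298 [(9.9, -5.7, -6.6), (10.3, -3.2, -7.2), (10.5, -1.5, -7.7), (9.5, 2.8, -5.8), (9.9, 5.4, -6.5)]
300 [(9.6, -5.7, -7.7), (10.2, -3.1, -8.7), (9.4, -1.5, -7.4), (9.3, 2.8, -7.2), (9.5, 5.3, -7.6)]
302 [(10.2, -5.6, -10.5), (9.9, -3.1, -10.1), (10.0, -1.4, -10.1), (10.1, 2.7, -10.3), (10.4, 5.2, -10.9)]
```

```bash
python3 - <<'E'
from plan import *
p,d,c=load('w28'); print(proj(c,[[377.8,215.6,7],[379.4,321.6,7],[328,322,7]]).round())
go([((379,291.5,30),Rx(89.1)),((379,291.5,2.5),Rx(89.1))],42,step=45,ang=.18)
E
```

```text
[[322. 321.]
 [323. 196.]
 [253. 196.]]
realpos [378.9 291.3 119.6] w 42.2 t 44.3 F [-0.4 -0.9  1. ]
[[42,0,0,45,0,0.001,0.004],[42,0.5,0,44.6,0.001,0.001,0.004],[42,-0,0.1,27.5,-0,0,0]]
```

Pin_a's projections match the picture at tip (322,321) and bend (323,196). Descend and grip.

Emit:
{"api": "arm_command", "payload": {"targets": [[42, 0, 0, 45, 0, 0.001, 0.004], [42, 0, 0, 44, 0, 0.001, 0.004], [42, 0, 0, 14, 0, 0, 0], [42, 0, 0, 13, 0, 0, 0], [42, 0, 0, 0, 0, 0, 0]]}}

```text
time_s: 44.92
tool_pos: [381.5, 291.1, -39.4]
eef_rot: [[0.02, 1.0, 0.004], [1.0, -0.02, 0.003], [0.003, 0.004, -1.0]]
force: [0.0, 0.3, 0.1]
width: 42.1
```

```bash
python3 - <<'E'
from plan import *
go([((379,291.5,2),Rx(89.1))],42)
E
```

```text
realpos [381.3 290.9   5.6] w 42.1 t 44.92 F [0.  0.3 0.1]
[[42,0.4,-2.5,3.6,0.004,-0.003,-0.004]]
```

Emit:
{"api": "arm_command", "payload": {"targets": [[42, 0, -1.5, 2, 0.002, -0.002, -0.004], [42, 0, 0, 0, 0, 0, 0], [4, 0, 0, 0, 0, 0, 0], [4, 0, 0, 0, 0, 0, 0], [4, 0, 0, 0, 0, 0, 0]]}}

```text
time_s: 45.55
tool_pos: [382.3, 293.1, -38.1]
eef_rot: [[0.016, 1.0, 0.008], [1.0, -0.016, 0.004], [0.005, 0.008, -1.0]]
force: [-1.7, -3.2, 39.7]
width: 12.0
```

Emit:
{"api": "arm_command", "payload": {"targets": [[4, 0, 0, 0, 0, 0, 0], [4, 0, 0, 0, 0, 0, 0]]}}

```text
time_s: 45.8
tool_pos: [382.3, 293.2, -38.1]
eef_rot: [[0.016, 1.0, 0.008], [1.0, -0.016, 0.004], [0.005, 0.008, -1.0]]
force: [-2.7, -2.6, 39.5]
width: 11.8
```

```bash
python3 - <<'E'
from plan import *
go([((379,291.5,150),Rx(89.1))],4)
E
```

```text
realpos [382.  293.    6.9] w 11.8 t 45.8 F [-2.7 -2.6 39.5]
[[4,-0,-1,-48,0.003,-0.002,0],[4,-1,-1,-48,0.002,-0.001,0],[4,-0.3,-0.6,-47.2,0.003,-0.002,0]]
```

Emit:
{"api": "arm_command", "payload": {"targets": [[4, 0, 0, -5, 0, 0, 0], [4, 0, 0, -10, 0.003, -0.002, 0], [4, 0, -1, -40, 0.003, -0.002, 0], [4, 0, -1, -48, 0, 0, 0], [4, 0, 0, -45, 0, 0, 0]]}}

```text
time_s: 46.42
tool_pos: [377.1, 291.1, 107.6]
eef_rot: [[0.016, 1.0, -0.005], [1.0, -0.016, -0.004], [-0.005, -0.005, -1.0]]
force: [1.8, 0.3, -1.8]
width: 11.7
```

Emit:
{"api": "arm_command", "payload": {"targets": [[4, 0, 0, 0, 0, 0, 0], [4, 0, 0, 0, 0, 0, 0]]}}

```text
time_s: 46.68
tool_pos: [377.0, 291.0, 105.6]
eef_rot: [[0.016, 1.0, -0.006], [1.0, -0.016, -0.004], [-0.005, -0.005, -1.0]]
force: [-0.7, -0.9, -1.5]
width: 11.5
```

```bash
python3 - <<'E'
from plan import *
cap('wrist','w29')
s=manip.read_state();print(s['tool_pos'],s['width'],s['force'],s['eef_rot'].round(3))
E
```

```text
[376.63708134 290.74444252 105.02150749] 11.2290795453804 [-0.04411122  0.01115803 -0.48901494] [[ 0.016  1.    -0.007]
 [ 1.    -0.016 -0.005]
 [-0.005 -0.007 -1.   ]]
```

View pics/w29.png

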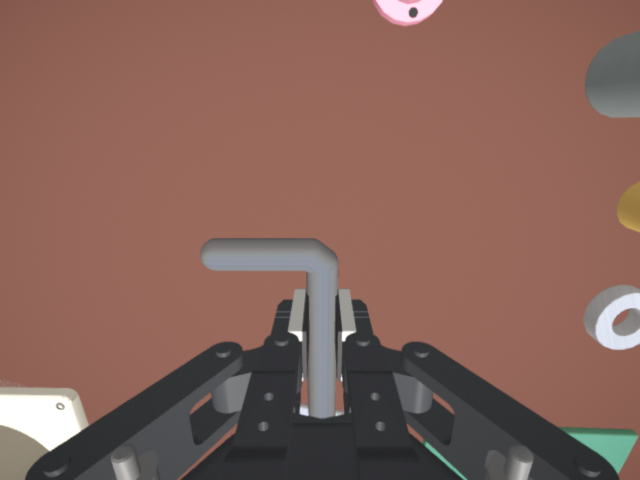

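```bash
cat > held.py <<'E'
from plan import *
import sys
def held(tag,st=None):
    s=manip.read_state(); p,d,c=load(tag);P=cloud(c,d)
    L=np.array(imaging.get_calibration('wrist')['pose']); Rct=s['eef_rot'].T@L[:3,:3]; tc=s['eef_rot'].T@(L[:3,3]-s['tool_pos'])
    R=c['pose'][:3,:3]@Rct.T; o=c['pose'][:3,3]-R@tc; q=(P-o)@R+[0,0,45]
    return p,d,q
if __name__=='__main__':
    p,d,q=held(sys.argv[1])
    for v in range(236,424,8): print(v,[tuple(q[v,u].round(1).tolist()) for u in (316,322,328)])
E
python3 held.py w29
```

```text
236 [(-13.8, -4.8, 149.6), (-14.0, 0.5, 150.3), (-13.9, 5.8, 149.9)]
244 [(33.2, -2.3, -3.1), (32.6, 0.2, -1.4), (-21.0, 5.8, 149.0)]
252 [(31.0, -2.2, -6.7), (30.4, 0.2, -5.2), (29.8, 2.7, -3.6)]
260 [(27.6, -2.3, -6.9), (27.4, 0.2, -6.4), (27.2, 2.7, -5.9)]
268 [(24.3, -2.3, -7.5), (24.0, 0.2, -6.9), (23.8, 2.7, -6.4)]
276 [(20.3, -2.3, -6.6), (20.7, 0.2, -7.6), (20.5, 2.7, -7.0)]
284 [(16.5, -2.3, -6.5), (16.8, 0.2, -7.2), (16.3, 2.7, -6.1)]
292 [(13.4, -2.3, -7.7), (13.6, 0.2, -8.1), (12.8, 2.8, -6.5)]
300 [(9.6, -2.3, -7.6), (9.1, 0.2, -6.8), (8.5, 2.8, -5.8)]
308 [(5.8, -2.4, -7.8), (4.6, 0.2, -5.8), (5.1, 2.8, -6.6)]
316 [(1.9, -2.4, -7.9), (1.9, 0.2, -7.8), (1.6, 2.8, -7.4)]
324 [(-2.6, -2.4, -7.0), (-2.8, 0.2, -6.8), (-2.3, 2.8, -7.6)]
332 [(-6.4, -2.4, -7.5), (-5.7, 0.2, -8.5), (-6.8, 2.9, -6.9)]
340 [(-10.9, -2.5, -7.0), (-11.2, 0.2, -6.6), (-11.0, 2.9, -6.9)]
348 [(-15.3, -2.5, -6.8), (-15.2, 0.2, -6.9), (-15.0, 2.9, -7.2)]
356 [(-19.6, -2.5, -6.9), (-19.7, 0.2, -6.7), (-19.3, 2.9, -7.3)]
364 [(-22.7, -2.5, -8.5), (-23.7, 0.2, -7.2), (-24.0, 3.0, -6.9)]
372 [(-28.3, -2.6, -7.2), (-28.3, 0.2, -7.1), (-28.4, 3.0, -7.0)]
380 [(-33.1, -2.6, -7.0), (-32.1, 0.2, -8.1), (-33.2, 3.0, -6.8)]
388 [(-39.1, -2.6, -5.5), (-37.5, 0.2, -7.3), (-38.0, 3.1, -6.7)]
396 [(-41.7, -2.6, -7.8), (-42.8, 0.2, -6.7), (-43.1, 3.1, -6.5)]
404 [(-47.1, -2.7, -7.3), (-45.9, 0.2, -8.5), (-47.9, 3.1, -6.5)]
412 [(-51.9, -2.7, -7.5), (-52.6, 0.2, -6.9), (-52.9, 3.2, -6.6)]
420 [(9.3, -1.4, -69.6), (8.8, 0.1, -69.1), (9.2, 1.6, -69.5)]
```

```bash
python3 - <<'E'
from plan import *
print(T(-138,230,227))
go([((400,250,227),Rx(84.6)),(T(-138,215,227),Rx(84.6))],4,step=45)
E
```

```text
[476.95459908 134.77512333 227.        ]
realpos [376.9 291.  150. ] w 11.2 t 46.73 F [-0.   0.  -0.5]
[[4,-14,8,-26,-0.002,0.002,0.026],[4,-13,8,-25,-0.002,0.002,0.026],[4,-13,8.7,-25.9,-0.002,0.002,0.026],[4,-31,22,-0,-0,-0,0],[4,-30,22,-0,-0,-0,0]]
[[4,-31,22,-0,-0,-0,0],[4,-30.5,21.4,-0.1,-0,-0,0]]
```

Emit:
{"api": "arm_command", "payload": {"targets": [[4, -14, 8, -26, -0.002, 0.002, 0.026], [4, -13, 8, -25, -0.002, 0.002, 0.026], [4, -13, 9, -26, -0.002, 0.002, 0.026], [4, -31, 22, 0, 0, 0, 0], [4, -30, 22, 0, 0, 0, 0]]}}

```text
time_s: 47.35
tool_pos: [438.6, 184.5, 181.5]
eef_rot: [[0.093, 0.996, -0.001], [0.996, -0.093, 0.001], [0.0, -0.001, -1.0]]
force: [1.1, 0.2, -0.9]
width: 11.1
```

Emit:
{"api": "arm_command", "payload": {"targets": [[4, -31, 22, 0, 0, 0, 0], [4, -30, 21, 0, 0, 0, 0], [4, 0, 0, 0, 0, 0, 0], [4, 0, 0, 0, 0, 0, 0]]}}

```text
time_s: 47.85
tool_pos: [475.1, 120.9, 181.4]
eef_rot: [[0.094, 0.996, -0.002], [0.996, -0.094, 0.001], [0.001, -0.002, -1.0]]
force: [-0.5, 1.1, -1.5]
width: 11.4
```

```bash
python3 - <<'E'
from plan import *
cap('wrist','w30');cap('side','s30')
go([(T(-138,200,227),Rx(84.6))],4,step=45)
c=load('w30')[2]; print(proj(c,[T(-138,95,227),T(-138,95,244),T(-138+10,95,227),T(-138,65,227)]).round())
p=cv2.imread('pics/s30.png'); cv2.imwrite('pics/z30.png',cv2.resize(p[150:300,280:430],None,fx=4,fy=4,interpolation=cv2.INTER_CUBIC))
E
```

```text
realpos [475.3 121.4 227. ] w 11.3 t 47.95 F [-0.4  0.3 -1.7]
[[4,-16.6,0.4,-0,-0.001,-0.001,0.001]]
[[322. 495.]
 [322. 527.]
 [340. 495.]
 [322. 528.]]
```

View pics/w30.png

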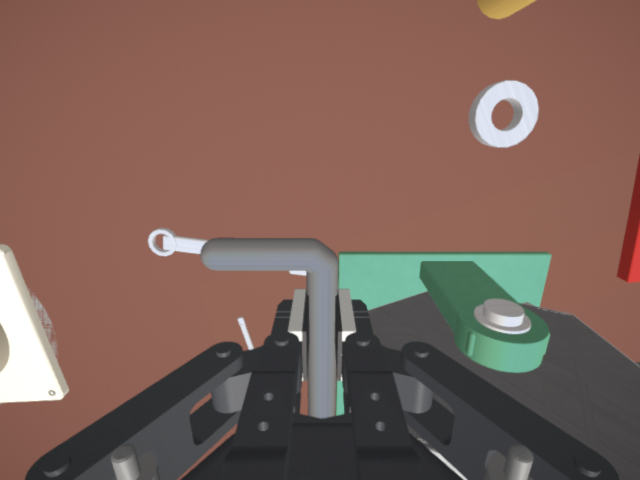

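View pics/z30.png

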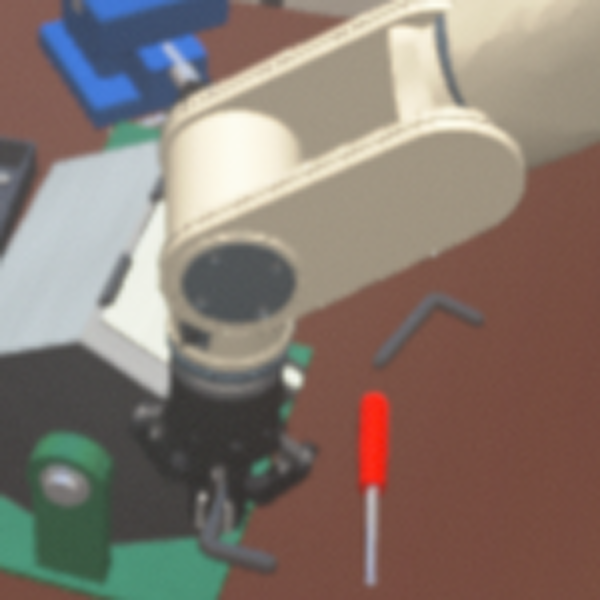

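```bash
python3 - <<'E'
from plan import *
for t in('w2','w7','w8','w12','w17','w20','w23'):
    p,d,c=load(t);P=cloud(c,d);q=P-O; X=q@XT;Y=q@YT;Z=q[...,2]
    g=p.max(2)
    out=[]
    for lo,hi in((-99,-82),(-76,-58),(58,76),(82,99)):
        m=(X<-113)&(X>-170)&(Z>190)&(Z<260)&(Y>lo)&(Y<hi)&(d>0)&(g<120)
        if m.sum()<40: out.append(None);continue
        out.append((m.sum(),np.percentile(X[m],1).round(1),np.percentile(Z[m],99).round(1),np.percentile(Y[m],[2,98]).round(1).tolist()))
    print(t,out)
E
```

```text
w2 [(np.int64(399), np.float64(-157.7), np.float64(249.5), [-94.6, -89.1]), (np.int64(320), np.float64(-157.9), np.float64(249.0), [-70.9, -65.1]), (np.int64(310), np.float64(-157.3), np.float64(248.5), [64.5, 70.6]), (np.int64(405), np.float64(-158.3), np.float64(248.8), [88.5, 94.4])]
w7 [(np.int64(1770), np.float64(-160.0), np.float64(248.9), [-94.9, -88.5]), (np.int64(1731), np.float64(-159.7), np.float64(249.0), [-71.0, -64.7]), (np.int64(1197), np.float64(-159.6), np.float64(249.1), [64.7, 70.7]), (np.int64(1506), np.float64(-159.7), np.float64(249.0), [88.3, 94.4])]
w8 [(np.int64(3970), np.float64(-159.8), np.float64(249.0), [-94.9, -88.4]), (np.int64(4715), np.float64(-159.7), np.float64(248.8), [-70.8, -64.5]), (np.int64(3340), np.float64(-159.9), np.float64(249.1), [64.4, 70.4]), (np.int64(4045), np.float64(-159.7), np.float64(249.1), [88.2, 94.5])]
w12 [(np.int64(1860), np.float64(-159.8), np.float64(248.9), [-94.9, -88.7]), (np.int64(1488), np.float64(-159.6), np.float64(248.9), [-70.8, -64.6]), (np.int64(1766), np.float64(-159.5), np.float64(249.2), [64.2, 70.5]), (np.in
[... 243 characters left out ...]
(-159.5), np.float64(249.2), [64.4, 70.5]), (np.int64(1809), np.float64(-159.7), np.float64(249.0), [88.2, 94.6])]
w20 [(np.int64(1767), np.float64(-159.6), np.float64(249.0), [-94.9, -88.7]), (np.int64(1373), np.float64(-159.7), np.float64(249.1), [-70.8, -64.7]), (np.int64(1785), np.float64(-159.5), np.float64(249.0), [64.2, 70.6]), (np.int64(1888), np.float64(-159.7), np.float64(248.9), [88.2, 94.5])]
w23 [(np.int64(1571), np.float64(-159.6), np.float64(248.9), [-94.9, -88.6]), (np.int64(1443), np.float64(-159.3), np.float64(249.0), [-70.9, -64.7]), (np.int64(1089), np.float64(-159.5), np.float64(248.8), [64.7, 70.7]), (np.int64(1350), np.float64(-160.2), np.float64(249.1), [88.3, 94.4])]
```

```bash
python3 - <<'E'
from plan import *
v,u=np.mgrid[:480,:640]; uv=np.c_[u.ravel(),v.ravel()]
for t in('w2','w7','w8','w12','w17','w20','w23','w16','w13'):
    p,d,c=load(t);P=cloud(c,d);q=P-O; Y=q@YT
    o,r=ray(c,uv); 
    for y0,sg in((64.6,1),(88.4,1),(-64.7,-1),(-88.7,-1)):
        k=(y0-(o-O)@YT)/(r@YT); I=(o-O)+r*k[:,None]; X=(I@XT).reshape(480,640); Z=I[:,2].reshape(480,640)
        near=np.hypot(X+138,Z-227)<15
        if near.sum()<60: continue
        # visible plane (not occluded by nearer thing)
        occ=near&(d>0)&((Y-y0)*sg<-1.5)
        hole=near&(d>0)&((Y-y0)*sg>1.2)
        if occ.sum()>0.08*near.sum() or hole.sum()<30: continue
        ee=cv2.minEnclosingCircle(np.c_[X[hole],Z[hole]].astype(np.float32))
        print(t,y0,'n',hole.sum(),'occ',occ.sum(),'centroid',X[hole].mean().round(1),Z[hole].mean().round(1),'circ',np.round(ee[0],1),round(ee[1],1),'eq r',np.sqrt(hole.sum()/near.sum()*15**2/1).round(1))
E
```

```text
w2 64.6 n 39 occ 0 centroid -139.5 231.0 circ [-139.3  231.5] 9.1 eq r 8.9
w2 88.4 n 56 occ 0 centroid -139.3 229.9 circ [-139.   229.5] 9.5 eq r 9.1
w2 -64.7 n 40 occ 0 centroid -139.4 232.3 circ [-139.6  231. ] 9.4 eq r 9.5
w2 -88.7 n 53 occ 0 centroid -139.6 231.3 circ [-139.5  230.4] 9.3 eq r 9.4
w7 64.6 n 101 occ 0 centroid -140.0 231.3 circ [-140.5  231.6] 9.2 eq r 8.7
w7 88.4 n 189 occ 0 centroid -138.9 229.9 circ [-138.5  229.3] 10.6 eq r 9.7
w7 -64.7 n 228 occ 0 centroid -139.6 229.3 circ [-141.2  228.4] 11.8 eq r 9.6
w7 -88.7 n 281 occ 0 centroid -139.3 228.7 circ [-141.6  229.6] 12.2 eq r 9.5
w8 64.6 n 395 occ 0 centroid -139.4 229.8 circ [-139.2  229.6] 9.9 eq r 9.3
w8 88.4 n 685 occ 0 centroid -139.2 229.0 circ [-139.7  227.7] 11.4 eq r 10.0
w8 -64.7 n 770 occ 0 centroid -139.2 228.6 circ [-138.3  228.8] 14.4 eq r 9.7
w8 -88.7 n 1015 occ 142 centroid -139.0 228.2 circ [-138.1  227. ] 14.9 eq r 10.0
w12 64.6 n 211 occ 0 centroid -139.1 229.1 circ [-139.   228.8] 9.8 eq r 9.2
w12 88.4 n 334 occ 0 centroid -139.0 229.1 circ [-135.9  227.7] 13.4 eq r 10.2
w12 -64.7 n 136 occ
[... 535 characters left out ...]
8.4 n 327 occ 0 centroid -138.8 228.7 circ [-137.4  226.1] 12.3 eq r 10.0
w20 -64.7 n 123 occ 0 centroid -139.4 229.9 circ [-139.1  230.3] 9.4 eq r 8.6
w20 -88.7 n 220 occ 0 centroid -139.4 229.3 circ [-139.1  228.8] 9.8 eq r 9.6
w23 64.6 n 104 occ 0 centroid -140.2 231.4 circ [-139.8  230.7] 9.5 eq r 9.2
w23 88.4 n 169 occ 0 centroid -139.0 229.9 circ [-139.3  230.2] 10.3 eq r 9.6
w23 -64.7 n 164 occ 0 centroid -139.2 229.4 circ [-139.1  229. ] 9.6 eq r 9.2
w23 -88.7 n 231 occ 0 centroid -138.7 228.5 circ [-136.6  226.5] 14.1 eq r 9.6
w16 64.6 n 6554 occ 3 centroid -139.0 228.3 circ [-138.2  227.1] 14.9 eq r 10.9
w13 -64.7 n 7107 occ 0 centroid -139.3 228.4 circ [-138.  227.] 15.0 eq r 10.9
```

```bash
python3 - <<'E'
from plan import *
go([(T(-139,182,227.9),Rx(84.6))],4,step=45)
s=manip.read_state(); print(s['eef_rot'].round(4))
E
```

```text
realpos [475.3 121.4 227. ] w 11.3 t 47.95 F [-0.4  0.3 -1.7]
[[4,-34.6,-0.6,-0.9,-0.001,-0.001,0.001]]
[[ 9.310e-02  9.957e-01 -5.000e-04]
 [ 9.957e-01 -9.310e-02  1.300e-03]
 [ 1.300e-03 -7.000e-04 -1.000e+00]]
```

Emit:
{"api": "arm_command", "payload": {"targets": [[4, -17, -0.3, -0.5, 0, -0.001, 0.001], [4, -17.5, -0.3, -0.4, 0, 0, 0], [4, 0, 0, 0, 0, 0, 0], [4, 0, 0, 0, 0, 0, 0]]}}

```text
time_s: 48.45
tool_pos: [472.4, 86.3, 183.8]
eef_rot: [[0.096, 0.995, 0.002], [0.995, -0.096, 0.001], [0.001, 0.001, -1.0]]
force: [-0.4, -0.4, -1.7]
width: 11.4
```

```bash
cat > st.py <<'E'
from plan import *
s=manip.read_state();v=s['tool_pos']-45*s['eef_rot'][:,2]-O; print('t-frame',(v@XT).round(2),(v@YT).round(2),v[2].round(2),'F_t',(s['force']@XT).round(1),(s['force']@YT).round(1),s['force'][2].round(1),'x-ang',np.degrees(np.arctan2(s['eef_rot'][1,0],s['eef_rot'][0,0])).round(2),'zdir',s['eef_rot'][:,2].round(4),'w',s['width'].round(1),'t',round(s['time_s'],2))
E
python3 st.py; python3 -c "
from plan import *
cap('top','t31'); p=cv2.imread('pics/t31.png'); cv2.imwrite('pics/z31.png',cv2.resize(p[200:330,250:400],None,fx=4,fy=4,interpolation=cv2.INTER_CUBIC))"
```

```text
Traceback (most recent call last):
  File "st.py", line 2, in <module>
    s=manip.read_state();v=s['tool_pos']-45*s['eef_rot'][:,2]-O; print('t-frame',(v@XT).round(2),(v@YT).round(2),v[2].round(2),'F_t',(s['force']@XT).round(1),(s['force']@YT).round(1),s['force'][2].round(1),'x-ang',np.degrees(np.arctan2(s['eef_rot'][1,0],s['eef_rot'][0,0])).round(2),'zdir',s['eef_rot'][:,2].round(4),'w',s['width'].round(1),'t',round(s['time_s'],2))
                                                                                                                                                                                                                                                                                                                                 ^^^^^^^^^^^^^^^^
AttributeError: 'float' object has no attribute 'round'
```

View pics/z31.png

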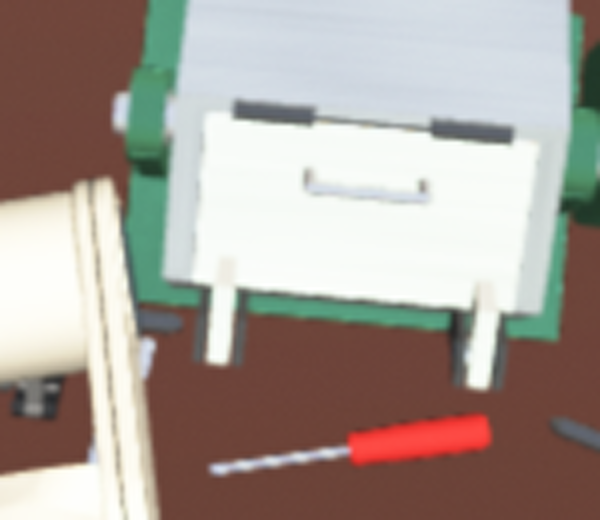

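The top view shows pin_a's tip at (180,322) in the enlarged crop, pointing into the left ears near (220,325).

```bash
sed -i "s/s\['width'\].round(1)/round(s['width'],1)/" st.py; python3 st.py
```

```text
t-frame -138.05 181.54 228.78 F_t 0.8 -1.3 -0.8 x-ang 84.53 zdir [ 1.5e-03  7.0e-04 -1.0e+00] w 11.7 t 48.5
```

Emit:
{"api": "arm_command", "payload": {"targets": [[4, -3, -1, 0.8, 0, 0, 0], [4, -8, 0, 0, 0, 0, 0], [4, 0, 0, 0, 0, 0, 0], [4, 0, 0, 0, 0, 0, 0]]}}

```text
time_s: 49.0
tool_pos: [470.3, 75.7, 182.8]
eef_rot: [[0.095, 0.995, 0.001], [0.995, -0.095, 0.001], [0.001, 0.001, -1.0]]
force: [-1.3, -0.1, -1.3]
width: 11.6
```

```bash
python3 st.py
```

```text
t-frame -139.1 170.5 227.84 F_t -1.3 -0.2 -1.3 x-ang 84.53 zdir [ 1.2e-03  6.0e-04 -1.0e+00] w 11.6 t 49.0
```

Aligned, with the tip at y_t≈93.5. Advance in small steps.

Emit:
{"api": "arm_command", "payload": {"targets": [[4, -5, 0, 0, 0, 0, 0], [4, -5, 0, 0, 0, 0, 0], [4, -5, 0, 0, 0, 0, 0], [4, 0, 0, 0, 0, 0, 0]]}}

```text
time_s: 49.5
tool_pos: [468.8, 60.4, 182.8]
eef_rot: [[0.096, 0.995, 0.001], [0.995, -0.096, 0.0], [0.001, 0.001, -1.0]]
force: [0.3, 0.0, -0.8]
width: 11.4
```

```bash
python3 st.py
```

```text
t-frame -139.21 155.15 227.79 F_t 0.3 0.1 -0.8 x-ang 84.52 zdir [ 1.e-03  5.e-04 -1.e+00] w 11.4 t 49.5
```

Emit:
{"api": "arm_command", "payload": {"targets": [[4, -6, 0, 0, 0, 0, 0], [4, -6, 0, 0, 0, 0, 0], [4, -6, 0, 0, 0, 0, 0], [4, 0, 0, 0, 0, 0, 0]]}}

```text
time_s: 50.0
tool_pos: [467.1, 42.4, 182.8]
eef_rot: [[0.096, 0.995, 0.001], [0.995, -0.096, 0.001], [0.001, 0.001, -1.0]]
force: [-0.3, 0.7, -1.0]
width: 11.8
```

Emit:
{"api": "arm_command", "payload": {"targets": [[4, -6, 0, 0, 0, 0, 0], [4, -6, 0, 0, 0, 0, 0], [4, -6, 0, 0, 0, 0, 0], [4, 0, 0, 0, 0, 0, 0]]}}

```text
time_s: 50.5
tool_pos: [465.4, 24.5, 182.8]
eef_rot: [[0.096, 0.995, 0.001], [0.995, -0.096, 0.0], [0.001, 0.001, -1.0]]
force: [-0.3, 0.3, -0.9]
width: 11.6
```

```bash
python3 st.py
```

```text
t-frame -139.23 119.13 227.78 F_t -0.3 0.2 -0.9 x-ang 84.51 zdir [ 1.1e-03  5.0e-04 -1.0e+00] w 11.6 t 50.5
```

Emit:
{"api": "arm_command", "payload": {"targets": [[4, -5, 0, 0, 0, 0, 0], [4, 0, 0, 0, 0, 0, 0], [30, 0, 0, 0, 0, 0, 0], [30, 0, 0, 0, 0, 0, 0], [30, 0, 0, 0, 0, 0, 0]]}}

```text
time_s: 51.12
tool_pos: [465.1, 20.1, 182.9]
eef_rot: [[0.095, 0.996, 0.001], [0.996, -0.095, 0.001], [0.001, 0.001, -1.0]]
force: [-0.0, -0.4, -0.5]
width: 30.0
```

Emit:
{"api": "arm_command", "payload": {"targets": [[30, 0, 0, -20, 0, 0, 0], [30, 0, 0, -40, 0, 0, 0], [30, 30, 0, -20, 0, 0, 0], [30, 50, 0, 0, 0, 0, 0], [0, 20, 0, 0, 0, 0, 0]]}}

```text
time_s: 51.75
tool_pos: [474.7, 121.5, 263.4]
eef_rot: [[0.093, 0.996, 0.002], [0.996, -0.094, 0.001], [0.001, 0.002, -1.0]]
force: [-0.5, -0.2, -1.2]
width: 13.1
```

```bash
python3 st.py; python3 -c "
from plan import *
cap('wrist','w32');cap('side','s32'); cap('top','t32')
p=cv2.imread('pics/s32.png'); cv2.imwrite('pics/z32.png',cv2.resize(p[150:300,280:430],None,fx=4,fy=4,interpolation=cv2.INTER_CUBIC))
p=cv2.imread('pics/t32.png'); cv2.imwrite('pics/z32t.png',cv2.resize(p[200:330,250:400],None,fx=4,fy=4,interpolation=cv2.INTER_CUBIC))"
```

```text
t-frame -139.12 216.51 308.39 F_t -0.5 -0.2 -1.2 x-ang 84.64 zdir [ 0.0024  0.0012 -1.    ] w 13.1 t 51.75
```

View pics/w32.png

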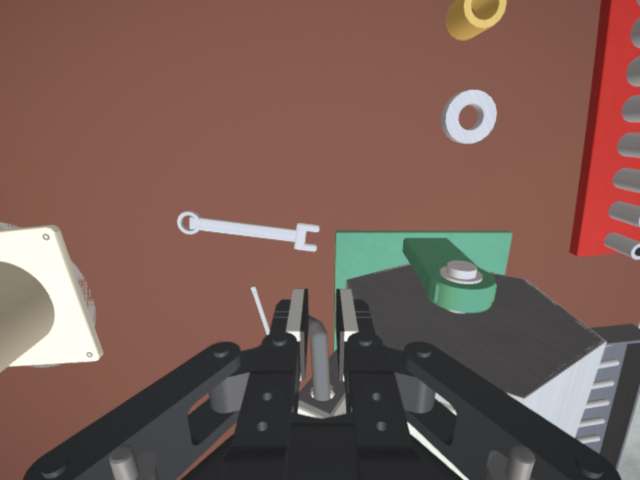

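View pics/z32t.png

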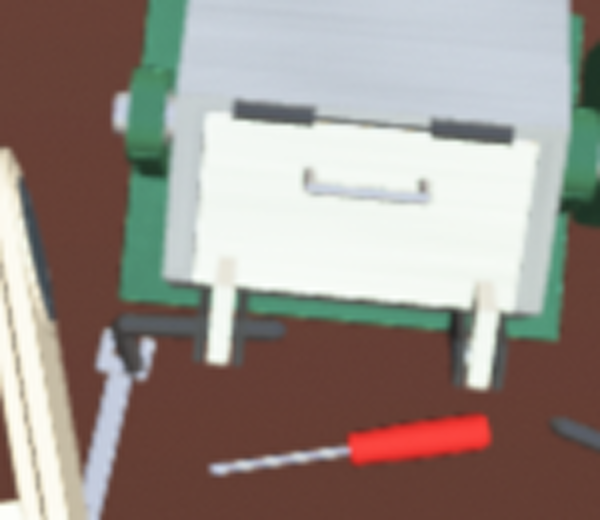

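View pics/z32.png

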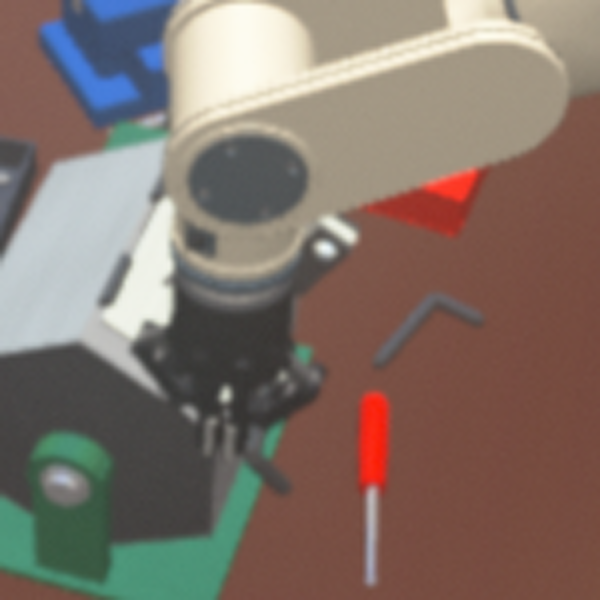

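Pin_a passes through all three left ears. I'll push it in further from the bend with shut fingers, so its weight rests inside the ears.

```bash
python3 - <<'E'
from plan import *
p,d,c=load('w32');P=cloud(c,d)
for v in range(318,402,10):
    q=P[v,318]-O; print(v,[round(float(x),1) for x in (q@XT,q@YT,q[2])])
go([(T(-139,175,308),Rx(84.6)),(T(-139,175,214),Rx(84.6))],0,step=45)
E
```

```text
318 [-143.3, 22.5, 1.2]
328 [-141.4, 146.7, 216.3]
338 [-141.4, 141.4, 221.8]
348 [-141.4, 133.5, 223.5]
358 [-141.4, 125.5, 225.2]
368 [-141.5, 116.9, 226.1]
378 [-141.5, 108.1, 227.1]
388 [-141.5, 99.7, 228.6]
398 [-141.5, 92.0, 231.1]
realpos [474.2 120.2 307.8] w 0.4 t 51.9 F [-0.4 -0.4  0.6]
[[0,-40.2,0.3,-0.3,0.001,-0,0.001],[0,-0,0,31,-0,-0,0],[0,-0,0,32,-0,-0,0],[0,-0,0,31,-0,-0,0]]
```

Emit:
{"api": "arm_command", "payload": {"targets": [[0, -40, 0, 0, 0, 0, 0], [0, 0, 0, 32, 0, 0, 0], [0, 0, 0, 34, 0, 0, 0], [0, 0, 0, 34, 0, 0, 0], [0, 0, 0, 0, 0, 0, 0]]}}

```text
time_s: 52.52
tool_pos: [468.5, 78.6, 160.9]
eef_rot: [[0.096, 0.995, -0.004], [0.995, -0.096, -0.0], [-0.001, -0.004, -1.0]]
force: [-0.2, -0.5, 0.1]
width: 0.2
```

```bash
python3 st.py
```

```text
t-frame -140.95 173.29 205.88 F_t -0.1 -0.5 0.1 x-ang 84.5 zdir [-4.4e-03 -5.0e-04 -1.0e+00] w 0.2 t 52.52
```

Emit:
{"api": "arm_command", "payload": {"targets": [[0, -8, 0, -1, 0, 0, 0], [0, -6, 0, 0, 0, 0, 0], [0, -6, 0, 0, 0, 0, 0], [0, -5, 0, 0, 0, 0, 0], [0, 0, 0, 0, 0, 0, 0]]}}

```text
time_s: 53.15
tool_pos: [469.9, 55.4, 165.3]
eef_rot: [[0.096, 0.995, 0.005], [0.995, -0.096, 0.002], [0.003, 0.005, -1.0]]
force: [0.0, 5.2, 3.1]
width: -0.0
```

Emit:
{"api": "arm_command", "payload": {"targets": [[0, -5, 0, 0, 0, 0, 0], [0, -4, 0, 0, 0, 0, 0], [0, -3, 0, 0, 0, 0, 0], [0, 0, 0, 0, 0, 0, 0]]}}

```text
time_s: 53.65
tool_pos: [470.3, 45.9, 166.2]
eef_rot: [[0.097, 0.995, 0.008], [0.995, -0.097, 0.007], [0.007, 0.008, -1.0]]
force: [2.4, 18.4, 7.5]
width: -0.1
```

```bash
python3 st.py; python3 -c "
from plan import *
cap('wrist','w33'); cap('top','t33')
p=cv2.imread('pics/t33.png'); cv2.imwrite('pics/z33t.png',cv2.resize(p[200:330,250:400],None,fx=4,fy=4,interpolation=cv2.INTER_CUBIC))"
```

```text
t-frame -136.62 140.55 211.22 F_t 0.7 18.5 7.5 x-ang 84.45 zdir [ 0.0083  0.0065 -0.9999] w -0.1 t 53.65
```

View pics/z33t.png

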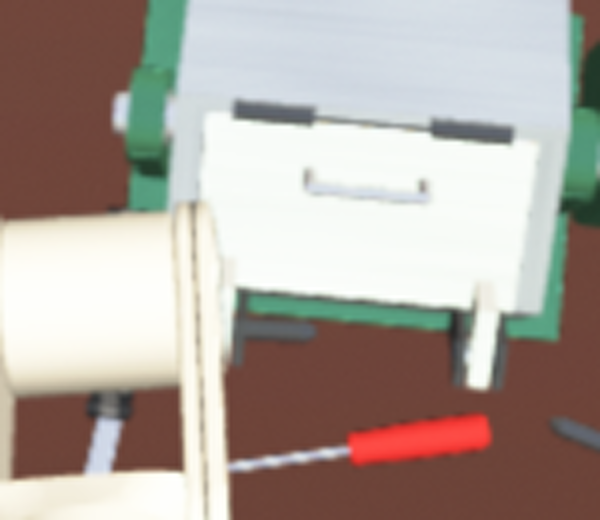

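The force reached 18 N with the tip at y_t≈17, about 48 mm beyond the inner ear. That is enough, so I'll back off.

Emit:
{"api": "arm_command", "payload": {"targets": [[0, 10, 0, 0, 0, 0, 0], [0, 30, 0, 0, 0, 0, 0], [0, 0, 0, -45, 0, 0, 0], [0, 0, 0, -50, 0, 0, 0], [0, 0, 0, -50, 0, 0, 0]]}}

```text
time_s: 54.38
tool_pos: [470.4, 82.4, 310.6]
eef_rot: [[0.095, 0.995, 0.001], [0.995, -0.095, -0.0], [0.0, 0.001, -1.0]]
force: [1.5, 0.2, 0.4]
width: -0.1
```

```bash
python3 st.py; python3 -c "
from plan import *
cap('wrist','w34')
p=cv2.imread('pics/w34.png'); cv2.imwrite('pics/z34.png',p)
go([((430,-20,400),Rx(75)),((395,-200,300),Rx(66.6)),((371,-320,120),Rx(66.6))],42,step=58)"
```

```text
t-frame -139.68 177.19 355.63 F_t 1.5 0.3 0.4 x-ang 84.56 zdir [ 1.2e-03 -1.0e-04 -1.0e+00] w -0.1 t 54.38
realpos [473.3  82.8 362.5] w 0.2 t 54.42 F [2.8 0.4 5.4]
[[42,-35,-11,-13,0.004,-0.001,0.056],[42,-36,-9,-12,0.004,-0.001,0.055],[42,-37.1,-7.6,-12.9,0.003,-0.001,0.056],[42,-46,3,25,0,-0,0.037],[42,-46,5,25,-0,-0,0.036]]
[[42,-45,7,25,-0,-0,0.037],[42,-44.8,7.8,24.9,-0,-0,0.036],[42,-30,6,45,-0,-0,0],[42,-30,7,45,-0,-0,0],[42,-30,6,45,-0,-0,0]]
[[42,-29.8,6.6,45,-0,-0,0]]
```

View pics/w34.png

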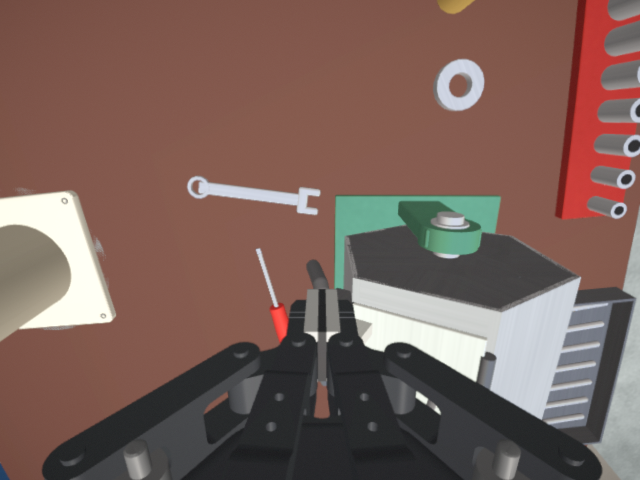

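Emit:
{"api": "arm_command", "payload": {"targets": [[42, -35, -11, -13, 0, 0, 0.056], [42, -36, -9, -12, 0, 0, 0.055], [42, -37, -8, -13, 0, 0, 0.056], [42, -46, 3, 25, 0, 0, 0.037], [42, -46, 5, 25, 0, 0, 0.036]]}}

```text
time_s: 55.05
tool_pos: [408.6, -112.1, 296.8]
eef_rot: [[0.329, 0.944, 0.003], [0.944, -0.329, -0.001], [0.0, 0.003, -1.0]]
force: [0.0, -0.1, -0.5]
width: 41.9
```

Emit:
{"api": "arm_command", "payload": {"targets": [[42, -45, 7, 25, 0, 0, 0.037], [42, -45, 8, 25, 0, 0, 0.036], [42, -30, 6, 45, 0, 0, 0], [42, -30, 7, 45, 0, 0, 0], [42, 0, 0, 0, 0, 0, 0]]}}

```text
time_s: 55.68
tool_pos: [377.6, -260.6, 153.7]
eef_rot: [[0.399, 0.917, -0.004], [0.917, -0.399, 0.004], [0.002, -0.006, -1.0]]
force: [-0.5, 0.2, 0.6]
width: 41.4
```

```bash
python3 st.py; python3 - <<'E'
from plan import *
cap('wrist','w35'); cap('top','t35')
c=load('w35')[2]; print(proj(c,[[401,-250.4,7],[359,-347.5,7]]).round(),'top',proj(load('t35')[2],[[401,-250.4,7],[359,-347.5,7]]).round())
go([((371,-320,120),Rx(66.6))],42,step=58)
E
```

```text
t-frame -199.64 -173.08 198.66 F_t -0.5 0.2 0.6 x-ang 66.47 zdir [-0.0043  0.0039 -1.    ] w 41.4 t 55.67
[[340. 191.]
 [338. 289.]] top [[388. 304.]
 [421. 319.]]
realpos [ 380.  -260.5  201.7] w 42.2 t 55.77 F [0.3 0.2 0.7]
[[42,-29,8,41,0,-0.001,-0],[42,-29.2,7.4,40.7,0,-0,-0.001]]
```

View pics/w35.png

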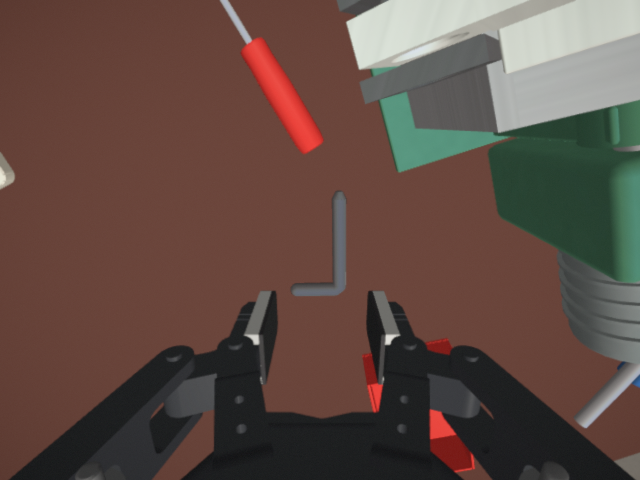

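View pics/t35.png

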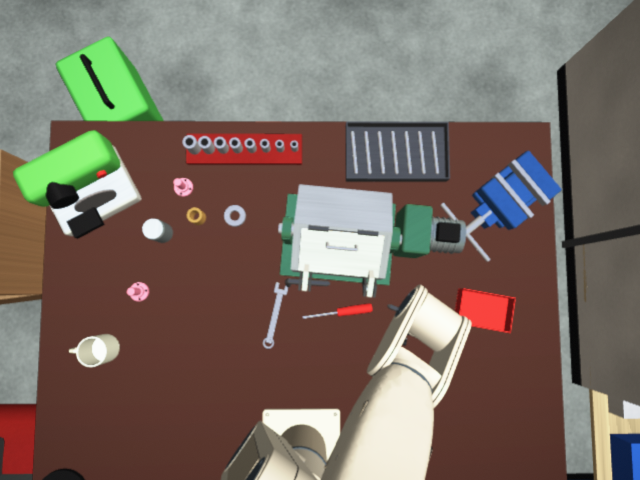

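Emit:
{"api": "arm_command", "payload": {"targets": [[42, -29, 8, 41, 0, 0, 0], [42, -29, 7, 41, 0, 0, 0], [42, 0, 0, 0, 0, 0, 0], [42, 0, 0, 0, 0, 0, 0]]}}

```text
time_s: 56.28
tool_pos: [372.2, -319.5, 76.1]
eef_rot: [[0.396, 0.918, 0.003], [0.918, -0.396, -0.001], [0.0, 0.003, -1.0]]
force: [-0.0, 0.4, 0.5]
width: 42.0
```

```bash
python3 - <<'E'
from plan import *
go([((371,-320,30),Rx(66.6)),((371,-320,7.5),Rx(66.6))],42,step=46)
E
```

```text
realpos [ 372.  -319.4  121.1] w 42.0 t 56.27 F [-0.   0.4  0.5]
[[42,-0,-1,46,0.001,-0,0],[42,-1,-0.1,45.1,0.002,-0,0.001],[42,0,0,22.5,-0,-0,-0]]
```

Emit:
{"api": "arm_command", "payload": {"targets": [[42, 0, -1, 46, 0.001, 0, 0], [42, -1, 0, 40, 0.002, 0, 0], [42, 0, 0, 17, 0, 0, 0], [42, 0, 0, 8, 0, 0, 0], [42, 0, 0, 0, 0, 0, 0]]}}

```text
time_s: 56.9
tool_pos: [370.5, -320.2, -35.7]
eef_rot: [[0.396, 0.918, -0.001], [0.918, -0.396, 0.001], [0.001, -0.001, -1.0]]
force: [1.1, 0.5, 0.8]
width: 42.1
```

```bash
python3 - <<'E'
from plan import *
go([((371,-320,7.5),Rx(66.6))],42,step=46)
E
```

```text
realpos [ 370.5 -320.2    9.3] w 42.1 t 56.9 F [1.1 0.5 0.8]
[[42,0.4,0.4,1.8,-0.001,-0.001,0.001]]
```

Emit:
{"api": "arm_command", "payload": {"targets": [[42, 0, 0, 2, 0, 0, 0], [4, 0, 0, 0, 0, 0, 0], [4, 0, 0, 0, 0, 0, 0], [4, 0, 0, 0, 0, 0, 0], [4, 0, 0, 0, 0, 0, 0]]}}

```text
time_s: 57.52
tool_pos: [370.0, -320.3, -37.8]
eef_rot: [[0.397, 0.918, -0.001], [0.918, -0.397, 0.001], [0.001, -0.001, -1.0]]
force: [-1.9, 1.2, 5.9]
width: 11.5
```

Emit:
{"api": "arm_command", "payload": {"targets": [[4, 0, 0, -5, 0, 0, 0], [4, 0, 0, -15, 0, 0, 0], [4, 0, 0, -40, 0, 0, 0], [4, 0, 0, -45, 0, 0, 0], [4, 0, 0, 0, 0, 0, 0]]}}

```text
time_s: 58.15
tool_pos: [371.9, -321.9, 70.2]
eef_rot: [[0.397, 0.918, 0.004], [0.918, -0.397, -0.003], [-0.001, 0.005, -1.0]]
force: [-0.5, 0.4, -1.9]
width: 11.7
```

```bash
python3 st.py; python3 - <<'E'
from plan import *
cap('wrist','w36'); from held import held
p,d,q=held('w36')
for v in range(220,420,10): print(v,[tuple(q[v,u].round(1).tolist()) for u in (318,322,326)])
go([((371,-320,227.9),Rx(84.6)),(T(-139,-215,227.9),Rx(84.6))],4,step=50)
E
```

```text
t-frame -199.86 -234.44 115.2 F_t -0.6 0.4 -1.9 x-ang 66.62 zdir [ 0.0038 -0.0031 -1.    ] w 11.7 t 58.15
220 [(44.6, -0.9, -6.9), (44.8, 0.6, -7.4), (44.6, 2.2, -6.9)]
230 [(40.4, -0.9, -6.5), (40.6, 0.6, -7.1), (40.3, 2.2, -6.0)]
240 [(36.2, -1.0, -6.4), (36.4, 0.6, -7.2), (36.0, 2.3, -5.9)]
250 [(32.2, -1.0, -7.3), (32.3, 0.6, -7.4), (31.7, 2.3, -5.9)]
260 [(27.7, -1.0, -7.0), (28.1, 0.7, -7.9), (27.3, 2.3, -5.9)]
270 [(23.5, -1.0, -7.6), (23.4, 0.7, -7.4), (22.4, 2.3, -5.2)]
280 [(18.4, -1.0, -6.3), (18.6, 0.7, -6.7), (18.5, 2.3, -6.5)]
290 [(14.6, -1.0, -8.0), (14.3, 0.7, -7.5), (13.8, 2.4, -6.5)]
300 [(9.0, -1.1, -6.4), (9.4, 0.7, -7.2), (9.4, 2.4, -7.2)]
310 [(4.3, -1.1, -6.7), (4.7, 0.7, -7.5), (4.9, 2.4, -7.7)]
320 [(-0.5, -1.1, -7.0), (0.1, 0.7, -8.0), (-0.7, 2.4, -6.7)]
330 [(-5.9, -1.1, -6.5), (-4.8, 0.7, -8.3), (-5.8, 2.4, -6.7)]
340 [(-10.9, -1.1, -6.8), (-11.0, 0.7, -6.7), (-10.6, 2.4, -7.4)]
350 [(-16.0, -1.1, -7.2), (-16.3, 0.7, -6.8), (-16.1, 2.5, -7.1)]
360 [(-21.9, -1.2, -6.6), (-21.5, 0.7, -7.1), (-21.7, 2.5, -6.9)]
370 [(-27.2, -1.2, -7.0), (-27.4, 0.7, -6.8), (-28.8, 2.6, -5.1)]
380 [(-140.7, -2.7, 115.7), (-140.0, 1.0, 115.0), (-140.4, 4.6, 115.4)]
390 [(-151.5, -2.7, 115.0), (-151.1, 1.0, 114.6), (-151.4, 4.6, 114.9)]
400 [(-163.2, -2.8, 114.9), (-162.3, 1.0, 114.1), (-163.0, 4.7, 114.7)]
410 [(-175.8, -2.8, 115.5), (-175.2, 1.0, 114.9), (-175.3, 4.7, 115.0)]
realpos [ 370.8 -320.9  113.4] w 11.3 t 58.2 F [-0.2  0.5 -2.5]
[[4,0,-0,-38,0.001,0,-0.105],[4,0,-0,-38,0,0,-0.104],[4,0.9,0,-38.5,0.001,0.001,-0.105],[4,9,31,0,-0,-0,0],[4,8.7,30.8,0,-0,-0,0]]
```

View pics/w36.png

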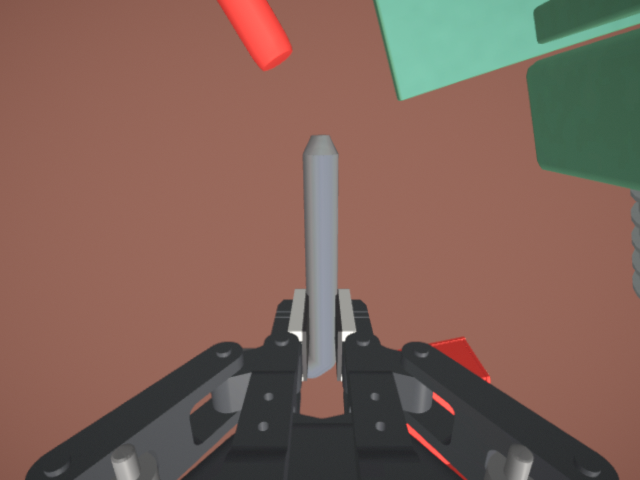

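Emit:
{"api": "arm_command", "payload": {"targets": [[4, 0, 0, -38, 0, 0, -0.105], [4, 0, 0, -38, 0, 0, -0.104], [4, 1, 0, -38, 0, 0, -0.105], [4, 9, 31, 0, 0, 0, 0], [4, 9, 31, 0, 0, 0, 0]]}}

```text
time_s: 58.82
tool_pos: [433.8, -306.8, 179.8]
eef_rot: [[0.095, 0.996, -0.003], [0.996, -0.095, 0.002], [0.002, -0.003, -1.0]]
force: [0.8, -0.1, -1.0]
width: 11.7
```

Emit:
{"api": "arm_command", "payload": {"targets": [[4, 0, 0, 0, 0, 0, 0], [4, 0, 0, 0, 0, 0, 0]]}}

```text
time_s: 59.08
tool_pos: [432.5, -306.6, 179.1]
eef_rot: [[0.093, 0.996, -0.004], [0.996, -0.093, 0.003], [0.003, -0.005, -1.0]]
force: [0.2, 0.3, -2.4]
width: 11.2
```

```bash
python3 st.py; python3 - <<'E'
from plan import *
cap('wrist','w37')
c=load('w37')[2]; print(proj(c,[T(-139,-95,228),T(-139,-138,228)]).round())
go([(T(-139,-182,227.9),Rx(84.6))],4,step=20)
E
```

```text
t-frame -140.61 -213.68 224.08 F_t 0.2 0.3 -2.4 x-ang 84.64 zdir [-0.0042  0.0034 -1.    ] w 11.2 t 59.08
[[326.   7.]
 [326. 138.]]
realpos [ 432.6 -306.9  224.3] w 11.6 t 59.12 F [ 0.9  0.4 -0.8]
[[4,16,1,-2,-0.002,-0.001,0],[4,15.7,0.9,-1.5,-0.002,-0.002,0]]
```

View pics/w37.png

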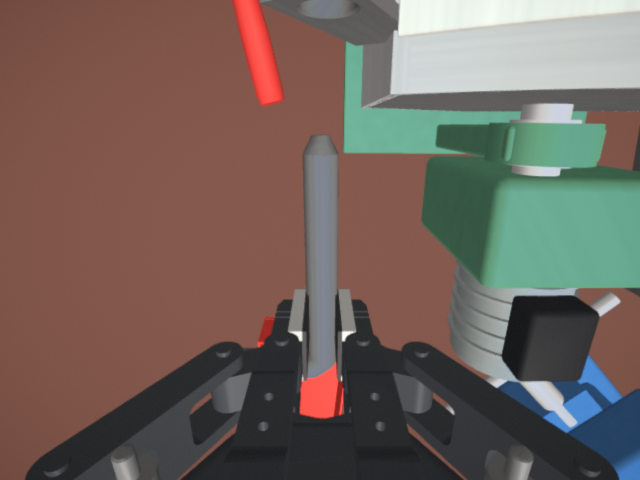

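Emit:
{"api": "arm_command", "payload": {"targets": [[4, 10, 1, -2, -0.002, -0.002, 0], [4, 10, 1, -2, -0.002, -0.002, 0], [4, 4, 0, 0, 0, 0, 0], [4, 0, 0, 0, 0, 0, 0]]}}

```text
time_s: 59.62
tool_pos: [438.1, -283.2, 184.6]
eef_rot: [[0.093, 0.996, 0.002], [0.996, -0.093, -0.003], [-0.003, 0.003, -1.0]]
force: [0.3, -0.9, -1.7]
width: 11.2
```

```bash
python3 st.py; python3 - <<'E'
from plan import *
cap('wrist','w38')
c=load('w38')[2]; print(proj(c,[T(-139,-95,228),T(-139,-113,228)]).round())
go([(T(-139,-182,227.9),Rx(84.6))],4,step=20)
p=cv2.imread('pics/w38.png'); cv2.imwrite('pics/z38.png',cv2.resize(p[0:200,230:430],None,fx=3,fy=3,interpolation=cv2.INTER_CUBIC))
E
```

```text
t-frame -137.61 -189.61 229.62 F_t 0.4 -0.9 -1.7 x-ang 84.65 zdir [ 0.0022 -0.0029 -1.    ] w 11.2 t 59.62
[[318.  85.]
 [318. 135.]]
realpos [ 438.  -283.3  229.6] w 11.4 t 59.67 F [-0.8  0.1 -2. ]
[[4,8,-1.5,1.6,0.002,0.003,0.001]]
```

View pics/z38.png

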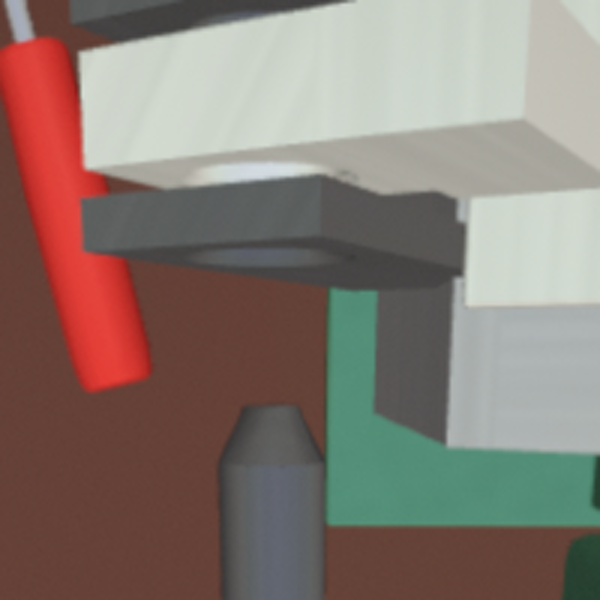

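Emit:
{"api": "arm_command", "payload": {"targets": [[4, 4, -0.5, 1.5, 0.002, 0.003, 0], [4, 4, 0, 0, 0, 0, 0], [4, 0, 0, 0, 0, 0, 0], [4, 0, 0, 0, 0, 0, 0]]}}

```text
time_s: 60.18
tool_pos: [438.3, -275.6, 182.9]
eef_rot: [[0.094, 0.996, 0.0], [0.996, -0.094, 0.0], [0.0, 0.0, -1.0]]
force: [-0.2, -0.3, -0.7]
width: 11.6
```

```bash
python3 st.py; python3 - <<'E'
from plan import *
cap('wrist','w39')
p=cv2.imread('pics/w39.png'); cv2.imwrite('pics/z39.png',cv2.resize(p[0:200,230:430],None,fx=3,fy=3,interpolation=cv2.INTER_CUBIC))
E
```

```text
t-frame -137.99 -182.18 227.93 F_t -0.2 -0.3 -0.7 x-ang 84.61 zdir [ 4.e-04  4.e-04 -1.e+00] w 11.6 t 60.17
```

View pics/z39.png

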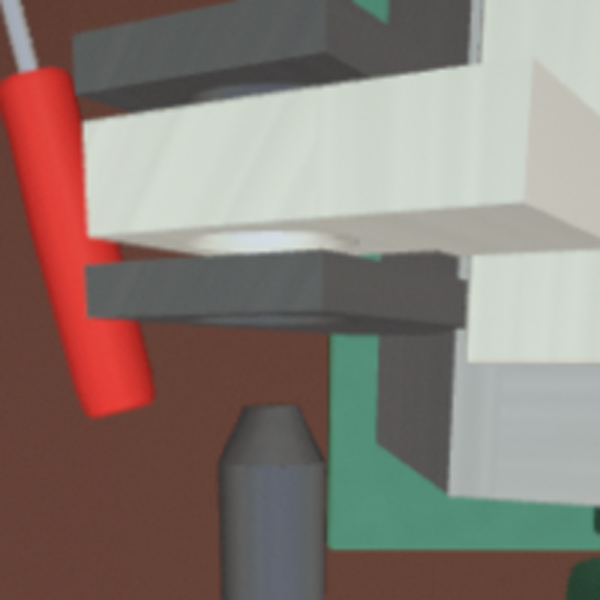

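Emit:
{"api": "arm_command", "payload": {"targets": [[4, 6, -0.2, 0, 0, 0, 0], [4, 6, 0, 0, 0, 0, 0], [4, 5, 0, 0, 0, 0, 0], [4, 5, 0, 0, 0, 0, 0], [4, 0, 0, 0, 0, 0, 0]]}}

```text
time_s: 60.85
tool_pos: [440.1, -253.2, 182.9]
eef_rot: [[0.093, 0.996, 0.0], [0.996, -0.093, 0.001], [0.001, 0.0, -1.0]]
force: [0.8, -0.3, -1.7]
width: 11.6
```

```bash
python3 st.py
```

```text
t-frame -138.24 -159.74 227.93 F_t 0.8 -0.2 -1.7 x-ang 84.65 zdir [ 2.e-04  6.e-04 -1.e+00] w 11.6 t 60.85
```

Emit:
{"api": "arm_command", "payload": {"targets": [[4, 6, 0, 0, 0, 0, 0], [4, 6, 0, 0, 0, 0, 0], [4, 6, 0, 0, 0, 0, 0], [4, 6, 0, 0, 0, 0, 0], [4, 0, 0, 0, 0, 0, 0]]}}

```text
time_s: 61.48
tool_pos: [442.4, -229.3, 183.0]
eef_rot: [[0.093, 0.996, 0.0], [0.996, -0.093, 0.0], [0.001, 0.0, -1.0]]
force: [-0.2, 0.2, -0.9]
width: 11.2
```

Emit:
{"api": "arm_command", "payload": {"targets": [[4, 6, 0, 0, 0, 0, 0], [4, 6, 0, 0, 0, 0, 0], [4, 6, 0, 0, 0, 0, 0], [4, 4, 0, 0, 0, 0, 0], [4, 0, 0, 0, 0, 0, 0]]}}

```text
time_s: 62.1
tool_pos: [444.5, -207.5, 183.0]
eef_rot: [[0.093, 0.996, 0.0], [0.996, -0.093, 0.001], [0.001, 0.0, -1.0]]
force: [0.1, -0.1, -1.7]
width: 11.6
```

```bash
python3 st.py; python3 -c "
from plan import *
cap('wrist','w40')"
```

```text
t-frame -138.21 -113.85 227.97 F_t 0.1 -0.1 -1.7 x-ang 84.64 zdir [ 3.e-04  5.e-04 -1.e+00] w 11.6 t 62.1
```

View pics/w40.png

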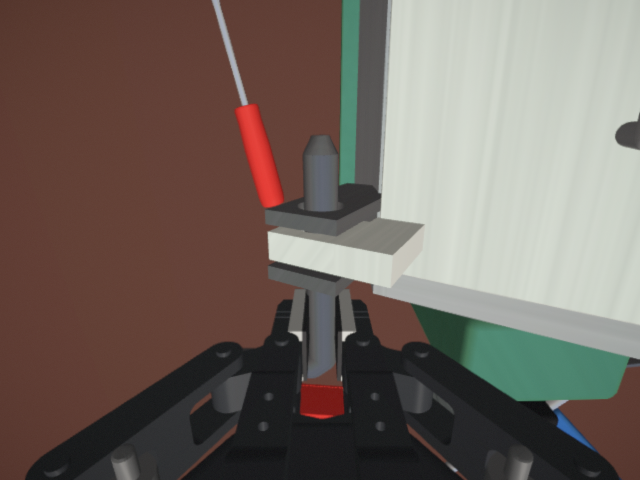

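Pin_b is through, with its tip seen beyond the inner ear at (320,140). Release, then push it further in from outside.

Emit:
{"api": "arm_command", "payload": {"targets": [[30, 0, 0, 0, 0, 0, 0], [30, 0, 0, 0, 0, 0, 0], [30, 0, 0, 0, 0, 0, 0], [30, 0, 0, -20, 0, 0, 0], [30, 0, 0, -40, 0, 0, 0]]}}

```text
time_s: 62.78
tool_pos: [443.2, -207.4, 242.2]
eef_rot: [[0.094, 0.996, -0.003], [0.996, -0.094, 0.002], [0.002, -0.003, -1.0]]
force: [-0.0, -0.6, -0.4]
width: 30.2
```

Emit:
{"api": "arm_command", "payload": {"targets": [[30, -30, 0, -10, 0, 0, 0], [0, -36, 0, 0, 0, 0, 0], [0, 0, 0, 0, 0, 0, 0], [0, 0, 0, 0, 0, 0, 0]]}}

```text
time_s: 63.28
tool_pos: [437.9, -273.2, 252.6]
eef_rot: [[0.095, 0.996, -0.0], [0.996, -0.095, 0.001], [0.001, -0.0, -1.0]]
force: [0.4, 0.2, -0.4]
width: 0.0
```

```bash
python3 st.py; python3 -c "
from plan import *
cap('wrist','w41')
go([(T(-138,-180,208),Rx(84.6))],0,step=35)"
```

```text
t-frame -138.57 -179.9 297.63 F_t 0.4 0.2 -0.4 x-ang 84.57 zdir [-3.0e-04  1.2e-03 -1.0e+00] w 0.0 t 63.27
realpos [ 438.  -272.9  297.6] w 0.2 t 63.33 F [-0.9  0.4 -0.6]
[[0,-0,0,30,-0,-0,0],[0,-0,0,30,-0,-0.001,0],[0,-0.6,0.6,29.6,-0,-0,0]]
```

View pics/w41.png

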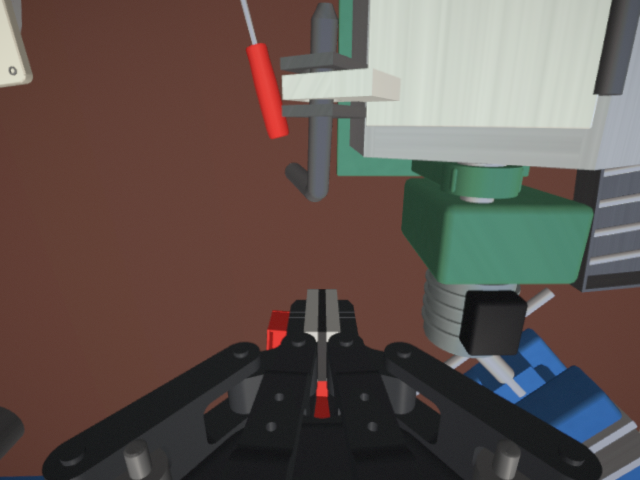

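Emit:
{"api": "arm_command", "payload": {"targets": [[0, 0, 0, 30, 0, 0, 0], [0, 0, 0, 30, 0, 0, 0], [0, 0, 0.5, 27, 0, 0, 0], [0, 0, 0, 0, 0, 0, 0], [0, 0, 0, 0, 0, 0, 0]]}}

```text
time_s: 63.95
tool_pos: [439.4, -273.4, 166.8]
eef_rot: [[0.093, 0.996, 0.001], [0.996, -0.093, 0.0], [0.0, 0.001, -1.0]]
force: [-0.2, 0.3, -0.3]
width: 0.0
```

Emit:
{"api": "arm_command", "payload": {"targets": [[0, 8, 0, 0, 0, 0, 0], [0, 6, 0, 0, 0, 0, 0], [0, 6, 0, 0, 0, 0, 0], [0, 5, 0, 0, 0, 0, 0], [0, 0, 0, 0, 0, 0, 0]]}}

```text
time_s: 64.58
tool_pos: [441.2, -248.4, 166.1]
eef_rot: [[0.094, 0.996, 0.001], [0.996, -0.094, 0.001], [0.001, 0.0, -1.0]]
force: [-0.8, -0.8, 0.4]
width: 0.3
```

```bash
python3 st.py; python3 -c "
from plan import *
cap('wrist','w42')"
```

```text
t-frame -137.65 -154.82 211.08 F_t -0.7 -0.9 0.4 x-ang 84.63 zdir [ 5.e-04  6.e-04 -1.e+00] w 0.3 t 64.58
```

View pics/w42.png

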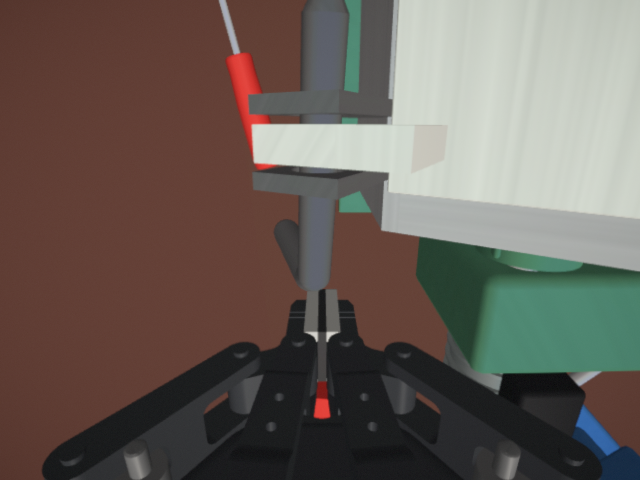

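Emit:
{"api": "arm_command", "payload": {"targets": [[0, 4, 0, 0, 0, 0, 0], [0, 4, 0, 0, 0, 0, 0], [0, 4, 0, 0, 0, 0, 0], [0, 3, 0, 0, 0, 0, 0], [0, 0, 0, 0, 0, 0, 0]]}}

```text
time_s: 65.25
tool_pos: [443.7, -235.3, 166.9]
eef_rot: [[0.094, 0.996, 0.003], [0.996, -0.094, -0.003], [-0.002, 0.003, -1.0]]
force: [0.6, -7.0, 3.9]
width: -0.6
```

```bash
python3 st.py; python3 -c "
from plan import *
cap('wrist','w43')"
```

```text
t-frame -136.55 -141.48 211.88 F_t 1.2 -6.9 3.9 x-ang 84.63 zdir [ 0.0029 -0.0027 -1.    ] w -0.6 t 65.25
```

View pics/w43.png

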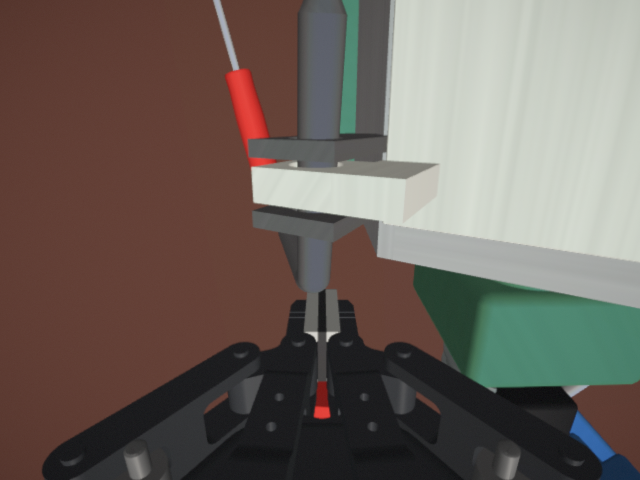

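Emit:
{"api": "arm_command", "payload": {"targets": [[0, -10, 0, 0, 0, 0, 0], [0, -25, 0, 0, 0, 0, 0], [0, 0, 0, -45, 0, 0, 0], [0, 0, 0, -50, 0, 0, 0], [0, 0, -40, -45, 0, 0, 0]]}}

```text
time_s: 65.92
tool_pos: [400.2, -265.2, 307.3]
eef_rot: [[0.093, 0.996, 0.001], [0.996, -0.093, 0.001], [0.001, 0.001, -1.0]]
force: [-0.4, -0.4, -0.5]
width: -0.3
```

Emit:
{"api": "arm_command", "payload": {"targets": [[0, -30, -40, -10, 0, 0, 0], [0, -50, -10, 0, 0, 0, 0], [0, -50, 0, 0, 0, 0, 0], [0, 0, 0, 0, 0, 0, 0], [0, 0, 0, 0, 0, 0, 0]]}}

```text
time_s: 66.55
tool_pos: [336.9, -389.0, 315.1]
eef_rot: [[0.095, 0.996, -0.001], [0.996, -0.095, 0.003], [0.002, -0.001, -1.0]]
force: [-0.3, -0.2, -0.9]
width: 0.2
```

```bash
python3 st.py; python3 - <<'E'
from plan import *
cap('wrist','w44'); cap('top','t44'); cap('side','s44')
p=cv2.imread('pics/s44.png'); cv2.imwrite('pics/z44s.png',cv2.resize(p[130:300,240:430],None,fx=3.5,fy=3.5,interpolation=cv2.INTER_CUBIC))
p=cv2.imread('pics/t44.png'); cv2.imwrite('pics/z44t.png',cv2.resize(p[170:340,250:430],None,fx=3.5,fy=3.5,interpolation=cv2.INTER_CUBIC))
a=cv2.imread('pics/top0.png').astype(int); d=np.abs(p.astype(int)-a).max(2)
p2,d2,c2=load('t44');P=cloud(c2,d2)
m=(d2>0); hs=np.zeros((480,640),bool); hs[235:262,312:372]=1
q=P[hs&m]; q=q[np.isfinite(q[:,2])]; w=np.ones(len(q),bool);A=np.c_[q[:,:2],np.ones(len(q))]
for _ in range(6): s=np.linalg.lstsq(A[w],q[w,2],rcond=None)[0]; r=abs(q[:,2]-A@s); w=r<max(1.5,2*np.median(r))
print('cover slope',np.degrees(np.arctan(np.hypot(*s[:2]))),w.sum())
E
```

```text
t-frame -228.24 -304.7 360.14 F_t -0.3 -0.3 -0.9 x-ang 84.57 zdir [-5.0e-04  2.5e-03 -1.0e+00] w 0.2 t 66.55
cover slope 30.23502046561031 1287
```

View pics/z44t.png

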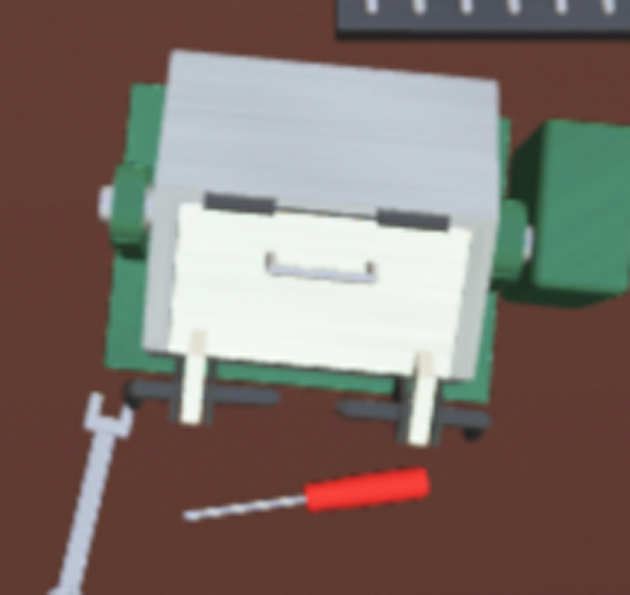

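View pics/z44s.png

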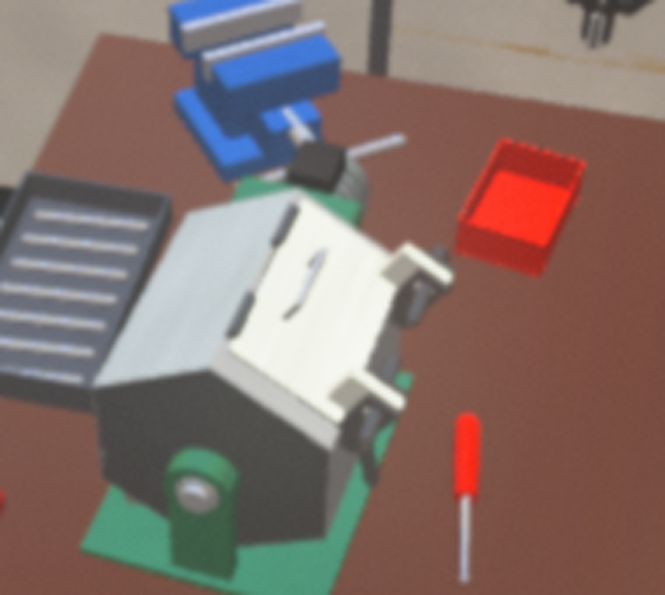

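View pics/t44.png

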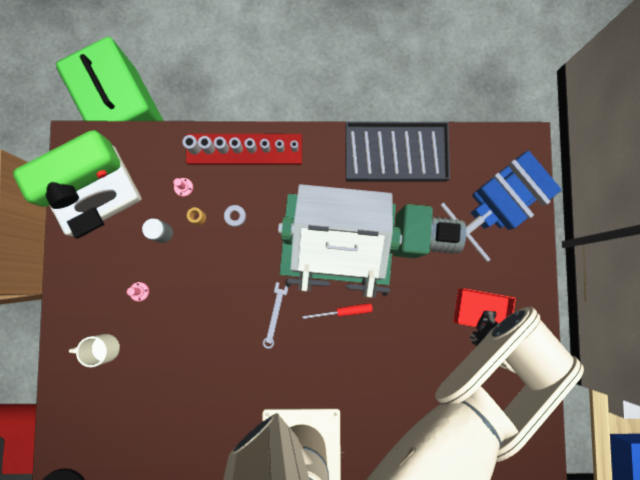

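The top view shows both pins through all three ears, with tips at columns ~330 and ~347. The cover is shut at a slope of 30.2°, and the bench items are in place. One still second to confirm nothing creeps, then I hand in.

Emit:
{"api": "arm_command", "payload": {"targets": [[0, 0, 0, 0, 0, 0, 0], [0, 0, 0, 0, 0, 0, 0], [0, 0, 0, 0, 0, 0, 0], [0, 0, 0, 0, 0, 0, 0], [0, 0, 0, 0, 0, 0, 0]]}}

```text
time_s: 67.32
tool_pos: [337.3, -389.6, 315.8]
eef_rot: [[0.094, 0.996, 0.0], [0.996, -0.094, 0.001], [0.001, 0.0, -1.0]]
force: [-0.2, -0.4, -0.1]
width: -0.1
```

```bash
python3 - <<'E'
from plan import *
p,d,c=cap('top','t45'); a=cv2.imread('pics/t44.png'); b=cv2.imread('pics/t45.png')
print('diff pixels around barrel',(cv2.absdiff(a,b).max(2)[170:310,270:400]>40).sum())
z=cv2.imread('pics/top0.png'); e=cv2.absdiff(b,z).max(2)>60
n,l,s,ct=cv2.connectedComponentsWithStats(e.astype(np.uint8)); print([(ct[i].round().tolist(),int(s[i,4])) for i in range(1,n) if s[i,4]>25])
import rig; print(rig.hand_in())
E
```

```text
diff pixels around barrel 0
[([314.0, 176.0], 138), ([385.0, 184.0], 174), ([318.0, 226.0], 64), ([368.0, 231.0], 63), ([342.0, 254.0], 1327), ([205.0, 248.0], 306), ([320.0, 243.0], 49), ([240.0, 252.0], 307), ([241.0, 276.0], 311), ([210.0, 278.0], 305), ([305.0, 280.0], 123), ([177.0, 286.0], 320), ([370.0, 286.0], 124), ([410.0, 316.0], 100), ([493.0, 404.0], 13158), ([202.0, 315.0], 115), ([14.0, 399.0], 195), ([25.0, 449.0], 3365), ([267.0, 441.0], 1197), ([43.0, 421.0], 46), ([285.0, 436.0], 31), ([306.0, 461.0], 1272)]
the job is handed in; nothing more can be done
None
```

The job was handed in at about 67 s, with no check failing. All five grey stubs are in the barrel, the cover is shut, and both pins are through their three ears.

- **Stubs:** Each was let go with its flange about 85 mm below the port. A wrist picture before the cover closed showed all five standing inside. One was knocked aside by about 30 mm partway through; I measured it again and loaded it.
- **Rim:** I saw no rim contact in the pictures or the force readings. It was not measured directly.
- **Cover:** I pushed it past upright and it sank shut by itself. Its slope measured 29.8° from the wrist camera and 30.2° from the top camera, against 30° for fully shut.
- **Pins:** pin_a went in from the left and pin_b from the right, and neither met resistance. I then pushed each one further in with shut fingers. By tool position, both tips stand about 47 mm beyond the inner ear.
- **Last checks:** Nothing near the barrel moved in the last waiting period, about 0.6 s. Comparing the top picture with the first one showed changes only where the stubs, pins, cover and arm were, so everything else is where it was.

**Disagreements and a near miss:**
- The fingertips were about 45 mm behind the reported tool point, so the first grasp closed on nothing. I corrected for that from then on.
- When gripping pin_a, the fingertips pressed the bench with about 40 N; the wrist force stayed well under its limit.
- pin_a stiffened at about 18 N during its final push, so I stopped about 20 mm before its arm reached the outer ear.

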